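# Stand the spatter guard up in front of the crucible

## Robot

A 6-joint arm with a two-finger parallel gripper is mounted at the origin on the work surface. World frame = base frame: x ahead of the robot, y to its left, z up, the work surface at z = 0. Lengths are in m, angles in rad, forces in N, time in s.
With the tool pointing down it reaches from about 0.375 to 0.925 m from the base axis. Payload 5.7 kg.
Tool frame: the origin (TCP) lies at the centre of the arm's flange, where the gripper is bolted on; the fingertips stand 173 mm ahead of it and the grasp point (between the pads) lies 155 mm ahead of it; y points along the fingers, z is the direction in which the jaws open and shut, and the axes are right-handed (so a half turn about y gives the same grasp; the last joint's range is limited). The gripper opens to 85 mm and grips with 20 to 120 N. Pads are 22 mm wide; open, the fingers measure 114 mm over their backs; the gripper's body (76 mm by 85 mm) begins 54 mm behind the grasp point. The pads swing forward as they close: fully open they stand 13 mm farther back than shut.
Start: joints at [1.098, 0.359, 1.51, -0, 1.272, -0.115], TCP at [0.21, 0.562, 0.405] pointing down, gripper open.
Joint ranges: [-2.97, 2.97], [-1.01, 2.36], [0.21, 2.38], [-0.96, 4.11], [0.2, 2.71], [-2.98, 2.98]. Speed limits (rad/s): [2.39, 2.39, 3.14, 3.14, 3.14, 3.14].

## Interface

Orientations are given as a unit quaternion [w, x, y, z].
In Python, from bench import * gives the robot as it stands. The module is installed in compiled form; this text tells all that it offers.
- The arm moves only by the tool step_arm, never from a script. Its argument "moves" is a list of rows, each a list of 7 numbers: the shift along the world's x, y, z as a fraction of full scale, then the turn, a rotation vector about the world's x, y, z as a fraction of full scale, then the opening, from -1 (shut) to 1 (fully open). In form: [[x, y, z, wx, wy, wz, fingers], ...]. A call has 1 to 10 rows; each row shifts and turns the commanded pose from where the row before left it; what a row does not reach is not made up. Full scale, the value 1, is 150 mm for a shift and 30 degrees for a turn. A row lasts 1/12 s, in which the tool goes at most 41.7 mm and 7.16 degrees, less where a joint would pass 70% of its speed; a pose out of reach is approached as far as the arm can. A call with a number of a shift or a turn outside -1 to 1 is refused whole. A call with a gripper value outside its range is refused whole. The fingers move at their own pace and stop on an object; "force" is the grip in N (left out, the last holds). Time passes only in rows, so rows that do not move let the fingers close. It gives the time, the measured TCP pose, the force and the opening at its end, in the units of the state.
- sense(): the state, without advancing time (a new reading comes with each control period).
- get_image(name): name is "scene" or "top"; returns a dict with "color" (480x640x3 uint8, red, green, blue), "range_z" (480x640 float32, m along the optical axis (not along the pixel's ray), 0 where there is no reading), "intrinsics" (3x3 intrinsics, pixels), "camera_from_world" (4x4, takes a point from world to camera coordinates). Camera axes: x right, y down, z forward; pixel columns grow to the right and rows downward; lengths in m; the calibration is good to about 2 mm. A picture is of the moment at which its call begins.
- close_job(): hands the job in, once; it reports no verdict.
The state is a dict: "clock": time; "q": joint angles; "qvel": joint speeds; "joint_torque": joint torques, N m; "tcp_pos": TCP position; "tcp_rot": TCP orientation; "wrist_force": force on the tool from outside, world axes, zero at the start; "torque": the same for the moment, N m; "gripper_width": opening from 0.0 (shut) to 1.0 (fully open).
Only numpy, scipy, OpenCV 4.12 (cv2) and the standard library are available. Lean on these libraries where they do the work, as an engineer would, in place of code of your own. Each camera call takes 0.05 s, during which the arm holds its last target.

## Task

Fold the yellow leg of the spatter guard all the way out, then stand the guard up on it on the bench, on the robot's side of the square tile that carries the crucible. The window should face the crucible, square to the tile and centred on it, with the guard's bottom rail about 4 cm clear of the tile's near edge. Let go of it standing still, and leave the crucible, sinkers, mould and spatula where they are.

Things in the scene. Friction and masses are not known exactly. Their poses are not given: they have to be found in the camera images.
- guard: Spatter guard: aluminium frame with glass window, 160 x 160 x 14 mm, about 0.46 kg. Origin: centre of the window's front face. x: bottom rail (-80 mm) to top rail (+80); y: width; z out of the back (back at 14 mm). Starts face down, back and leg up, top roughly away from the robot. Standing on its leg it leans back some 20 deg, z pointing away from the crucible, 20 deg below level.
- guard_lug (a point): Centre of the black grip bar on the middle of the guard's top rail: 32 mm long along the guard's y, 16 mm thick, with round ends. Pinched between its two ends (across y), well centred on the fingers, the guard swivels freely about it and hangs nearly upright, leg out. At (104, 0, 20) mm in the guard's frame, axes as the guard's. Standing it is about 170 mm above the bench.
- guard_sill (a point): Middle of the outer edge of the guard's bottom rail, half-way through its thickness: (-80, 0, 7) mm in the guard's frame, axes as the guard's. Standing it is a few mm above the bench.
- leg (a joint): Angle of the yellow leg (kickstand) on the guard's back: 0 folded flat, 0.70 rad fully out at its stop. Hinge along the guard's y at (62, 0, 22) mm in its frame; folded, it runs from there towards the bottom rail; opening lifts its free end off the back. Stiff: needs about 0.1 N m, stays where it is left.
- leg_tab (a point): Centre of the upstanding yellow pull tab near the leg's free end: 16 mm wide (along y), 18 mm along the leg, its outer end 11 mm further out than this point. 118 mm from the hinge along the leg and 18 mm out of it; moves with the leg. Axes as the guard's when folded, turning about y as it opens.
- leg_foot (a point): Centre of the round rubber foot at the leg's free end (10 mm thick, 60 mm wide along y), 133 mm from the hinge.
- tile: Fixed square firebrick tile, 150 x 150 mm, 20 mm high. Origin: centre of its underside on the bench. Its +x points roughly away from the robot: the near edge is at x = -75 mm.
- crucible_mid (a point): White ceramic crucible (open cup, 76 mm across the rim, 85 mm high) standing on the middle of the tile; this point is on its axis, half-way up. To be left alone.
- crucible: The same crucible; origin at the centre of its underside.
- sinker0_mid (a point): Lead bell sinker standing on its base, 46 mm across, 70 mm high with its eye; point on its axis 31 mm up. To be left alone.
- sinker1_mid (a point): The other lead bell sinker, alike. To be left alone.
- mould_mid (a point): Graphite mould block, 70 x 120 x 30 mm, point at its centre. To be left alone.
- spatula: Steel spatula about 200 mm long lying on the bench at the robot's right. To be left alone.
Things that resemble listed ones, but are neither listed nor needed, are in the scene too. Leave any turquoise look-alike of the guard alone.

How it is judged:
By the outcome, as a careful person would: the job done as asked, in the order asked, and still so for the second after the job is handed in, with the robot touching nothing.
It also fails if it takes over 64 s, if anything falls off the work surface, if the arm or the gripper's body presses on something with over 40 N, if the wrist force passes 120 N, or if a joint passes its speed limit or range.

## Working session

There is one attempt and no reset: what is moved stays moved. The work goes in short steps, Python scripts to look and compute and a tool call to move; the robot and the scene stay as the last step left them, time stands still between calls to the robot, and variables do not carry over. Pictures are saved under pics/ and viewed, and the job is handed in when it is done.

Besides the shell and the picture viewer there is one more tool, called after "Request:" as name(argument=value, ...) on one line, values as JSON. step_arm: Moves the arm, as the interface text tells. Its arguments: {"type":"object","properties":{"moves":{"type":"array"},"force":{"type":"number"}},"required":["moves"]}

```bash
mkdir -p pics; ls
python3 - <<'E'
from bench import *
import cv2,numpy as np
s=sense()
for k,v in s.items(): print(k,np.round(v,3))
for n in("scene","top"):
    d=get_image(n); cv2.imwrite(f"pics/{n}0.png",d["color"][:,:,::-1]); np.savez(f"{n}0.npz",**d)
    print(n,d["intrinsics"].tolist(),np.round(d["camera_from_world"],3).tolist())
E
```

```text
pics
clock 0.0
q [ 1.098  0.36   1.511 -0.     1.273 -0.115]
qvel [ 0.001  0.001  0.001 -0.001  0.001  0.   ]
joint_torque [ 0.0000e+00 -5.2764e+01 -2.7862e+01 -0.0000e+00  1.3000e-02  0.0000e+00]
tcp_pos [0.21  0.562 0.404]
tcp_rot [-0.695  0.696 -0.126  0.126]
wrist_force [-0.022  0.815 -0.465]
torque [ 0.042  0.001 -0.013]
gripper_width 1.0
scene [[535.2214640249458, 0.0, 315.14629197196507], [0.0, 535.2214640249458, 234.76044222953308], [0.0, 0.0, 1.0]] [[-0.653, 0.757, -0.008, 0.382], [0.447, 0.377, -0.811, -0.164], [-0.611, -0.534, -0.585, 1.735], [0.0, 0.0, 0.0, 1.0]]
top [[505.53459421234714, 0.0, 316.78129692494514], [0.0, 505.53459421234714, 242.76737969149482], [0.0, 0.0, 1.0]] [[0.077, -0.997, 0.002, -0.076], [-0.972, -0.075, -0.222, 0.543], [0.222, 0.015, -0.975, 1.253], [0.0, 0.0, 0.0, 1.0]]
```

View pics/scene0.png

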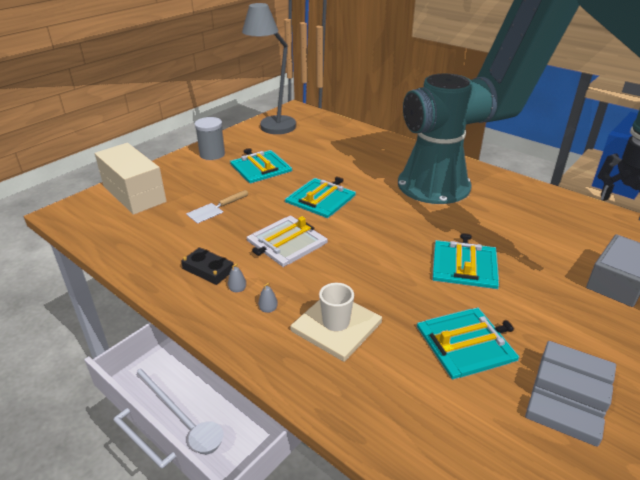

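View pics/top0.png

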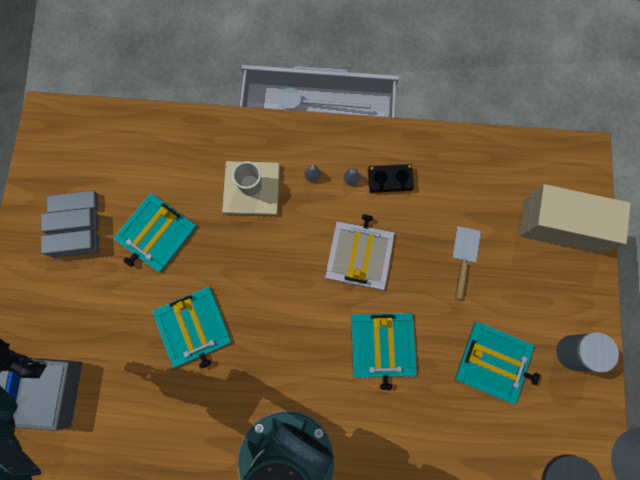

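The aluminium guard is at top (362,257) with its lug at (367,219) pointing away from the robot and the tab near (358,270). The tile is at (251,188). Now I'll measure them.

```bash
cat > h.py <<'E'
import numpy as np,cv2
from scipy.spatial.transform import Rotation as R
def cloud(d):
    K=d["intrinsics"];z=d["range_z"].astype(float);T=np.linalg.inv(d["camera_from_world"])
    v,u=np.mgrid[0:480,0:640]
    P=np.stack([(u-K[0,2])/K[0,0]*z,(v-K[1,2])/K[1,1]*z,z],-1)
    W=P@T[:3,:3].T+T[:3,3]; W[z==0]=np.nan
    return W
def proj(d,p):
    T=d["camera_from_world"];c=T[:3,:3]@np.asarray(p)+T[:3,3];u=d["intrinsics"]@c;return u[:2]/u[2]
E
python3 - <<'E'
from h import *
for n,c in(("top",(300,150,440,300)),("scene",(230,190,400,370))):
    d=np.load(n+"0.npz");im=d["color"][c[1]:c[3],c[0]:c[2],::-1]
    cv2.imwrite(f"pics/{n}0c.png",cv2.resize(im,None,fx=4 if n=="top" else 3.3,fy=4 if n=="top" else 3.3,interpolation=cv2.INTER_CUBIC)[:600])
    W=cloud(d);hsv=cv2.cvtColor(d["color"],cv2.COLOR_RGB2HSV)
    print(n,"bench z",np.nanmedian(W[300:330,255:330,2]) if n=="top" else np.nanmedian(W[250:290,350:400,2]))
    # tile top
    m=(abs(W[...,2]-.02)<.004)&(W[...,0]>.4)&(W[...,1]<.35)&(W[...,1]>-.0)
    print("tile cand",m.sum())
    reg=(W[...,0]>.35)&(W[...,0]<.75)&(W[...,1]>-.3)&(W[...,1]<0.0)
    y=reg&(hsv[...,0]>18)&(hsv[...,0]<30)&(hsv[...,1]>180)&(W[...,2]>.015)
    print("yellow",y.sum(),W[y].min(0) if y.any() else "",W[y].max(0) if y.any() else "")
    for px in ([(358,257),(367,219),(358,272),(251,205),(247,170),(312,172),(352,176),(390,178)] if n=="top" else [(286,238),(260,250),(304,225),(336,330)]): print(px,np.round(W[px[1],px[0]],3))
E
```

```text
top bench z -0.0005797853619167181
tile cand 1765
yellow 572 [ 0.35026425 -0.25288078  0.01745262] [ 0.73950039 -0.12122314  0.05920052]
(358, 257) [ 0.528 -0.146  0.011]
(367, 219) [ 0.63  -0.163  0.031]
(358, 272) [ 0.48  -0.146  0.055]
(251, 205) [0.648 0.154 0.019]
(247, 170) [0.732 0.168 0.064]
(312, 172) [ 0.742 -0.006  0.057]
(352, 176) [ 0.743 -0.114  0.046]
(390, 178) [ 0.753 -0.22   0.026]
scene bench z 0.00020841833961993128
tile cand 2285
yellow 415 [ 0.3501117  -0.236527    0.02032271] [ 0.59320554 -0.11490827  0.05845053]
(286, 238) [ 0.55  -0.134  0.027]
(260, 250) [ 0.63  -0.153  0.023]
(304, 225) [ 0.479 -0.132  0.034]
(336, 330) [0.727 0.184 0.025]
```

View pics/top0c.png

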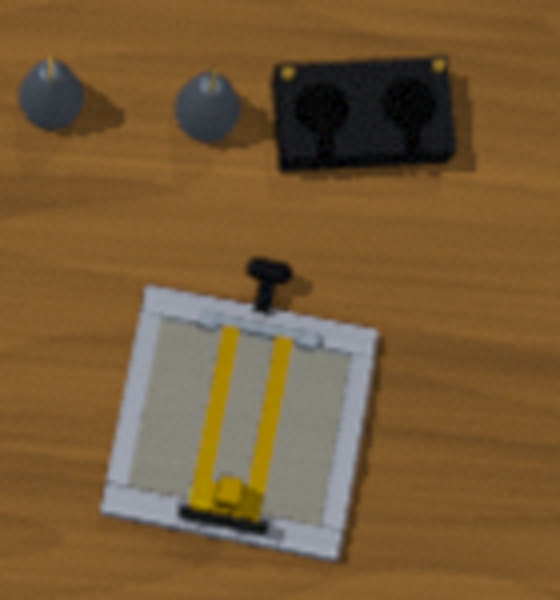

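View pics/scene0c.png

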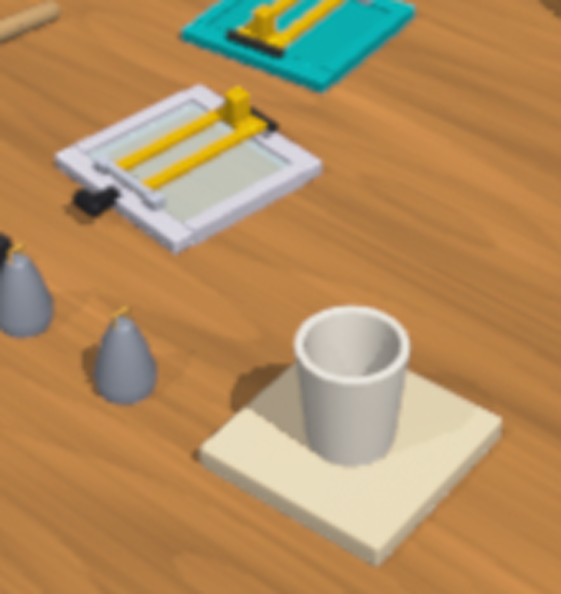

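Run:
```python
from h import *
pts={}
for n in("top","scene"):
    d=np.load(n+"0.npz");W=cloud(d)
    hsv=cv2.cvtColor(d["color"],cv2.COLOR_RGB2HSV)
    m=(abs(W[...,2]-.02)<.0045)&(W[...,0]>.55)&(W[...,0]<.85)&(W[...,1]>.03)&(W[...,1]<.3)
    k,l,st,c=cv2.connectedComponentsWithStats(m.astype(np.uint8)); b=1+np.argmax(st[1:,4])
    P=W[l==b]; r=cv2.minAreaRect(P[:,:2].astype(np.float32)); print(n,"tile",np.round(r[0],4),np.round(r[1],4),r[2],np.median(P[:,2]))
    # frame: grey bright low sat
    m=(W[...,2]>.006)&(W[...,2]<.022)&(W[...,0]>.4)&(W[...,0]<.65)&(W[...,1]>-.26)&(W[...,1]<-.05)&(hsv[...,1]<60)
    k,l,st,c=cv2.connectedComponentsWithStats(m.astype(np.uint8)); b=1+np.argmax(st[1:,4])
    P=W[l==b]; r=cv2.minAreaRect(P[:,:2].astype(np.float32)); print(n,"guard",st[b,4],np.round(r[0],4),np.round(r[1],4),r[2],np.median(P[:,2]))
    # lug: dark
    m=(W[...,2]>.010)&(W[...,0]>.59)&(W[...,0]<.68)&(W[...,1]>-.22)&(W[...,1]<-.1)&(hsv[...,2]<90)
    P=W[m]; print(n,"lug",m.sum(),P.min(0).round(4),P.max(0).round(4),cv2.minAreaRect(P[:,:2].astype(np.float32)))
    m=(W[...,2]>.042)&(W[...,0]>.44)&(W[...,0]<.56)&(W[...,1]>-.2)&(W[...,1]<-.1)&(hsv[...,1]>120)
    P=W[m]; print(n,"tab",m.sum(),P.min(0).round(4),P.max(0).round(4),np.median(P,0).round(4))
    m=(W[...,2]>.03)&(W[...,0]>.6)&(W[...,0]<.85)&(W[...,1]>.08)&(W[...,1]<.26)
    P=W[m];print(n,"cruc",m.sum(),P.min(0).round(4),P.max(0).round(4))
    m=(W[...,2]>.03)&(W[...,0]>.66)&(W[...,0]<.85)&(W[...,1]>-.15)&(W[...,1]<.06)
    P=W[m];print(n,"sinkers",m.sum(),P.min(0).round(4),P.max(0).round(4))
```

```text
top tile [0.7003 0.1613] [0.1504 0.1504] 3.1343610286712646 0.019619607072051126
top guard 2248 [ 0.5357 -0.1501] [0.1605 0.1626] 82.97489929199219 0.01129831208736598
top lug 101 [ 0.6086 -0.1774  0.0119] [ 0.6469 -0.1471  0.032 ] ((0.6281194090843201, -0.1600685715675354), (0.029734542593359947, 0.03657273203134537), 73.44414520263672)
top tab 42 [ 0.47   -0.1506  0.0458] [ 0.4881 -0.135   0.0592] [ 0.4795 -0.1426  0.0534]
top cruc 647 [0.6666 0.1257 0.03  ] [0.7429 0.1994 0.1114]
top sinkers 289 [ 0.7311 -0.1318  0.0301] [0.7688 0.0118 0.0743]
scene tile [0.6989 0.164 ] [0.154  0.1514] 2.975341558456421 0.02003067048076257
scene guard 1489 [ 0.5391 -0.1485] [0.1679 0.176 ] 83.58637237548828 0.011636662910157525
scene lug 77 [ 0.6101 -0.1724  0.0114] [ 0.6467 -0.1441  0.0302] ((0.6301966905593872, -0.15527261793613434), (0.024972211569547653, 0.03598468005657196), 64.52262878417969)
scene tab 46 [ 0.468  -0.1493  0.0421] [ 0.4901 -0.1299  0.0585] [ 0.4819 -0.138   0.0518]
scene cruc 1304 [0.6651 0.1274 0.0302] [0.7419 0.203  0.1082]
scene sinkers 409 [ 0.7356 -0.1271  0.0302] [0.7724 0.0185 0.0738]
```

```bash
cat >> h.py <<'E'
yg=np.radians(-7.0); yt=np.radians(3.05)
def need(s,pos,yaw,phi=0.,flip=1):
    """tool y = approach (down, tilted by phi about guard y so flange leans +x), tool z = guard y axis. returns shift (units 150mm) and rotvec (units of 30deg)"""
    a=R.from_quat(s["tcp_rot"],scalar_first=True)
    gx=np.array([np.cos(yaw),np.sin(yaw),0]);gy=np.array([-np.sin(yaw),np.cos(yaw),0]);gz=np.array([0,0,1.])
    y=-(np.sin(phi)*gx+np.cos(phi)*gz); z=flip*gy; x=np.cross(y,z)
    b=R.from_matrix(np.stack([x,y,z],1))
    return (np.asarray(pos)-0.155*y-s["tcp_pos"])/.15, (b*a.inv()).as_rotvec()/np.radians(30)
E
python3 - <<'E'
from h import *
from bench import *
s=sense();print(R.from_quat(s["tcp_rot"],scalar_first=True).as_matrix().round(3))
for f in(1,-1): print(f,need(s,[.4805,-.143,.047],yg,0,f))
E
```

```text
[[ 0.937 -0.001  0.35 ]
 [-0.35  -0.001  0.937]
 [-0.    -1.    -0.002]]
1 (array([ 1.80344801, -4.69800636, -1.34621281]), array([ 0.00299552, -0.00116639,  0.45007947]))
-1 (array([ 1.80344801, -4.69800636, -1.34621281]), array([-1.70261027e-03, -4.37264655e-03, -5.54991860e+00]))
```

Request:
step_arm(moves=[[0.15, -0.22, 0, 0, 0, 0.045, 1], [0.15, -0.22, 0, 0, 0, 0.045, 1], [0.15, -0.22, 0, 0, 0, 0.045, 1], [0.15, -0.22, 0, 0, 0, 0.045, 1], [0.15, -0.22, 0, 0, 0, 0.045, 1], [0.15, -0.22, 0, 0, 0, 0.045, 1], [0.15, -0.22, 0, 0, 0, 0.045, 1], [0.15, -0.22, 0, 0, 0, 0.045, 1], [0.15, -0.22, 0, 0, 0, 0.045, 1], [0.15, -0.22, 0, 0, 0, 0.045, 1]], force=40)

```text
clock: 0.93
tcp_pos: [0.4356, 0.2301, 0.4045]
tcp_rot: [-0.706, 0.706, -0.043, 0.043]
wrist_force: [0.3, 1.1, -0.0]
gripper_width: 1.004
```

Request:
step_arm(moves=[[0.03, -0.25, -0.08, 0, 0, 0, 1], [0.03, -0.25, -0.08, 0, 0, 0, 1], [0.03, -0.25, -0.08, 0, 0, 0, 1], [0.03, -0.25, -0.08, 0, 0, 0, 1], [0.03, -0.25, -0.08, 0, 0, 0, 1], [0.03, -0.25, -0.08, 0, 0, 0, 1], [0.03, -0.25, -0.08, 0, 0, 0, 1], [0.03, -0.25, -0.08, 0, 0, 0, 1], [0.03, -0.25, -0.08, 0, 0, 0, 1], [0.03, -0.25, -0.08, 0, 0, 0, 1], [0, 0, 0, 0, 0, 0, 1]])

```text
invalid input at $.moves: expected 1 to 10 rows
```

Request:
step_arm(moves=[[0.03, -0.25, -0.08, 0, 0, 0, 1], [0.03, -0.25, -0.08, 0, 0, 0, 1], [0.03, -0.25, -0.08, 0, 0, 0, 1], [0.03, -0.25, -0.08, 0, 0, 0, 1], [0.03, -0.25, -0.08, 0, 0, 0, 1], [0.03, -0.25, -0.08, 0, 0, 0, 1], [0.03, -0.25, -0.08, 0, 0, 0, 1], [0.03, -0.25, -0.08, 0, 0, 0, 1], [0.03, -0.25, -0.08, 0, 0, 0, 1], [0, 0, 0, 0, 0, 0, 1]])

```text
clock: 1.77
tcp_pos: [0.4764, -0.111, 0.295]
tcp_rot: [-0.705, 0.707, -0.045, 0.045]
wrist_force: [0.8, 0.9, 0.5]
gripper_width: 1.002
```

Run:
```python
from h import *
from bench import *
s=sense();print(s["clock"],s["tcp_pos"],need(s,[.4805,-.143,.047],yg))
d=get_image("scene");cv2.imwrite("pics/s1.png",cv2.resize(d["color"][80:330,180:430,::-1],(600,600)))
```

```text
1.7667 [ 0.47637968 -0.11102296  0.29498995] (array([ 0.02746878, -0.21318027, -0.61993301]), array([ 0.00436918, -0.00055042,  0.00799772]))
```

View pics/s1.png

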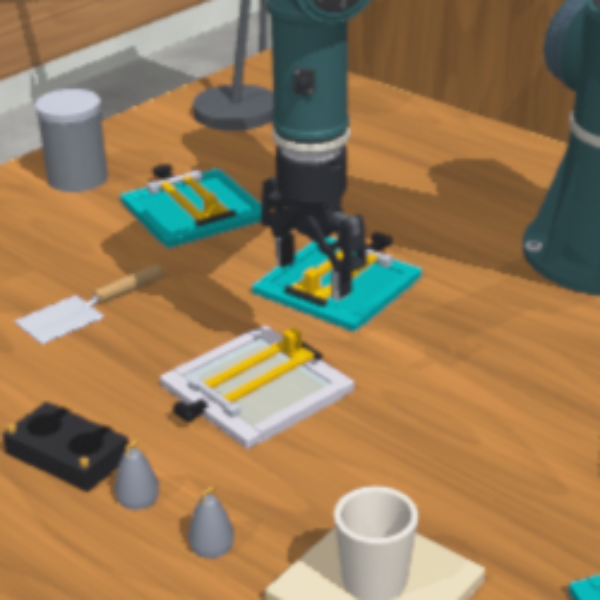

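The gripper hangs just above the tab, in crop pixels at (300,270) with the tab at (293,345). Next I lower it to straddle the tab.

Request:
step_arm(moves=[[0.014, -0.11, 0, 0, 0, 0, 1], [0.014, -0.11, 0, 0, 0, 0, 1], [0, 0, -0.15, 0, 0, 0, 1], [0, 0, -0.15, 0, 0, 0, 1], [0, 0, -0.15, 0, 0, 0, 1], [0, 0, -0.11, 0, 0, 0, 1], [0, 0, -0.05, 0, 0, 0, 1], [0, 0, 0, 0, 0, 0, 1], [0, 0, 0, 0, 0, 0, 1]])

```text
clock: 2.57
tcp_pos: [0.4799, -0.1378, 0.2054]
tcp_rot: [0.706, -0.706, 0.043, -0.043]
wrist_force: [0.4, -0.2, -0.3]
gripper_width: 0.999
```

Run:
```python
from h import *
from bench import *
s=sense();print(s["clock"],s["tcp_pos"],need(s,[.4805,-.143,.047],yg))
d=get_image("scene");cv2.imwrite("pics/s2.png",cv2.resize(d["color"][150:300,220:370,::-1],(600,600)))
d=get_image("top");cv2.imwrite("pics/t2.png",cv2.resize(d["color"][190:320,300:430,::-1],(600,600)))
```

```text
2.5667 [ 0.47989959 -0.13784739  0.20541229] (array([ 0.00400274, -0.03435071, -0.0227486 ]), array([-0.00044953, -0.00104169, -0.00144197]))
```

View pics/s2.png

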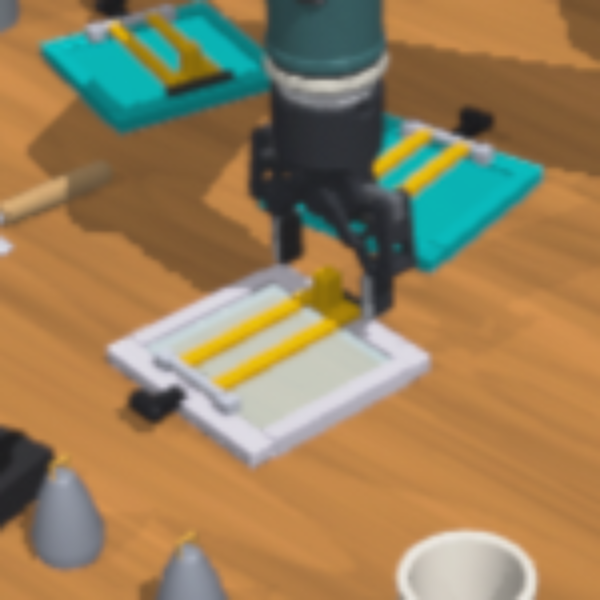

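View pics/t2.png

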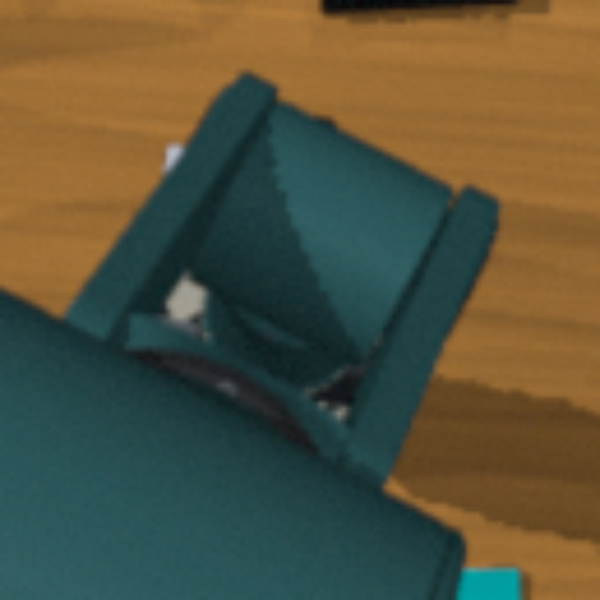

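The fingers straddle the tab, at (325,290) in the scene crop. I'll trim y, then close.

Request:
step_arm(moves=[[0.004, -0.034, -0.023, 0, 0, 0, 1], [0, 0, 0, 0, 0, 0, 0.2], [0, 0, 0, 0, 0, 0, -0.3], [0, 0, 0, 0, 0, 0, -1], [0, 0, 0, 0, 0, 0, -1], [0, 0, 0, 0, 0, 0, -1], [0, 0, 0, 0, 0, 0, -1], [0, 0, 0, 0, 0, 0, -1]], force=30)

```text
clock: 3.33
tcp_pos: [0.4804, -0.1436, 0.2018]
tcp_rot: [-0.706, 0.706, -0.043, 0.043]
wrist_force: [-0.5, -0.6, 0.4]
gripper_width: 0.185
```

Run:
```python
from h import *
from bench import *
s=sense();print(s["clock"],s["tcp_pos"],s["gripper_width"]*85,need(s,[.4805,-.143,.047],yg))
d=get_image("scene");cv2.imwrite("pics/s3.png",cv2.resize(d["color"][150:300,220:370,::-1],(600,600)))
```

```text
3.3333 [ 0.48040292 -0.14363123  0.2017617 ] 15.757662504374748 (array([0.00064717, 0.00420821, 0.00158866]), array([1.86067750e-04, 2.75137698e-05, 5.56143128e-04]))
```

View pics/s3.png

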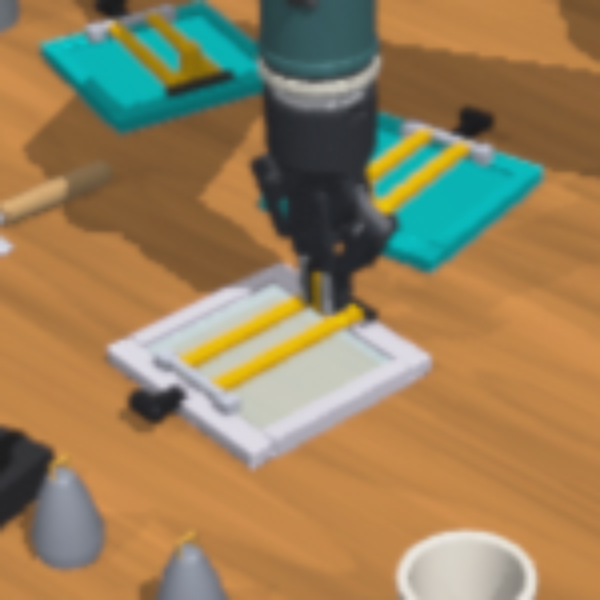

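Gripped at 15.8 mm, which matches the 16 mm tab. Next I work out the arc about the hinge.

Run:
```python
from h import *
f=lambda p:np.array([-118*np.cos(p)+180*np.sin(p),118*np.sin(p)+180*np.cos(p)])
gx=np.array([np.cos(yg),np.sin(yg)])
for i in range(13):
    d=(f(.06*(i+1))-f(.06*i))/150
    print(i,np.round([*(gx*d[0]),d[1]],3), np.round(.06/np.radians(30)*np.array([-np.sin(yg),np.cos(yg)]),3))
```

```text
0 [ 0.073 -0.009  0.045] [0.014 0.114]
1 [ 0.075 -0.009  0.041] [0.014 0.114]
2 [ 0.078 -0.01   0.036] [0.014 0.114]
3 [ 0.08  -0.01   0.031] [0.014 0.114]
4 [ 0.081 -0.01   0.026] [0.014 0.114]
5 [ 0.083 -0.01   0.021] [0.014 0.114]
6 [ 0.084 -0.01   0.016] [0.014 0.114]
7 [ 0.085 -0.01   0.011] [0.014 0.114]
8 [ 0.085 -0.01   0.006] [0.014 0.114]
9 [ 0.085 -0.01   0.001] [0.014 0.114]
10 [ 0.085 -0.01  -0.004] [0.014 0.114]
11 [ 0.085 -0.01  -0.009] [0.014 0.114]
12 [ 0.084 -0.01  -0.015] [0.014 0.114]
```

Request:
step_arm(moves=[[0.073, -0.009, 0.045, 0.014, 0.114, 0, -1], [0.075, -0.009, 0.041, 0.014, 0.114, 0, -1], [0.078, -0.01, 0.036, 0.014, 0.114, 0, -1], [0.08, -0.01, 0.031, 0.014, 0.114, 0, -1], [0.081, -0.01, 0.026, 0.014, 0.114, 0, -1], [0.083, -0.01, 0.021, 0.014, 0.114, 0, -1], [0, 0, 0, 0, 0, 0, -1]])

```text
clock: 3.97
tcp_pos: [0.5532, -0.1526, 0.2314]
tcp_rot: [0.702, -0.687, 0.169, 0.085]
wrist_force: [-0.5, -0.4, -1.5]
gripper_width: 0.178
```

```bash
cat >> h.py <<'E'
def leg(s):
    a=R.from_quat(s["tcp_rot"],scalar_first=True); y=a.as_matrix()[:,1]; g=s["tcp_pos"]+.155*y
    hx=np.array([.536,-.150,0])+.062*np.array([np.cos(yg),np.sin(yg),0])+[0,0,.022]
    r=g-hx; xx=r@[np.cos(yg),np.sin(yg),0]
    print("clk",s["clock"],"F",np.round(s["wrist_force"],1),"T",np.round(s["torque"],2),"tilt",np.arcsin(-y@[np.cos(yg),np.sin(yg),0]),"radius",np.hypot(xx,r[2]),"ang",np.arctan2(r[2],-xx)-np.arctan2(25,118),"lat",r@[-np.sin(yg),np.cos(yg),0],"w",s["gripper_width"]*85)
E
python3 - <<'E'
from h import *
from bench import *
leg(sense())
d=get_image("scene");cv2.imwrite("pics/s4.png",cv2.resize(d["color"][150:300,220:370,::-1],(600,600)))
E
```

```text
clk 3.9667 F [-0.5 -0.4 -1.5] T [-0.06 -0.26 -0.03] tilt 0.361417629018192 radius 0.11844673436382706 ang 0.36600349126701376 lat -0.0006127946019686414 w 15.168992270398828
```

View pics/s4.png

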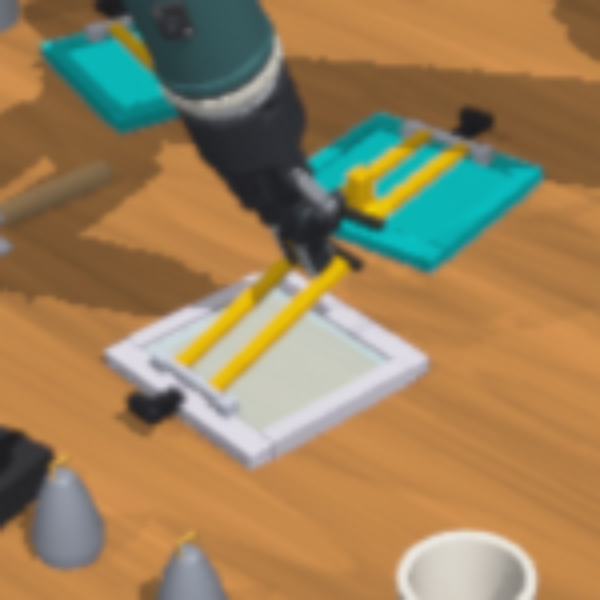

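The leg is opening (bars at (230,320), rising toward the fingers), the guard stays flat, and the radius is steady. I'll continue the arc past the stop by a hair.

Request:
step_arm(moves=[[0.084, -0.01, 0.016, 0.014, 0.114, 0, -1], [0.085, -0.01, 0.011, 0.014, 0.114, 0, -1], [0.085, -0.01, 0.006, 0.014, 0.114, 0, -1], [0.085, -0.01, 0.001, 0.014, 0.114, 0, -1], [0.085, -0.01, -0.004, 0.014, 0.114, 0, -1], [0.07, -0.008, -0.007, 0.011, 0.094, 0, -1], [0, 0, 0, 0, 0, 0, -1]])

```text
clock: 4.6
tcp_pos: [0.6251, -0.161, 0.2336]
tcp_rot: [0.676, -0.646, 0.287, 0.206]
wrist_force: [-1.7, 0.6, 0.8]
gripper_width: 0.179
```

Run:
```python
from h import *
from bench import *
leg(sense())
d=get_image("scene");cv2.imwrite("pics/s5.png",cv2.resize(d["color"][150:300,220:370,::-1],(600,600)))
```

```text
clk 4.6 F [-1.7  0.6  0.8] T [-0.07 -0.51  0.01] tilt 0.7136348501667079 radius 0.11976824787161702 ang 0.6996609680927193 lat -2.885263946681392e-05 w 15.239871978022562
```

View pics/s5.png

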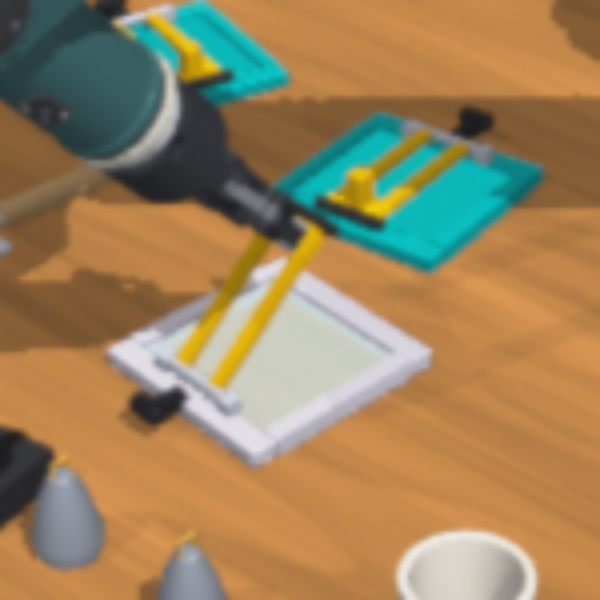

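Request:
step_arm(moves=[[0.045, -0.005, -0.005, 0.007, 0.06, 0, -1], [0.045, -0.005, -0.005, 0.007, 0.06, 0, -1], [0, 0, 0, 0, 0, 0, -1], [0, 0, 0, 0, 0, 0, -1]])

```text
clock: 4.98
tcp_pos: [0.6378, -0.1625, 0.2332]
tcp_rot: [0.67, -0.638, 0.306, 0.226]
wrist_force: [0.4, -1.3, -3.7]
gripper_width: 0.177
```

Run:
```python
from h import *
from bench import *
leg(sense())
d=get_image("scene");cv2.imwrite("pics/s6.png",cv2.resize(d["color"][150:300,220:370,::-1],(600,600)))
```

```text
clk 4.9833 F [ 0.4 -1.3 -3.7] T [-0.12 -0.8   0.06] tilt 0.7718438140933477 radius 0.12075733640086482 ang 0.7683096312681272 lat -2.7117713326935827e-05 w 15.025583302021635
```

View pics/s6.png

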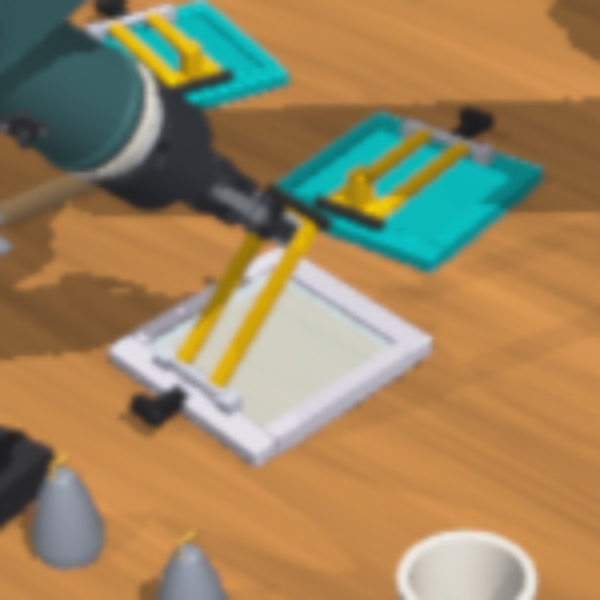

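Force −3.7 N and the near edge lifting show the stop is reached. I'll back off, open, and retreat along the tool axis.

Request:
step_arm(moves=[[-0.045, 0.005, 0.005, -0.007, -0.06, 0, -1], [-0.04, 0.004, 0.004, -0.006, -0.05, 0, -1], [0, 0, 0, 0, 0, 0, -1], [0, 0, 0, 0, 0, 0, -0.4], [0, 0, 0, 0, 0, 0, 0.2], [0, 0, 0, 0, 0, 0, 0.6], [0, 0, 0, 0, 0, 0, 1], [0, 0, 0, 0, 0, 0, 1]])

```text
clock: 5.7
tcp_pos: [0.626, -0.1612, 0.2351]
tcp_rot: [0.676, -0.646, 0.288, 0.207]
wrist_force: [0.5, 0.3, -0.0]
gripper_width: 0.852
```

Request:
step_arm(moves=[[0.07, -0.009, 0.085, 0, 0, 0, 1], [0.1, -0.012, 0.12, 0, 0, 0, 1], [0.1, -0.012, 0.12, 0, 0, 0, 1], [0.1, -0.012, 0.12, 0, 0, 0, 1], [0, 0, 0.1, -0.027, -0.22, 0, 1], [0, 0, 0.05, -0.027, -0.22, 0, 1], [0, 0, 0, -0.027, -0.22, 0, 1], [0, 0, 0, -0.027, -0.22, 0, 1], [0, 0, 0, -0.027, -0.22, 0, 1], [0, 0, 0, -0.027, -0.22, 0, 1]])

```text
clock: 6.53
tcp_pos: [0.6815, -0.1679, 0.3249]
tcp_rot: [0.706, -0.706, 0.048, -0.038]
wrist_force: [-1.4, 0.0, -0.7]
gripper_width: 0.997
```

Run:
```python
from h import *
from bench import *
s=sense();print(s["clock"],s["tcp_pos"],s["wrist_force"])
for n in("scene","top"):
    d=get_image(n);np.savez(n+"7.npz",**d)
    c=d["color"][110:320,190:400] if n=="scene" else d["color"][160:320,290:450]
    cv2.imwrite(f"pics/{n}7.png",cv2.resize(c[:,:,::-1],(600,600)))
```

```text
6.5333 [ 0.68150988 -0.1678965   0.32488905] [-1.42581099  0.02521398 -0.74743063]
```

View pics/scene7.png

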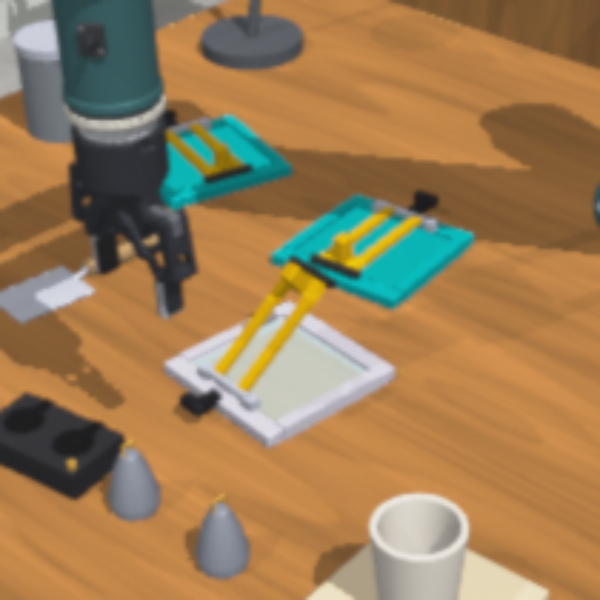

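View pics/top7.png

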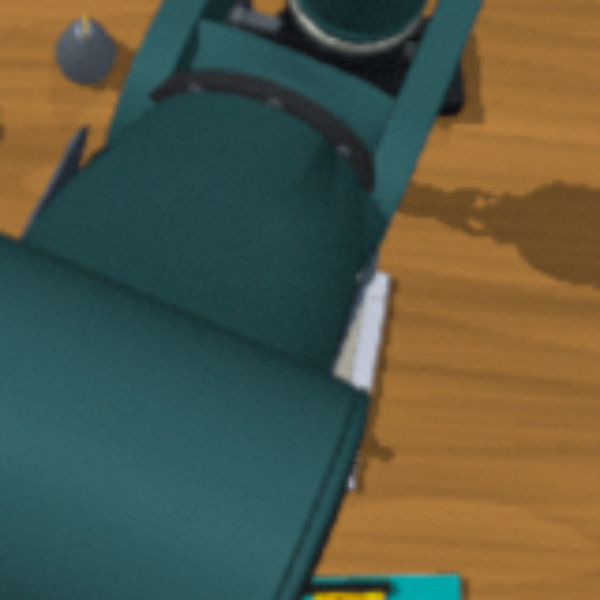

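The leg stays out (scene crop: foot at (312,272), lug at (200,402)). I'll check whether the guard has moved.

Run:
```python
from h import *
from bench import *
for f in("scene0","scene7"):
    d=np.load(f+".npz");W=cloud(d);hsv=cv2.cvtColor(d["color"],cv2.COLOR_RGB2HSV)
    m=(W[...,2]>.006)&(W[...,2]<.022)&(W[...,0]>.4)&(W[...,0]<.65)&(W[...,1]>-.26)&(W[...,1]<-.05)&(hsv[...,1]<60)
    k,l,st,c=cv2.connectedComponentsWithStats(m.astype(np.uint8)); b=1+np.argmax(st[1:,4])
    P=W[l==b]; r=cv2.minAreaRect(P[:,:2].astype(np.float32)); print(f,"guard",st[b,4],np.round(r[0],4),np.round(r[1],4),r[2],np.median(P[:,2]))
    m=(W[...,2]>.010)&(W[...,0]>.62)&(W[...,0]<.68)&(W[...,1]>-.22)&(W[...,1]<-.1)&(hsv[...,2]<90)&(W[...,2]<.04)
    P=W[m]; print("lug",m.sum(),P.min(0).round(4),P.max(0).round(4),np.median(P,0))
    y=(W[...,0]>.4)&(W[...,0]<.62)&(W[...,1]>-.25)&(W[...,1]<-.05)&(hsv[...,0]>18)&(hsv[...,0]<30)&(hsv[...,1]>180)&(W[...,2]>.025)&(W[...,2]<.17)
    P=W[y]-[.536,-.150,0]; gx=P@[np.cos(yg),np.sin(yg),0]; print("yellow z range",P[:,2].min(),P[:,2].max())
    k=(gx>-.03)&(gx<.05); p=np.polyfit(gx[k],P[k,2],1);print("slope angle",np.arctan(-p[0]))
s=sense(); print(need(s,np.array([.536,-.15,.021])+.104*np.array([np.cos(yg),np.sin(yg),0]),yg))
```

```text
scene0 guard 1489 [ 0.5391 -0.1485] [0.1679 0.176 ] 83.58637237548828 0.011636662910157525
lug 62 [ 0.6208 -0.1724  0.0114] [ 0.6467 -0.1441  0.0302] [ 0.63837145 -0.15457865  0.02351031]
yellow z range 0.025017607328827518 0.05845052909122894
slope angle 0.011304375680141603
scene7 guard 1548 [ 0.5403 -0.1474] [0.1659 0.1799] 83.11421966552734 0.011471112907290415
lug 60 [ 0.6201 -0.1714  0.0119] [ 0.6449 -0.1423  0.0304] [ 0.63705766 -0.15298943  0.02396169]
yellow z range 0.025096752659291788 0.12032938282706218
slope angle 0.7501520920993838
(array([-0.27303284,  0.03360213, -0.99498194]), array([-0.00308533, -0.0334599 ,  0.00101609]))
```

Request:
step_arm(moves=[[-0.14, 0.02, 0, -0.003, -0.017, 0.001, 1], [-0.136, 0.018, 0, 0, -0.016, 0, 1], [0, 0, -0.15, 0, 0, 0, 1], [0, 0, -0.15, 0, 0, 0, 1], [0, 0, -0.15, 0, 0, 0, 1], [0, 0, -0.15, 0, 0, 0, 1], [0, 0, 0, 0, 0, 0, 1], [0, 0, 0, 0, 0, 0, 1]])

```text
clock: 7.3
tcp_pos: [0.6395, -0.162, 0.2328]
tcp_rot: [0.706, -0.705, 0.046, -0.04]
wrist_force: [1.0, -1.0, 0.7]
gripper_width: 1.0
```

Run:
```python
from h import *
from bench import *
s=sense();print(s["clock"],s["tcp_pos"],s["wrist_force"],need(s,[.6385,-.162,.021],yg))
d=get_image("scene");cv2.imwrite("pics/s8.png",cv2.resize(d["color"][150:300,190:340,::-1],(600,600)))
```

```text
7.3 [ 0.63950386 -0.16202657  0.23276861] [ 0.99696352 -0.98168208  0.6575551 ] (array([-6.69242479e-03,  1.77154097e-04, -3.78457391e-01]), array([-0.00433198, -0.01685831, -0.0010834 ]))
```

View pics/s8.png

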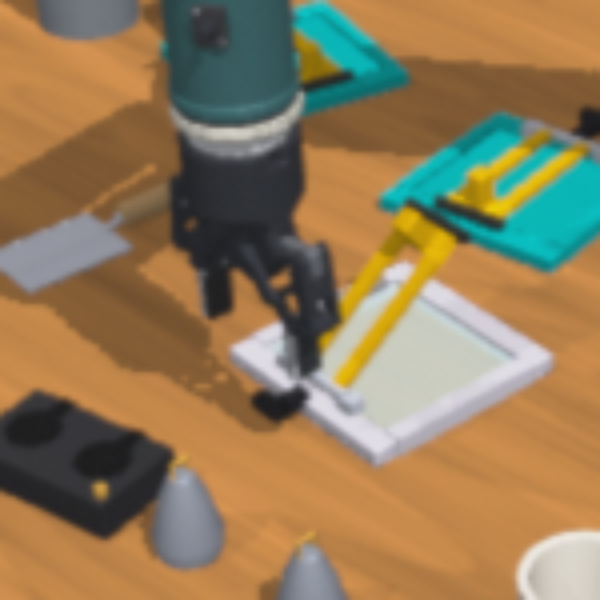

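Request:
step_arm(moves=[[-0.007, 0, -0.1, -0.004, -0.017, -0.001, 1], [0, 0, -0.1, 0, 0, 0, 1], [0, 0, -0.1, 0, 0, 0, 1], [0, 0, -0.055, 0, 0, 0, 1], [0, 0, -0.022, 0, 0, 0, 1], [0, 0, 0, 0, 0, 0, 1], [0, 0, 0, 0, 0, 0, 1]])

```text
clock: 7.93
tcp_pos: [0.6394, -0.1624, 0.1787]
tcp_rot: [-0.705, 0.706, -0.041, 0.046]
wrist_force: [0.4, 0.0, 0.3]
gripper_width: 1.002
```

Run:
```python
from h import *
from bench import *
s=sense();print(s["clock"],s["tcp_pos"],s["wrist_force"],need(s,[.6385,-.162,.021],yg))
d=get_image("scene");W=cloud(d);cv2.imwrite("pics/s9.png",cv2.resize(d["color"][180:280,220:320,::-1],(600,600)))
```

```text
7.9333 [ 0.63942528 -0.1623989   0.17873369] [0.39899229 0.02143446 0.30080947] (array([-0.00616855,  0.00265936, -0.01822463]), array([0.00389978, 0.01405015, 0.00031486]))
```

View pics/s9.png

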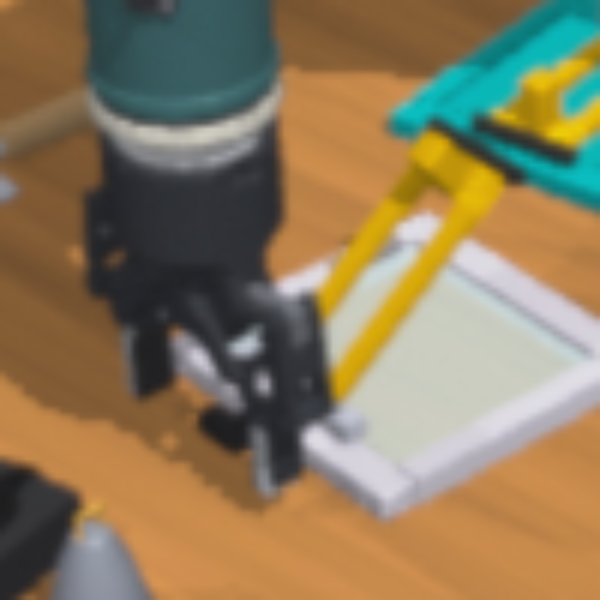

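The fingers straddle the lug at crop (225,425). I'll trim and close.

Request:
step_arm(moves=[[-0.005, 0.002, -0.015, 0, 0, 0, 0.4], [0, 0, 0, 0, 0, 0, 0], [0, 0, 0, 0, 0, 0, -0.5], [0, 0, 0, 0, 0, 0, -1], [0, 0, 0, 0, 0, 0, -1], [0, 0, 0, 0, 0, 0, -1], [0, 0, 0, 0, 0, 0, -1]], force=35)

```text
clock: 8.57
tcp_pos: [0.6381, -0.1621, 0.1759]
tcp_rot: [-0.705, 0.706, -0.041, 0.046]
wrist_force: [-1.7, -0.6, 4.5]
gripper_width: 0.342
```

Run:
```python
from h import *
from bench import *
s=sense();print(s["clock"],s["tcp_pos"],s["wrist_force"],s["gripper_width"]*85,need(s,[.6385,-.162,.021],yg))
d=get_image("scene");W=cloud(d);cv2.imwrite("pics/s10.png",cv2.resize(d["color"][180:280,220:320,::-1],(600,600)))
```

```text
8.5667 [ 0.6381455  -0.16207733  0.17593133] [-1.66407312 -0.62651174  4.4875703 ] 29.110065798468057 (array([0.00236332, 0.00051552, 0.0004578 ]), array([0.00365309, 0.01258588, 0.00044395]))
```

View pics/s10.png

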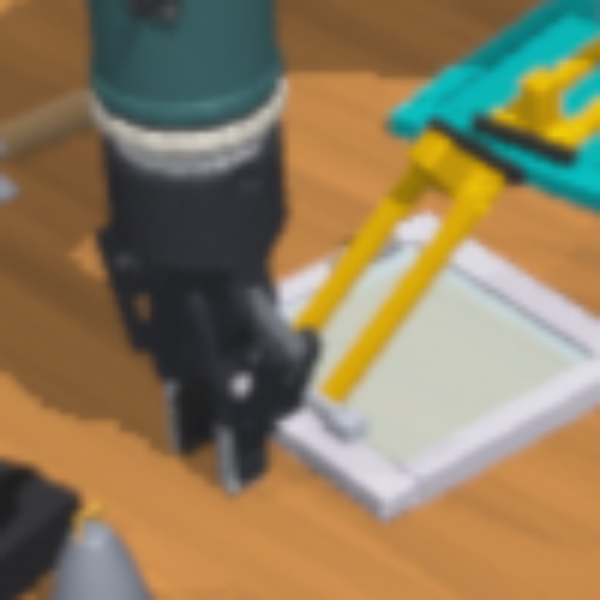

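The width reads 29.1 mm against the 32 mm expected, with 4.5 N up. I'll do a small test lift before trusting the grip.

Request:
step_arm(moves=[[0, 0, 0.03, 0, 0, 0, -1], [-0.001, 0, 0.03, 0, 0, 0, -1], [-0.003, 0, 0.04, 0, 0, 0, -1], [-0.004, 0, 0.04, 0, 0, 0, -1], [0, 0, 0, 0, 0, 0, -1]])

```text
clock: 9.03
tcp_pos: [0.6371, -0.1619, 0.1977]
tcp_rot: [-0.705, 0.706, -0.041, 0.046]
wrist_force: [-1.0, -0.0, -2.9]
gripper_width: 0.343
```

Run:
```python
from h import *
from bench import *
s=sense();print(s["clock"],s["tcp_pos"],s["wrist_force"],s["torque"],s["gripper_width"]*85)
d=get_image("scene");W=cloud(d);cv2.imwrite("pics/s11.png",cv2.resize(d["color"][170:290,210:330,::-1],(600,600),interpolation=cv2.INTER_CUBIC))
```

```text
9.0333 [ 0.63708742 -0.16190749  0.19768373] [-1.04429825 -0.04352408 -2.93564522] [-0.01755576  0.03914077 -0.02716282] 29.14318890854341
```

View pics/s11.png

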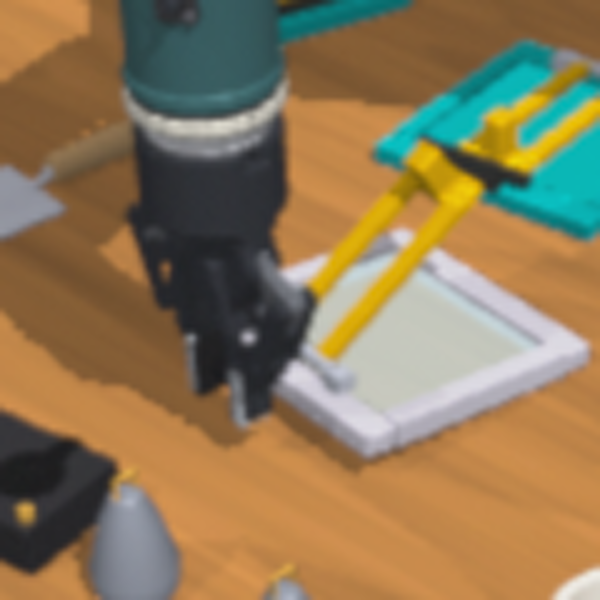

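It lifts and swivels as it should (−2.9 N, about half the weight). Next I compute the arc about the bottom rail.

Run:
```python
from h import *
t=np.radians(np.arange(13,98,4.5)); P=np.stack([.185*np.cos(t),.185*np.sin(t)],1)/.15; D=np.diff(P,axis=0)
for d in D: print(np.round([d[0]*np.cos(yg),d[0]*np.sin(yg),d[1]],3).tolist())
```

```text
[-0.025, 0.003, 0.093]
[-0.032, 0.004, 0.091]
[-0.039, 0.005, 0.088]
[-0.046, 0.006, 0.085]
[-0.053, 0.006, 0.081]
[-0.059, 0.007, 0.077]
[-0.065, 0.008, 0.072]
[-0.07, 0.009, 0.066]
[-0.075, 0.009, 0.061]
[-0.079, 0.01, 0.055]
[-0.083, 0.01, 0.048]
[-0.087, 0.011, 0.041]
[-0.09, 0.011, 0.034]
[-0.092, 0.011, 0.027]
[-0.094, 0.012, 0.02]
[-0.095, 0.012, 0.012]
[-0.096, 0.012, 0.005]
[-0.096, 0.012, -0.003]
```

Request:
step_arm(moves=[[-0.025, 0.003, 0.093, 0, 0, 0, -1], [-0.032, 0.004, 0.091, 0, 0, 0, -1], [-0.039, 0.005, 0.088, 0, 0, 0, -1], [-0.046, 0.006, 0.085, 0, 0, 0, -1], [-0.053, 0.006, 0.081, 0, 0, 0, -1], [-0.059, 0.007, 0.077, 0, 0, 0, -1], [-0.065, 0.008, 0.072, 0, 0, 0, -1], [0, 0, 0, 0, 0, 0, -1]])

```text
clock: 9.75
tcp_pos: [0.5876, -0.1559, 0.2873]
tcp_rot: [-0.705, 0.706, -0.04, 0.046]
wrist_force: [1.0, 0.6, -1.6]
gripper_width: 0.343
```

Run:
```python
from h import *
from bench import *
s=sense();print(s["clock"],s["tcp_pos"],s["wrist_force"],s["torque"],s["gripper_width"]*85)
d=get_image("scene");W=cloud(d);cv2.imwrite("pics/s12.png",cv2.resize(d["color"][140:290,210:360,::-1],(600,600),interpolation=cv2.INTER_CUBIC))
```

```text
9.75 [ 0.58762027 -0.15587854  0.28727933] [ 1.04247737  0.64320251 -1.56982208] [ 0.00260389 -0.14853232  0.04579945] 29.14565000588553
```

View pics/s12.png

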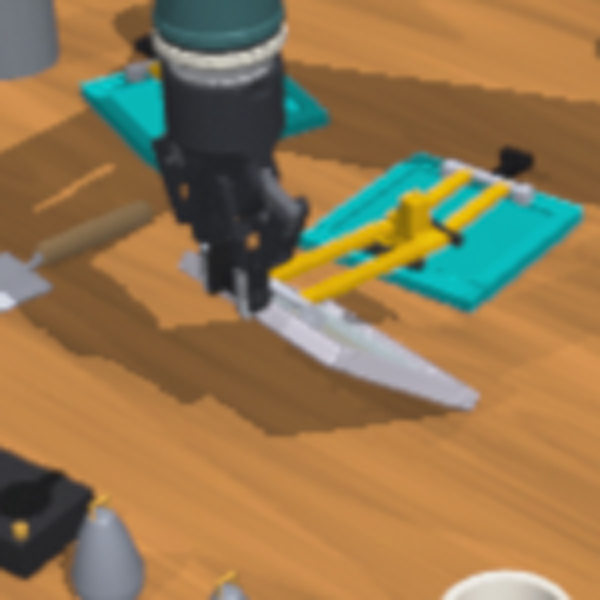

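The guard swivels about the bottom rail as intended, with the top at (270,300) and the bottom rail at (470,400) in the crop. I'll continue.

Request:
step_arm(moves=[[-0.07, 0.009, 0.066, 0, 0, 0, -1], [-0.075, 0.009, 0.061, 0, 0, 0, -1], [-0.079, 0.01, 0.055, 0, 0, 0, -1], [-0.083, 0.01, 0.048, 0, 0, 0, -1], [-0.087, 0.011, 0.05, 0, 0, 0, -1], [-0.09, 0.011, 0.06, 0, 0, 0, -1], [-0.08, 0.011, 0.08, 0, 0, 0, -1], [-0.05, 0.01, 0.1, 0, 0, 0, -1], [-0.02, 0.005, 0.1, 0, 0, 0, -1], [0, 0, 0.05, 0, 0, 0, -1]])

```text
clock: 10.63
tcp_pos: [0.4917, -0.1425, 0.3858]
tcp_rot: [-0.706, 0.706, -0.042, 0.045]
wrist_force: [-0.4, 0.0, -4.3]
gripper_width: 0.341
```

Run:
```python
from h import *
from bench import *
s=sense();print(s["clock"],s["tcp_pos"],s["wrist_force"],s["torque"],s["gripper_width"]*85)
d=get_image("scene");W=cloud(d);cv2.imwrite("pics/s13.png",cv2.resize(d["color"][90:290,200:400,::-1],(600,600),interpolation=cv2.INTER_CUBIC))
```

```text
10.6333 [ 0.49165016 -0.14254029  0.385846  ] [-0.38784508  0.00736399 -4.2845879 ] [-0.02261874 -0.03051211  0.05298937] 29.02110142077713
```

View pics/s13.png

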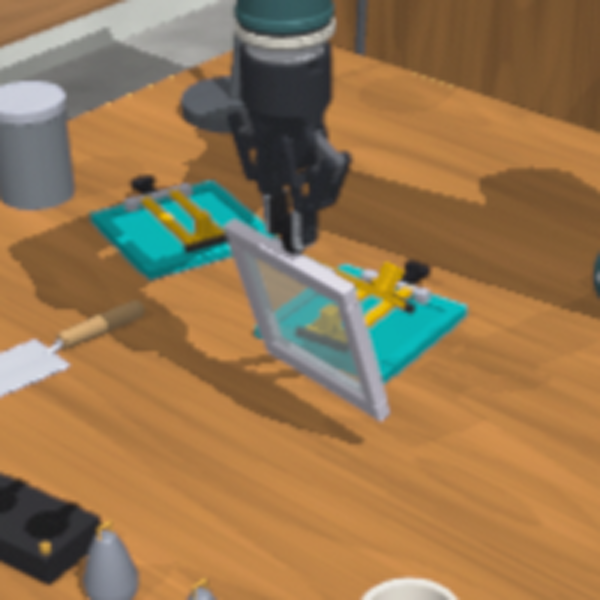

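It hangs freely (−4.3 N ≈ 0.44 kg), window toward +x, leg toward the robot. Now I carry it gently to above the target and yaw it to the tile.

Request:
step_arm(moves=[[0.01, 0.03, 0.04, 0, 0, 0.01, -1], [0.02, 0.06, 0.03, 0, 0, 0.02, -1], [0.03, 0.1, 0, 0, 0, 0.024, -1], [0.037, 0.14, 0, 0, 0, 0.024, -1], [0.037, 0.14, 0, 0, 0, 0.024, -1], [0.037, 0.14, 0, 0, 0, 0.024, -1], [0.037, 0.14, 0, 0, 0, 0.024, -1], [0.037, 0.14, 0, 0, 0, 0.024, -1], [0.037, 0.14, 0, 0, 0, 0.024, -1], [0.037, 0.14, 0, 0, 0, 0.024, -1]])

```text
clock: 11.52
tcp_pos: [0.5418, 0.0344, 0.3946]
tcp_rot: [-0.707, 0.707, 0.0, 0.003]
wrist_force: [-0.2, 0.7, -3.7]
gripper_width: 0.343
```

Request:
step_arm(moves=[[0.037, 0.14, 0, 0, 0, 0.024, -1], [0.037, 0.14, 0, 0, 0, 0.024, -1], [0.037, 0.14, 0, 0, 0, 0.024, -1], [0.037, 0.14, 0, 0, 0, 0.024, -1], [0.03, 0.1, 0, 0, 0, 0.02, -1], [0.02, 0.06, 0, 0, 0, 0.01, -1], [0.01, 0.03, 0, 0, 0, 0, -1], [0, 0, 0, 0, 0, 0, -1], [0, 0, 0, 0, 0, 0, -1], [0, 0, 0, 0, 0, 0, -1]])

```text
clock: 12.35
tcp_pos: [0.5727, 0.1441, 0.3953]
tcp_rot: [-0.706, 0.707, 0.023, -0.019]
wrist_force: [0.3, -0.3, -4.9]
gripper_width: 0.341
```

```bash
cat >> h.py <<'E'
ex=np.array([np.cos(yt),np.sin(yt),0]);ey=np.array([-np.sin(yt),np.cos(yt),0]);TC=np.array([.6995,.162,0])
def tf(P): 
    Q=P-TC; return np.stack([Q@ex,Q@ey,Q[...,2]],-1)
E
python3 - <<'E'
from h import *
from bench import *
s=sense();print(s["clock"],s["tcp_pos"],s["wrist_force"],s["torque"],s["gripper_width"]*85)
a=R.from_quat(s["tcp_rot"],scalar_first=True).as_matrix();g=s["tcp_pos"]+.155*a[:,1];print("lug tile frame",tf(g)*1e3, "need",need(s,TC-.1306*ex+[0,0,.19],yt))
for n in("scene","top"):
    d=get_image(n);np.savez(n+"14.npz",**d)
    c=d["color"][180:400,220:440] if n=="scene" else d["color"][140:300,180:340]
    cv2.imwrite(f"pics/{n}14.png",cv2.resize(c[:,:,::-1],(600,600),interpolation=cv2.INTER_CUBIC))
E
```

```text
12.35 [0.57269499 0.14412539 0.39527776] [ 0.25009853 -0.30598967 -4.91777299] [-0.04390999 -0.08531542  0.01249148] 28.97375119916044
lug tile frame [-126.72313259  -11.31111427  240.28024568] need (array([-0.0240666 ,  0.07283816, -0.33518504]), array([ 0.00204121,  0.01063037, -0.01136939]))
```

View pics/scene14.png

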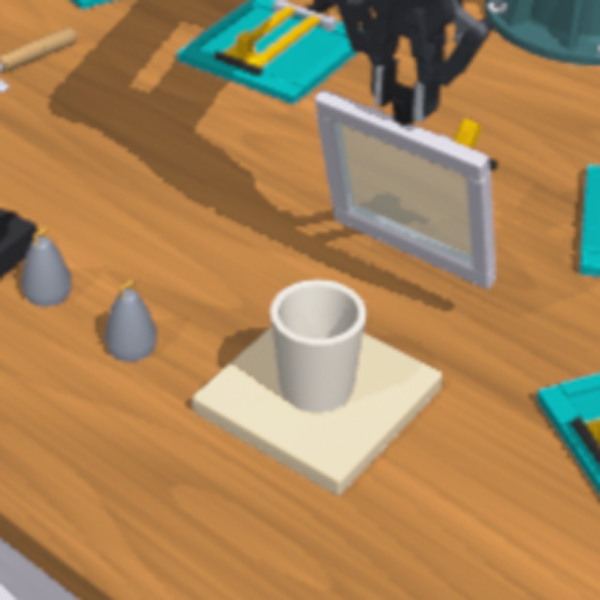

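View pics/top14.png

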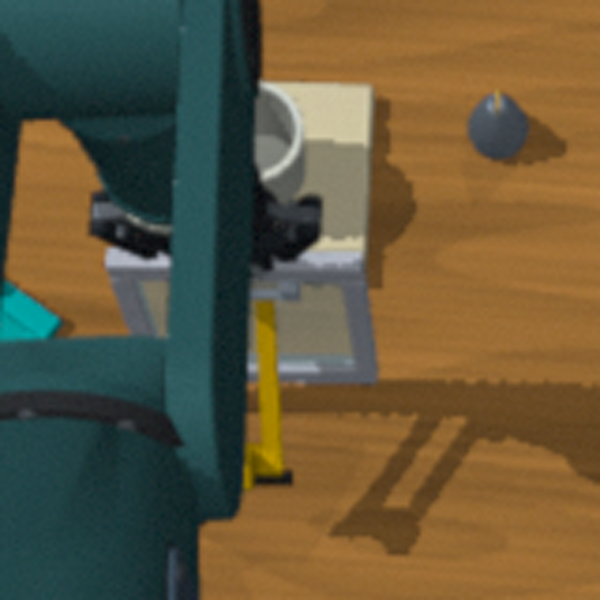

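```bash
cat >> h.py <<'E'
def guardfit(d):
    W=tf(cloud(d));hsv=cv2.cvtColor(d["color"],cv2.COLOR_RGB2HSV)
    m=(W[...,0]>-.26)&(W[...,0]<-.07)&(abs(W[...,1])<.12)&(W[...,2]>.012)&(W[...,2]<.235)&(hsv[...,1]<70)&(hsv[...,2]>105)
    k,l,st,c=cv2.connectedComponentsWithStats(m.astype(np.uint8)); b=1+np.argmax(st[1:,4]); P=W[l==b]
    for _ in range(8):
        c=np.median(P,0) if _==0 else P.mean(0); n=np.linalg.svd(P-c,full_matrices=False)[2][2]; r=(P-c)@n; P=P[abs(r)<max(.003,1.5*np.std(r))] if _<7 else P
    n=n*np.sign(n[0])
    tilt=np.arcsin(n[2]);yaw=np.arctan2(n[1],n[0])
    # in-plane axes
    ax=np.array([0,0,1.])-n*n[2];ax/=np.linalg.norm(ax);ay=np.cross(n,ax)*-1
    q=np.stack([(P-c)@ay,(P-c)@ax],1).astype(np.float32);r=cv2.minAreaRect(q)
    cen=c+ay*r[0][0]+ax*r[0][1]
    print("n",len(P),"tilt back deg",np.degrees(tilt),"yaw rel tile deg",np.degrees(yaw),"centre tile mm",cen*1e3,"size",np.array(r[1])*1e3,"roll",r[2],"rms",np.std((P-c)@n)*1e3)
    print("ext y mm",np.percentile(P[:,1],[.5,99.5])*1e3,"z mm",np.percentile(P[:,2],[.5,99.5])*1e3)
    lo=cen-ax*.08; print("front bottom edge mid",lo*1e3,"lug",(cen+.104*ax-.02*n)*1e3)
    return P
E
python3 - <<'E'
from h import *
guardfit(np.load("scene14.npz"))
E
```

```text
n 1912 tilt back deg -14.05000404780071 yaw rel tile deg 0.8300854530922798 centre tile mm [-136.4957539    -9.0893842   132.45021816] size [162.33991086 167.24132001] roll 0.2763291597366333 rms 1.4951448645210932
ext y mm [-88.46439965  71.14268572] z mm [ 56.04444272 211.99970186]
front bottom edge mid [-155.91520488   -9.37074754   54.84348032] lug [-130.65011597   -9.00468828  238.19434964]
```

The scene fit shows the guard hanging at −14° (bottom trailing back). It may still be swinging, so I'll correct y and yaw and re-measure.

Request:
step_arm(moves=[[0.05, 0.034, 0, 0, 0, -0.01, -1], [0.05, 0.036, 0, 0, 0, -0.008, -1], [0, 0, 0, 0, 0, 0, -1], [0, 0, 0, 0, 0, 0, -1], [0, 0, 0, 0, 0, 0, -1], [0, 0, 0, 0, 0, 0, -1], [0, 0, 0, 0, 0, 0, -1]])

```text
clock: 13.03
tcp_pos: [0.5876, 0.1553, 0.3954]
tcp_rot: [-0.707, 0.707, 0.02, -0.016]
wrist_force: [-0.9, -0.2, -5.7]
gripper_width: 0.337
```

```bash
cat > m.py <<'E'
from h import *
from bench import *
s=sense();print(s["clock"],s["tcp_pos"],s["wrist_force"].round(2),s["gripper_width"]*85)
a=R.from_quat(s["tcp_rot"],scalar_first=True).as_matrix();g=s["tcp_pos"]+.155*a[:,1];print("lug by tool",tf(g)*1e3,"rot",need(s,TC,yt)[1])
guardfit(get_image("scene"))
E
python3 m.py; python3 m.py
```

```text
13.0333 [0.58762975 0.15530233 0.39537603] [-0.91 -0.25 -5.72] 28.667257144590657
lug by tool [-111.21250011   -0.87996031  240.37846225] rot [0.00119733 0.01062427 0.0053184 ]
n 1857 tilt back deg -14.058265186648478 yaw rel tile deg -0.37107250427224336 centre tile mm [-121.16856217    1.1944435   133.20189481] size [165.51163793 163.77837956] roll 89.98275756835938 rms 1.4211000967950718
ext y mm [-77.81238435  81.99230042] z mm [ 54.41641612 211.91529779]
front bottom edge mid [-140.60083325    1.32029714   55.59795804] lug [-115.30718707    1.15648214  238.94518226]
13.0833 [0.58762381 0.15528455 0.39537329] [ 0.02  0.62 -3.89] 29.024287429435077
lug by tool [-111.20213886   -0.89805078  240.37581367] rot [0.00119378 0.01083684 0.00532743]
n 1915 tilt back deg -12.88289293381298 yaw rel tile deg -0.0484121130213789 centre tile mm [-119.33020949    1.16352323  132.35366769] size [164.08053041 163.16097975] roll 89.84992218017578 rms 1.4298054251895618
ext y mm [-78.37519107  82.01518952] z mm [ 54.19635929 211.24499304]
front bottom edge mid [-137.16692849    1.17859438   54.36744309] lug [-115.63902398    1.16040436  238.19494102]
```

Yaw is ≈0° and y ≈0–1 mm, with tilt held at −13…−14° by lug friction. I'll move forward about 26 mm and lower until the front bottom edge is just above the bench.

Request:
step_arm(moves=[[0.04, 0.002, -0.03, 0, 0, 0, -1], [0.05, 0.003, -0.06, 0, 0, 0, -1], [0.05, 0.003, -0.08, 0, 0, 0, -1], [0.03, 0.001, -0.08, 0, 0, 0, -1], [0, 0, -0.05, 0, 0, 0, -1], [0, 0, -0.03, 0, 0, 0, -1], [0, 0, -0.01, 0, 0, 0, -1], [0, 0, 0, 0, 0, 0, -1], [0, 0, 0, 0, 0, 0, -1]])

```text
clock: 13.88
tcp_pos: [0.6132, 0.1568, 0.3446]
tcp_rot: [-0.707, 0.707, 0.02, -0.016]
wrist_force: [-0.3, 0.9, -4.1]
gripper_width: 0.344
```

```bash
python3 m.py;python3 m.py
```

```text
13.8833 [0.61321374 0.15676963 0.34455297] [-0.34  0.87 -4.11] 29.269139683629096
lug by tool [-85.51783795  -0.72552585 189.55575423] rot [0.00052967 0.01143731 0.00543848]
n 1750 tilt back deg -12.919047815832332 yaw rel tile deg -0.23284471226596085 centre tile mm [-90.74293733   2.04666809  88.11490376] size [153.83920074 161.05905175] roll 89.7970199584961 rms 1.418588392936066
ext y mm [-75.25864819  81.89283829] z mm [ 17.09987669 161.17622401]
front bottom edge mid [-108.62872245    2.11935466   10.13995004] lug [-86.98499413   2.03139608 193.95382679]
13.9333 [0.61322133 0.15677863 0.34473014] [ 0.63 -1.15 -4.65] 29.090928456444725
lug by tool [-85.46839815  -0.71989741 189.73318271] rot [0.00053816 0.01194844 0.00544023]
n 1817 tilt back deg -13.711112513366679 yaw rel tile deg -0.4020070627642435 centre tile mm [-91.43119478   1.39589571  88.07579361] size [153.27492356 162.31317818] roll 89.9250717163086 rms 1.4713967416859894
ext y mm [-76.49087252  82.10714891] z mm [ 18.53064269 161.45568641]
front bottom edge mid [-110.39285392    1.52893948   10.35554025] lug [-86.21062298   1.35926577 193.85265444]
```

Request:
step_arm(moves=[[0, 0, -0.01, 0, 0, 0, -1], [0, 0, -0.01, 0, 0, 0, -1], [0, 0, -0.008, 0, 0, 0, -1], [0, 0, 0, 0, 0, 0, -1]])

```text
clock: 14.32
tcp_pos: [0.615, 0.1566, 0.3426]
tcp_rot: [-0.707, 0.707, 0.022, -0.013]
wrist_force: [0.9, -1.9, 5.7]
gripper_width: 0.348
```

```bash
python3 m.py
```

```text
14.3167 [0.61497057 0.15663472 0.342552  ] [ 0.92 -1.93  5.74] 29.593311630420878
lug by tool [-82.79803017  -1.00106457 187.5636788 ] rot [0.00045799 0.02343645 0.00536323]
n 1691 tilt back deg -13.230520916347114 yaw rel tile deg -0.20479610184976987 centre tile mm [-88.83204969   1.00424245  87.63902193] size [152.37309039 163.44688833] roll 89.68763732910156 rms 1.360490876345959
ext y mm [-75.98153318  82.10128433] z mm [ 15.98284348 158.9835501 ]
front bottom edge mid [-107.14148904    1.06968737    9.76245198] lug [-84.49879665   0.98875375 193.45595195]
```

Bench contact is detected (Fz went from −4.4 to +5.7). I'll roll it upright by drawing the lug back, easing the pressure slightly.

Request:
step_arm(moves=[[-0.03, -0.0015, 0.006, 0, 0, 0, -1], [-0.037, -0.002, 0.004, 0, 0, 0, -1], [-0.037, -0.002, 0.002, 0, 0, 0, -1], [-0.037, -0.002, 0, 0, 0, 0, -1], [0, 0, 0, 0, 0, 0, -1]])

```text
clock: 14.78
tcp_pos: [0.5916, 0.1554, 0.3436]
tcp_rot: [-0.707, 0.707, 0.021, -0.015]
wrist_force: [-0.0, -1.7, 5.9]
gripper_width: 0.344
```

```bash
python3 m.py
```

```text
14.7833 [0.5916025  0.15539189 0.34358025] [-0.01 -1.66  5.86] 29.226473682238755
lug by tool [-106.82972668   -1.05181111  188.58554595] rot [0.00153663 0.0157131  0.00488553]
n 2073 tilt back deg -6.2639438182322005 yaw rel tile deg -0.3965820480366755 centre tile mm [-100.06425487    1.30069043   88.00966108] size [151.44555271 163.81388903] roll 89.69734191894531 rms 1.5097133550784856
ext y mm [-77.39096867  82.22006493] z mm [ 16.11722038 161.23914058]
front bottom edge mid [-108.79274903    1.36110708    8.48727593] lug [-108.59733251    1.35975446  193.57093759]
```

Request:
step_arm(moves=[[-0.037, -0.002, 0, 0, 0, 0, -1], [-0.037, -0.002, 0, 0, 0, 0, -1], [-0.037, -0.002, 0, 0, 0, 0, -1], [-0.037, -0.002, 0, 0, 0, 0, -1], [0, 0, 0, 0, 0, 0, -1]])

```text
clock: 15.25
tcp_pos: [0.5685, 0.1542, 0.342]
tcp_rot: [-0.707, 0.707, 0.02, -0.016]
wrist_force: [0.8, -2.1, 2.6]
gripper_width: 0.34
```

```bash
python3 m.py
```

```text
15.25 [0.56854043 0.15424188 0.34200423] [ 0.82 -2.07  2.6 ] 28.894613254500932
lug by tool [-130.45832175   -0.95246755  187.00603635] rot [0.00164307 0.0090799  0.00519129]
n 2223 tilt back deg 0.6604014802823818 yaw rel tile deg -0.3933394000144932 centre tile mm [-110.6460602     1.13602411   87.64969996] size [164.05653954 151.06596053] roll 0.19713377952575684 rms 1.5452847027513092
ext y mm [-77.50557066  82.02597482] z mm [ 14.08069476 162.04482665]
front bottom edge mid [-109.72400793    1.12969406    7.65501402] lug [-131.84292838    1.28154433  191.41227319]
```

It's upright (0.7°), with the front edge at −110 mm and centred within about 1 mm. I'll lean it back along the arc about the rear edge.

Request:
step_arm(moves=[[-0.035, -0.002, -0.001, 0, 0, 0, -1], [-0.035, -0.002, -0.003, 0, 0, 0, -1], [-0.035, -0.002, -0.004, 0, 0, 0, -1], [-0.035, -0.002, -0.005, 0, 0, 0, -1], [-0.035, -0.002, -0.006, 0, 0, 0, -1], [-0.035, -0.002, -0.007, 0, 0, 0, -1], [-0.035, -0.002, -0.008, 0, 0, 0, -1], [-0.035, -0.002, -0.009, 0, 0, 0, -1], [0, 0, 0, 0, 0, 0, -1]])

```text
clock: 16.05
tcp_pos: [0.5267, 0.152, 0.3351]
tcp_rot: [-0.707, 0.707, 0.019, -0.016]
wrist_force: [0.1, -0.0, -2.1]
gripper_width: 0.342
```

```bash
python3 m.py
```

```text
16.05 [0.52665185 0.15197155 0.33511975] [ 0.06 -0.01 -2.11] 29.112058077250396
lug by tool [-172.47159093   -0.93639615  180.1212246 ] rot [0.0010161  0.00826547 0.00525676]
n 2477 tilt back deg 13.619709379712459 yaw rel tile deg -0.15540731921401207 centre tile mm [-130.67143915    0.56767514   85.92995538] size [152.41132677 164.31745887] roll 89.85233306884766 rms 1.623952472275713
ext y mm [-78.33992484  81.75995751] z mm [ 15.55437221 158.977376  ]
front bottom edge mid [-111.83339265    0.51657927    8.17955092] lug [-174.59842923    0.68682165  182.29595222]
```

Request:
step_arm(moves=[[-0.03, -0.0015, -0.009, 0, 0, 0, -1], [-0.03, -0.0015, -0.01, 0, 0, 0, -1], [-0.03, -0.0015, -0.01, 0, 0, 0, -1], [-0.03, -0.0015, -0.011, 0, 0, 0, -1], [-0.022, -0.001, -0.011, 0, 0, 0, -1], [0, 0, 0, 0, 0, 0, -1]])

```text
clock: 16.6
tcp_pos: [0.5083, 0.1512, 0.3301]
tcp_rot: [0.707, -0.707, -0.023, 0.013]
wrist_force: [3.7, 0.7, 6.6]
gripper_width: 0.341
```

```bash
python3 m.py;python3 - <<'E'
from bench import *
import cv2
d=get_image("scene")
cv2.imwrite("pics/s20.png",cv2.resize(d["color"][180:370,240:430,::-1],(600,600),interpolation=cv2.INTER_CUBIC))
E
```

```text
16.6 [0.50833982 0.15117061 0.33005183] [3.73 0.69 6.62] 29.024657863351685
lug by tool [-189.36667269   -0.6653222   175.06604749] rot [-0.00113853  0.02583949  0.00563371]
n 2520 tilt back deg 19.826818080106396 yaw rel tile deg -0.22062146143403527 centre tile mm [-136.91346671    1.63653555   84.25473263] size [154.73370254 162.47908771] roll 89.4315185546875 rms 1.6057735959803836
ext y mm [-77.81533356  82.20815957] z mm [ 14.87646033 156.23551872]
front bottom edge mid [-109.77940584    1.53205341    8.99696344] lug [-191.00204866    1.8448085   175.30626708]
```

View pics/s20.png

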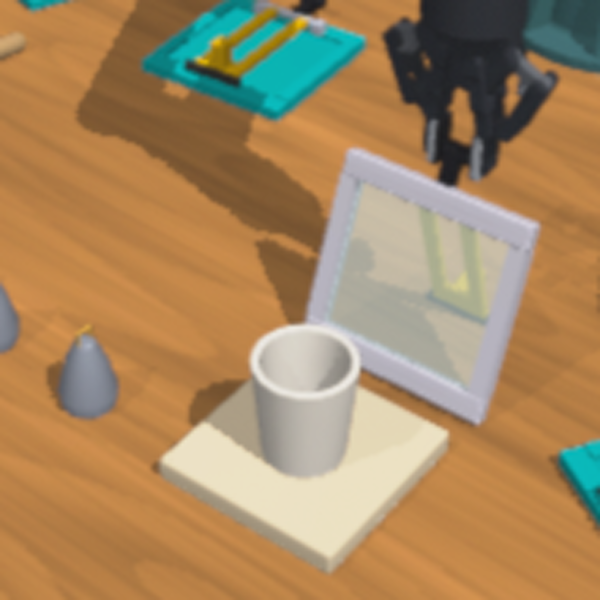

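It stands at 19.8° with the foot loaded (Fz +6.6, Fx +3.7). I'll relax the pressing before letting go.

Request:
step_arm(moves=[[0.012, 0.0005, 0.007, 0, 0, 0, -1], [0.012, 0.0005, 0.007, 0, 0, 0, -1], [0, 0, 0, 0, 0, 0, -1], [0, 0, 0, 0, 0, 0, -1]])

```text
clock: 17.03
tcp_pos: [0.5107, 0.1511, 0.3306]
tcp_rot: [-0.707, 0.707, 0.02, -0.015]
wrist_force: [0.8, -0.3, 6.0]
gripper_width: 0.343
```

```bash
python3 m.py
```

```text
17.0333 [0.51065467 0.15113971 0.33056437] [ 0.8  -0.31  6.  ] 29.125450877590513
lug by tool [-188.02747894   -0.88400119  175.56850009] rot [0.00031056 0.01393928 0.00576778]
n 2523 tilt back deg 17.749819127582676 yaw rel tile deg -0.23519452652327885 centre tile mm [-138.97917177    1.07092208   84.40257061] size [153.38873863 163.45570982] roll 89.91971588134766 rms 1.5932586673716227
ext y mm [-77.61796085  81.6005943 ] z mm [ 14.3381207  156.20552063]
front bottom edge mid [-114.59047385    0.97080789    8.21082965] lug [-189.73225382    1.27926053  177.35460802]
```

Request:
step_arm(moves=[[0, 0, 0.006, 0, 0, 0, -1], [0, 0, 0.004, 0, 0, 0, -1], [0, 0, 0, 0, 0, 0, -1], [0, 0, 0, 0, 0, 0, -1]])

```text
clock: 17.42
tcp_pos: [0.5099, 0.151, 0.3311]
tcp_rot: [-0.707, 0.707, 0.02, -0.016]
wrist_force: [-0.9, 1.2, -0.7]
gripper_width: 0.345
```

```bash
python3 m.py; python3 m.py
```

```text
17.4167 [0.50991128 0.15101975 0.33113223] [-0.94  1.25 -0.74] 29.35386087614721
lug by tool [-189.16414556   -1.02856587  176.13406998] rot [0.00136472 0.00920936 0.00531086]
n 2515 tilt back deg 17.342850023317425 yaw rel tile deg 0.213095243832758 centre tile mm [-140.69157388    1.1879052    84.77646449] size [152.7454108  163.10340166] roll 89.79107666015625 rms 1.6135484710138002
ext y mm [-78.2391196   81.81643127] z mm [ 14.72326591 156.83782862]
front bottom edge mid [-116.84463228    1.27659748    8.41341381] lug [-190.78322859    1.00160278  178.08665375]
17.4667 [0.50996009 0.15100728 0.33115839] [-1.37 -0.05 -1.31] 29.351127538023285
lug by tool [-189.09757675   -1.04220385  176.16031514] rot [0.00133454 0.00943602 0.00542186]
n 2511 tilt back deg 17.225540452162615 yaw rel tile deg -0.0671086003472369 centre tile mm [-140.75378479    1.19016967   84.71628156] size [152.84249187 163.25820982] roll 89.66284942626953 rms 1.5833016031894012
ext y mm [-77.63609582  81.88681041] z mm [ 15.06142997 156.6712826 ]
front bottom edge mid [-117.06309301    1.16242155    8.30456549] lug [-190.65460001    1.24861682  178.12883545]
```

Request:
step_arm(moves=[[-0.015, -0.0008, -0.003, 0, 0, 0, -1], [-0.015, -0.0008, -0.004, 0, 0, 0, -1], [0, 0, 0, 0, 0, 0, -1], [0, 0, 0, 0, 0, 0, -1]])

```text
clock: 17.85
tcp_pos: [0.5065, 0.1509, 0.3313]
tcp_rot: [-0.707, 0.707, 0.021, -0.015]
wrist_force: [2.8, 0.3, 3.9]
gripper_width: 0.344
```

```bash
python3 m.py
python3 - <<'E'
from bench import *
import cv2
d=get_image("top")
cv2.imwrite("pics/t21.png",cv2.resize(d["color"][140:300,180:340,::-1],(600,600),interpolation=cv2.INTER_CUBIC))
E
```

```text
17.85 [0.506525   0.15090675 0.3313398 ] [2.82 0.32 3.92] 29.220521257261918
lug by tool [-191.8953524    -0.91321902  176.34612344] rot [0.00033214 0.0172518  0.00537898]
n 2512 tilt back deg 18.321451032283 yaw rel tile deg 0.15783647591453157 centre tile mm [-141.95111197    1.70008259   84.93999302] size [154.5599699  163.21514547] roll 89.9903793334961 rms 1.6127506564077163
ext y mm [-77.9139942   81.98533701] z mm [ 14.06008947 156.95405644]
front bottom edge mid [-116.80337615    1.7693589     8.99536461] lug [-193.62925359    1.55772103  177.38105214]
```

View pics/t21.png

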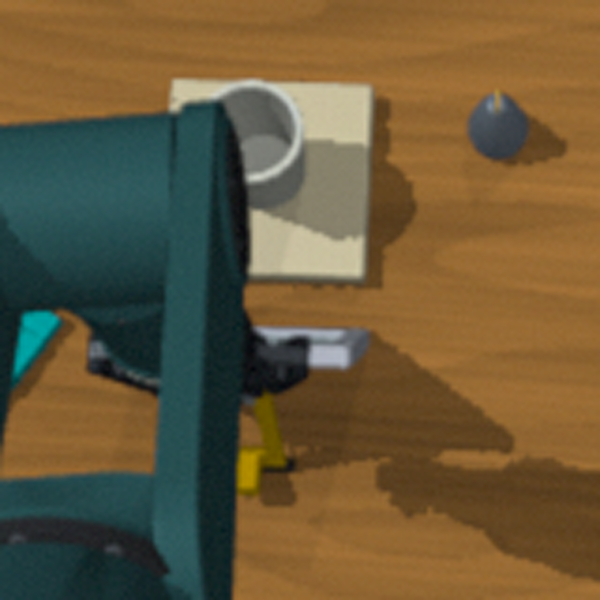

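The foot is on the bench. I'll relax to a neutral load and open gently.

Request:
step_arm(moves=[[0.018, 0.001, 0.004, 0, 0, 0, -1], [0, 0, 0.003, 0, 0, 0, -1], [0, 0, 0, 0, 0, 0, -1], [0, 0, 0, 0, 0, 0, -1]])

```text
clock: 18.28
tcp_pos: [0.5085, 0.1509, 0.3315]
tcp_rot: [-0.707, 0.707, 0.02, -0.016]
wrist_force: [1.5, 0.1, 2.0]
gripper_width: 0.339
```

```bash
python3 m.py
```

```text
18.2833 [0.50853752 0.15094673 0.33147349] [1.53 0.13 2.03] 28.78898667318011
lug by tool [-190.3507466    -1.01244167  176.47633485] rot [0.00104057 0.01152529 0.0055248 ]
n 2433 tilt back deg 17.1545762439343 yaw rel tile deg 0.021562210566120378 centre tile mm [-142.24536883    1.56404906   84.72764114] size [153.03114057 164.05175626] roll 89.85042572021484 rms 1.6062187733051831
ext y mm [-77.78059301  82.00683198] z mm [ 13.39197995 156.39447846]
front bottom edge mid [-118.64932105    1.572929      8.28664134] lug [-192.03047955    1.54531335  178.20192852]
```

The tilt (≈17–18°) and lug height sit slightly below nominal, so the leg may have closed a little while I dragged the guard back. I'll measure the leg angle.

```bash
cat > lg.py <<'E'
from h import *
from bench import *
P=guardfit(get_image("scene"))
for n in ("top","scene"):
    d=get_image(n);W=tf(cloud(d));hsv=cv2.cvtColor(d["color"],cv2.COLOR_RGB2HSV)
    y=(W[...,0]>-.32)&(W[...,0]<-.12)&(abs(W[...,1])<.1)&(hsv[...,0]>17)&(hsv[...,0]<31)&(hsv[...,1]>190)&(W[...,2]>.005)&(W[...,2]<.2)
    Q=W[y];print(n,len(Q))
    if n=="top":
        np.save("leg.npy",Q)
        bar=Q[(abs(Q[:,1]-np.percentile(Q[:,1],10))<.012)]
        for k in range(10,150,20):
            b=Q[(Q[:,2]>k*1e-3)&(Q[:,2]<(k+20)*1e-3)]
            if len(b): print(k,len(b),b.mean(0)*1e3,b.min(0)*1e3,b.max(0)*1e3)
        b=(W[...,0]>-.32)&(W[...,0]<-.2)&(abs(W[...,1])<.05)&(hsv[...,2]<60)&(W[...,2]>.003)&(W[...,2]<.03);b=W[b]
        print("foot?",len(b),np.median(b,0)*1e3 if len(b) else "",)
    d2=d["color"];
E
python3 lg.py
```

```text
n 2503 tilt back deg 17.092785025495346 yaw rel tile deg 0.06139365615913197 centre tile mm [-142.14979028    1.3065286    84.41430444] size [152.77771652 164.06355798] roll 89.83341979980469 rms 1.5704546223040474
ext y mm [-77.5496713   81.88671138] z mm [ 15.47306742 156.64148167]
front bottom edge mid [-118.63620661    1.33172392    7.9479017 ] lug [-191.83403877    1.25329084  177.94222872]
top 188
10 57 [-214.17326473   -7.65479372   23.66861366] [-235.19325535  -24.9625681    11.75611678] [-202.52047617    5.65338161   29.88029886]
30 63 [-216.15034905   -6.83387023   35.08162936] [-233.57110203  -24.21906276   30.06110827] [-196.11530771    5.87929452   49.38912655]
50 17 [-197.7399225   -18.68107015   58.48990882] [-199.91353839  -24.75547987   51.19917902] [-194.0047441   -12.3955788    66.00090847]
70 23 [-191.92562166  -19.23640042   79.84717205] [-195.71085468  -24.32535841   70.42931462] [-186.45525193  -11.98815718   89.72554001]
90 16 [-186.45920066  -18.89804929   98.84371938] [-190.00686495  -24.60792947   91.66037461] [-182.30424699  -13.88458401  105.39889835]
110 5 [-182.98959368  -21.85484031  113.4999453 ] [-184.01328242  -24.36713209  110.56488681] [-181.61468561  -18.51265883  117.89667783]
foot? 14 [-214.757019    -25.69452655    6.99523919]
scene 0
```

The leg reads ≈0.56 rad (bar 15° behind vertical + 17° lean, foot only ≈84 mm behind the rail). So pushing back with the foot planted closed it a little. Dragging the guard forward with the foot loaded should reopen it to its stop, so I'll lift, set it down farther back, then drag forward.

Request:
step_arm(moves=[[0, 0, 0.02, 0, 0, 0, -1], [0, 0, 0.03, 0, 0, 0, -1], [0, 0, 0.04, 0, 0, 0, -1], [0, 0, 0.04, 0, 0, 0, -1], [0, 0, 0.02, 0, 0, 0, -1], [0, 0, 0, 0, 0, 0, -1], [0, 0, 0, 0, 0, 0, -1], [0, 0, 0, 0, 0, 0, -1], [0, 0, 0, 0, 0, 0, -1]])

```text
clock: 19.23
tcp_pos: [0.5083, 0.1509, 0.3538]
tcp_rot: [-0.707, 0.707, 0.02, -0.016]
wrist_force: [-0.6, 0.5, -5.0]
gripper_width: 0.343
```

```bash
python3 m.py; python3 lg.py
```

```text
19.2333 [0.50833914 0.15093736 0.3538179 ] [-0.64  0.46 -5.  ] 29.11680037222326
lug by tool [-190.63510697   -1.02146901  198.82026559] rot [0.00122447 0.01047699 0.00543961]
n 2325 tilt back deg 4.6161859769064675 yaw rel tile deg 0.27696715144343476 centre tile mm [-163.17891204    1.38223788   94.51037549] size [163.5401547  164.07099366] roll 89.96080017089844 rms 1.6255300597545008
ext y mm [-78.09741092  81.84654183] z mm [ 14.66662279 174.78023698]
front bottom edge mid [-156.74054648    1.41336111   14.76988089] lug [-191.483678      1.2454119   196.56340829]
n 2291 tilt back deg 4.634879763386662 yaw rel tile deg 0.4408527209114798 centre tile mm [-163.20584617    1.28189004   94.48705253] size [165.40713608 163.79919648] roll 89.69530487060547 rms 1.5961935891875836
ext y mm [-78.52827742  81.72924844] z mm [ 14.3026589  174.77955009]
front bottom edge mid [-156.74158031    1.33162922   14.74866283] lug [-191.54339913    1.06384721  196.53084484]
top 245
30 20 [-243.16599383  -17.16477829   43.96391154] [-246.12564432  -25.75527722   34.98435704] [-238.87750021   -8.19366184   49.60409936]
50 109 [-244.74605343   -7.94976405   60.5533243 ] [-266.47882246  -25.29326037   50.03665481] [-226.17809614    3.74322692   69.89577741]
70 28 [-223.77631399  -19.45392176   79.97851042] [-229.70149792  -24.75625645   70.11524344] [-215.74708449  -12.34836504   88.72853918]
90 30 [-213.37167194  -18.86543132  100.25010327] [-220.45850302  -24.58021096   91.19855494] [-203.35473962  -13.20014122  109.65985337]
110 31 [-203.15525009  -18.69027845  119.86204634] [-211.24279157  -23.94652421  110.08708394] [-192.61338438  -12.63089489  129.8028584 ]
130 26 [-193.81089019  -19.38648071  138.59454193] [-198.11434577  -24.68363638  130.23484518] [-188.50835597  -12.20805538  148.8986168 ]
foot? 1 [-244.80434327  -16.20509384    4.7563147 ]
scene 0
```

Leg confirmed at ≈0.55 rad. I'll position it to land with the rail about 28 mm behind its final place.

Request:
step_arm(moves=[[0.03, 0.0015, 0, 0, 0, 0, -1], [0.04, 0.002, 0, 0, 0, 0, -1], [0.03, 0.0015, 0, 0, 0, 0, -1], [0, 0, -0.02, 0, 0, 0, -1], [0, 0, -0.02, 0, 0, 0, -1], [0, 0, -0.015, 0, 0, 0, -1], [0, 0, -0.01, 0, 0, 0, -1], [0, 0, 0, 0, 0, 0, -1], [0, 0, 0, 0, 0, 0, -1]])

```text
clock: 20.18
tcp_pos: [0.5233, 0.1517, 0.3441]
tcp_rot: [-0.707, 0.707, 0.02, -0.016]
wrist_force: [0.1, 0.3, -5.1]
gripper_width: 0.343
```

```bash
python3 m.py
```

```text
20.1833 [0.5233052  0.15172997 0.34409836] [ 0.1   0.27 -5.11] 29.12014600510869
lug by tool [-175.61837331   -1.02283511  189.10088571] rot [0.00116242 0.01084005 0.00529489]
n 2337 tilt back deg 6.788025916498365 yaw rel tile deg 0.6084289898379212 centre tile mm [-144.18521072    0.93232431   89.78467162] size [156.23676777 162.60792315] roll 89.59718322753906 rms 1.552612489626929
ext y mm [-79.14629414  81.56156282] z mm [ 15.09611045 166.2048708 ]
front bottom edge mid [-134.73002796    1.03273351   10.34545311] lug [-176.3356332     0.59090327  190.6917267 ]
```

Request:
step_arm(moves=[[-0.015, -0.001, -0.01, 0, 0, 0, -1], [-0.015, -0.001, -0.01, 0, 0, 0, -1], [0, 0, -0.008, 0, 0, 0, -1], [0, 0, -0.005, 0, 0, 0, -1], [0, 0, 0, 0, 0, 0, -1], [0, 0, 0, 0, 0, 0, -1]])

```text
clock: 20.73
tcp_pos: [0.5195, 0.1512, 0.3403]
tcp_rot: [-0.706, 0.707, 0.021, -0.015]
wrist_force: [-1.7, -2.8, 5.2]
gripper_width: 0.338
```

```bash
python3 m.py
```

```text
20.7333 [0.51947327 0.15123056 0.34032249] [-1.66 -2.77  5.2 ] 28.75884657115402
lug by tool [-179.10341809   -1.37993157  185.32759747] rot [0.00168135 0.01540992 0.00523541]
n 2266 tilt back deg 5.106007039439838 yaw rel tile deg 0.27030326226215734 centre tile mm [-150.11376709    1.02899326   87.22778268] size [163.68854046 151.12611651] roll 0.1895281821489334 rms 1.5640621169611135
ext y mm [-77.07674356  81.35555504] z mm [ 16.43641701 161.4850891 ]
front bottom edge mid [-142.99394841    1.06258255    7.54524348] lug [-179.2899445     0.89134832  189.03510917]
```

Request:
step_arm(moves=[[-0.035, -0.002, -0.002, 0, 0, 0, -1], [-0.035, -0.002, -0.003, 0, 0, 0, -1], [-0.035, -0.002, -0.005, 0, 0, 0, -1], [-0.035, -0.002, -0.006, 0, 0, 0, -1], [-0.035, -0.002, -0.007, 0, 0, 0, -1], [-0.032, -0.002, -0.008, 0, 0, 0, -1], [0, 0, 0, 0, 0, 0, -1]])

```text
clock: 21.37
tcp_pos: [0.4867, 0.1496, 0.3343]
tcp_rot: [-0.707, 0.707, 0.02, -0.016]
wrist_force: [0.3, 0.2, -3.1]
gripper_width: 0.346
```

```bash
python3 m.py
```

```text
21.3667 [0.48669798 0.14964843 0.33427785] [ 0.34  0.22 -3.12] 29.369699121585384
lug by tool [-212.42151226   -1.13692373  179.27964816] rot [0.00104918 0.00914294 0.00508932]
n 2426 tilt back deg 14.367843880337379 yaw rel tile deg 0.05735491979023312 centre tile mm [-168.49799119    0.87187208   86.03089779] size [153.7681967  163.36657107] roll 89.7828369140625 rms 1.5925177082625313
ext y mm [-78.12900085  81.37353533] z mm [ 13.70818573 158.22873277]
front bottom edge mid [-148.64630114    0.89174427    8.53309132] lug [-213.67963016    0.82664379  181.8151212 ]
```

Request:
step_arm(moves=[[0.008, 0.0004, -0.008, 0, 0, 0, -1], [0.01, 0.0005, -0.008, 0, 0, 0, -1], [0.012, 0.0006, -0.008, 0, 0, 0, -1], [0.014, 0.0007, -0.008, 0, 0, 0, -1], [0, 0, 0, 0, 0, 0, -1]])

```text
clock: 21.83
tcp_pos: [0.4968, 0.15, 0.3352]
tcp_rot: [-0.707, 0.707, 0.023, -0.013]
wrist_force: [-10.1, -3.1, 37.3]
gripper_width: 0.345
```

```bash
python3 m.py; python3 lg.py
```

```text
21.8333 [0.49678062 0.15004569 0.33518788] [-10.06  -3.08  37.32] 29.343604607362124
lug by tool [-200.89082637   -1.28942158  180.2032362 ] rot [0.00024404 0.02688373 0.00413996]
n 2310 tilt back deg 10.944794838368695 yaw rel tile deg 0.03883020693435742 centre tile mm [-163.28491614    1.28944702   86.37903152] size [162.47867048 151.40661597] roll 0.07831468433141708 rms 1.5783417901434924
ext y mm [-77.16262551  81.52568891] z mm [ 14.15709594 159.70496438]
front bottom edge mid [-148.09587183    1.29974086    7.83418556] lug [-202.66688073    1.26275727  184.69006932]
n 2358 tilt back deg 11.030344483071003 yaw rel tile deg 0.05686463193791579 centre tile mm [-163.60584203    1.70331308   86.78282726] size [152.61170268 163.27774525] roll 89.68627166748047 rms 1.5998874332938995
ext y mm [-78.29084932  81.39648738] z mm [ 14.41805374 160.02129974]
front bottom edge mid [-148.29954163    1.7185042     8.26074797] lug [-203.13454272    1.66408181  185.03495337]
top 214
10 30 [-239.17446045  -16.17570813   24.03274579] [-248.58292649  -25.99655913   13.05455932] [-232.50806481   -
[... 215 characters left out ...]
-228.6648386   -24.76886611   50.05600298] [-217.57724775  -12.42854922   68.51508408]
70 26 [-215.48774938  -19.23677992   80.09271832] [-221.60938265  -24.33509118   70.18933945] [-208.63643181  -12.64608536   89.56124875]
90 24 [-207.294993    -18.84171135   99.98366779] [-211.05493666  -24.93495506   90.04125144] [-202.77290676  -12.53087607  109.73963995]
110 14 [-200.61434319  -20.73675826  117.96628854] [-204.40623494  -24.62308211  110.39055502] [-196.80165044  -15.47602494  125.82276379]
130 1 [-198.06512235  -21.98728803  131.51834232] [-198.06512235  -21.98728803  131.51834232] [-198.06512235  -21.98728803  131.51834232]
foot? 16 [-242.81354383  -25.43911913   15.53679233]
scene 0
```

The rail jammed on its friction (37 N) because the foot wasn't yet loaded. I'll back off right away and lean back to just short of foot contact. Then I'll squeeze harder so the lug can't swivel, which lets me lift the guard tilted and work the foot alone against the bench.

Request:
step_arm(moves=[[0, 0, 0.03, 0, 0, 0, -1], [-0.02, -0.001, 0.008, 0, 0, 0, -1], [-0.03, -0.0015, -0.003, 0, 0, 0, -1], [-0.03, -0.0015, -0.006, 0, 0, 0, -1], [0, 0, 0, 0, 0, 0, -1], [0, 0, 0, 0, 0, 0, -1]])

```text
clock: 22.53
tcp_pos: [0.4821, 0.1492, 0.3338]
tcp_rot: [-0.706, 0.707, 0.02, -0.016]
wrist_force: [0.0, -1.2, -0.4]
gripper_width: 0.342
```

```bash
python3 m.py
```

```text
22.5333 [0.48208078 0.14923197 0.33381561] [ 0.   -1.23 -0.42] 29.10594729388412
lug by tool [-217.01011965   -1.37587406  178.8176932 ] rot [0.00186542 0.00973305 0.00507061]
n 2363 tilt back deg 13.618789243867333 yaw rel tile deg -0.7120941811919123 centre tile mm [-175.07646935   -0.28356412   86.17764664] size [163.3721292  153.68270874] roll 0.03063347004354 rms 1.609826346608018
ext y mm [-78.85510553  80.63356081] z mm [ 14.32846963 159.07112858]
front bottom edge mid [-156.24105698   -0.51766999    8.42693967] lug [-218.99868099    0.26234628  182.54434891]
```

Request:
step_arm(moves=[[0, 0, 0, 0, 0, 0, -1], [0, 0, 0, 0, 0, 0, -1], [0, 0, 0, 0, 0, 0, -1], [0, 0, 0.03, 0, 0, 0, -1], [0, 0, 0.05, 0, 0, 0, -1], [0, 0, 0.05, 0, 0, 0, -1], [0, 0, 0, 0, 0, 0, -1], [0, 0, 0, 0, 0, 0, -1]], force=100)

```text
clock: 23.25
tcp_pos: [0.483, 0.1495, 0.3545]
tcp_rot: [-0.707, 0.707, 0.021, -0.015]
wrist_force: [-0.1, -0.1, -4.0]
gripper_width: 0.316
```

```bash
python3 m.py
```

```text
23.25 [0.48300416 0.14950332 0.35449507] [-0.15 -0.12 -4.03] 26.85267378900112
lug by tool [-215.58976478   -1.03529706  199.50024973] rot [7.79994832e-05 1.56063115e-02 5.39088172e-03]
n 2355 tilt back deg 10.097238570290209 yaw rel tile deg -0.11296078280591014 centre tile mm [-1.78645969e+02  1.46208629e-01  9.80624016e+01] size [165.48612714 162.81944513] roll 89.1751708984375 rms 1.5932408916042022
ext y mm [-79.55353487  80.66680458] z mm [ 21.0889096  178.34029987]
front bottom edge mid [-1.64620454e+02  1.18556764e-01  1.93014711e+01] lug [-216.56933243    0.22097606  196.94522565]
```

Request:
step_arm(moves=[[-0.05, -0.0026, -0.002, 0.005, -0.092, 0, -1], [-0.05, -0.0026, -0.003, 0.005, -0.092, 0, -1], [-0.05, -0.0026, -0.006, 0.005, -0.092, 0, -1], [-0.048, -0.0026, -0.008, 0.005, -0.092, 0, -1], [0, 0, 0, 0, 0, 0, -1], [0, 0, 0, 0, 0, 0, -1]])

```text
clock: 23.8
tcp_pos: [0.4521, 0.1478, 0.3506]
tcp_rot: [0.705, -0.702, -0.087, -0.052]
wrist_force: [-0.5, -0.7, -4.8]
gripper_width: 0.313
```

```bash
python3 m.py
```

```text
23.8 [0.45206252 0.14776695 0.35063859] [-0.49 -0.66 -4.77] 26.621407162078413
lug by tool [-217.56001081   -1.15881861  198.62592874] rot [-0.01909299  0.37508578  0.0049733 ]
n 2578 tilt back deg 18.49106049003125 yaw rel tile deg -0.29675991748212804 centre tile mm [-1.67073045e+02  1.10590423e-01  1.04074935e+02] size [162.73108125 164.23787177] roll 89.65421295166016 rms 1.6263020129170744
ext y mm [-79.36612091  80.55551199] z mm [ 29.77467171 180.04804537]
front bottom edge mid [-1.41700850e+02 -2.08244538e-02  2.82050831e+01] lug [-219.02410743    0.37967012  196.36260901]
```

The strong pinch holds rigidly: 18.5° lean in the air. I'll tilt a little more so the foot is lowest, shift back 8 mm, and lower toward foot contact.

Request:
step_arm(moves=[[-0.06, -0.003, -0.008, 0.0035, -0.067, 0, -1], [-0.063, -0.003, -0.008, 0.0035, -0.067, 0, -1], [0, 0, -0.04, 0, 0, 0, -1], [0, 0, -0.04, 0, 0, 0, -1], [0, 0, -0.03, 0, 0, 0, -1], [0, 0, 0, 0, 0, 0, -1], [0, 0, 0, 0, 0, 0, -1]])

```text
clock: 24.43
tcp_pos: [0.4351, 0.1469, 0.3315]
tcp_rot: [0.703, -0.698, -0.112, -0.077]
wrist_force: [0.1, -0.7, -4.8]
gripper_width: 0.317
```

```bash
python3 m.py
```

```text
24.4333 [0.43514475 0.14690845 0.33152642] [ 0.08 -0.7  -4.76] 26.910637812342905
lug by tool [-223.72481994   -1.14354292  182.06356755] rot [-0.02630122  0.5113539   0.00585731]
n 2591 tilt back deg 22.30160665460061 yaw rel tile deg -0.36977447870055313 centre tile mm [-1.66490049e+02  7.70338496e-02  9.09178528e+01] size [161.73662245 163.06547821] roll 89.57864379882812 rms 1.656968038689006
ext y mm [-79.75102239  80.6295304 ] z mm [ 17.97435993 165.24160947]
front bottom edge mid [-1.36132113e+02 -1.18892376e-01  1.69019266e+01] lug [-224.45896218    0.45115778  179.54891476]
```

Request:
step_arm(moves=[[0, 0, -0.012, 0, 0, 0, -1], [0, 0, -0.012, 0, 0, 0, -1], [0, 0, -0.005, 0, 0, 0, -1], [0, 0, 0, 0, 0, 0, -1]])

```text
clock: 24.82
tcp_pos: [0.4344, 0.1469, 0.3275]
tcp_rot: [0.703, -0.698, -0.112, -0.077]
wrist_force: [-0.5, 0.3, -5.6]
gripper_width: 0.317
```

Request:
step_arm(moves=[[0.015, 0.0008, -0.003, 0, 0, 0, -1], [0.02, 0.001, -0.004, 0, 0, 0, -1], [0.02, 0.001, -0.004, 0, 0, 0, -1], [0, 0, 0, 0, 0, 0, -1]])

```text
clock: 25.15
tcp_pos: [0.4438, 0.1474, 0.3263]
tcp_rot: [0.703, -0.698, -0.113, -0.078]
wrist_force: [-0.2, 0.5, -4.2]
gripper_width: 0.312
```

```bash
python3 m.py; python3 lg.py|grep -v ext
```

```text
25.15 [0.44376158 0.14739765 0.32625359] [-0.18  0.51 -4.19] 26.513412056082405
lug by tool [-214.66857638   -1.06564245  176.90827021] rot [-0.02716964  0.51675475  0.00567132]
n 2640 tilt back deg 23.032131744405905 yaw rel tile deg -0.5614945205862786 centre tile mm [-1.56159606e+02 -6.71778473e-02  8.69730897e+01] size [161.59760952 163.28433156] roll 89.86652374267578 rms 1.6212212480687977
ext y mm [-79.44000088  80.70277997] z mm [ 14.33171563 160.81172732]
front bottom edge mid [-124.86132608   -0.37390856   13.35024289] lug [-215.25219855    0.51194385  174.8578447 ]
n 2606 tilt back deg 23.022232199612144 yaw rel tile deg -0.4376773875389051 centre tile mm [-157.24827676    0.24717594   86.95901323] size [160.71873903 163.87023032] roll 89.6588363647461 rms 1.627006588923162
front bottom edge mid [-1.25962127e+02  8.17916116e-03  1.33307596e+01] lug [-216.32679734    0.6984803   174.85397742]
top 120
10 52 [-225.05265053   -8.84342286   23.04561508] [-247.91628452  -26.4246918    10.18237657] [-213.64934381    1.48970469   29.89189848]
30 47 [-227.7023725   -11.01588102   35.26524229] [-246.84349345  -25.27178827   30.02159123] [-211.36832418   -0.55212894   49.01800005]
50 13 [-213.42853337  -19.17178625   59.95965337] [-215.92166637  -24.18723067   50.57121547] [-211.06489284  -13.396169     69.44958384]
70 4 [-211.05986232  -18.99053953   72.97913209] [-211.98727999  -22.50029738   70.29973209] [-209.85366343  -14.82481354   76.68788916]
foot? 21 [-223.75862393  -26.18485417    8.33642697]
scene 0
```

Request:
step_arm(moves=[[0, 0, -0.01, 0, 0, 0, -1], [0, 0, -0.006, 0, 0, 0, -1], [0, 0, 0, 0, 0, 0, -1]])

```text
clock: 25.6
tcp_pos: [0.4439, 0.1474, 0.3246]
tcp_rot: [0.703, -0.698, -0.114, -0.079]
wrist_force: [1.3, -1.3, 3.4]
gripper_width: 0.315
```

Foot contact (Fz +3.4, so about 8 N on the foot). I'll drag forward while following down.

Request:
step_arm(moves=[[0.015, 0.0008, -0.002, 0, 0, 0, -1], [0.015, 0.0008, -0.003, 0, 0, 0, -1], [0.015, 0.0008, -0.003, 0, 0, 0, -1], [0.015, 0.0008, -0.004, 0, 0, 0, -1], [0, 0, 0, 0, 0, 0, -1]])

```text
clock: 26.02
tcp_pos: [0.4532, 0.1479, 0.3225]
tcp_rot: [0.703, -0.698, -0.114, -0.078]
wrist_force: [2.2, -1.0, 7.0]
gripper_width: 0.318
```

```bash
python3 m.py; python3 lg.py|grep -v ext
```

```text
26.0167 [0.45322522 0.14790827 0.32252315] [ 2.16 -1.01  7.05] 27.004612909470257
lug by tool [-204.94311521   -1.04688535  173.24694586] rot [-0.02749254  0.5199148   0.00563517]
n 2620 tilt back deg 23.861510963839617 yaw rel tile deg -0.19988550094153604 centre tile mm [-1.45698268e+02 -1.81388700e-02  8.48892095e+01] size [159.59787369 163.85820508] roll 89.58869171142578 rms 1.648299003401195
ext y mm [-79.48334556  80.49182323] z mm [ 14.9656074  157.56817525]
front bottom edge mid [-113.33627807   -0.13103931   11.72713695] lug [-2.06059262e+02  1.92440976e-01  1.71909357e+02]
n 2578 tilt back deg 23.644793390370374 yaw rel tile deg -0.39173943059491073 centre tile mm [-1.45632317e+02  8.91313587e-02  8.50356902e+01] size [160.11467576 164.06814754] roll 89.79495239257812 rms 1.6093366328535408
front bottom edge mid [-113.54784177   -0.1302382    11.75173339] lug [-205.66269592    0.49957403  172.28352769]
top 127
10 52 [-224.00052878  -11.70628377   22.80299998] [-246.17041342  -25.48983552   10.66363461] [-2.13249610e+02  1.79205523e-01  2.99721229e+01]
30 40 [-225.11711316  -10.32548559   35.75294288] [-242.18008569  -24.65028272   30.07496289] [-211.47746779   -0.70586297   49.84578979]
50 20 [-208.38593197  -19.76526896   58.62741475] [-213.09647251  -25.57951405   50.69749489] [-205.07451023  -12.54943662   67.97410683]
70 12 [-203.74386716  -19.48964787   76.60857958] [-206.22146486  -24.91656976   70.12400374] [-201.09373907  -14.64814769   84.82175814]
foot? 20 [-224.1151861   -24.57066514    7.1709251 ]
scene 0
```

Request:
step_arm(moves=[[0.02, 0.001, -0.004, 0, 0, 0, -1], [0.02, 0.001, -0.004, 0, 0, 0, -1], [0.02, 0.001, -0.004, 0, 0, 0, -1], [0.02, 0.001, -0.002, 0, 0, 0, -1], [0.02, 0.001, 0, 0, 0, 0, -1], [0, 0, 0, 0, 0, 0, -1]])

```text
clock: 26.72
tcp_pos: [0.4663, 0.148, 0.3212]
tcp_rot: [0.702, -0.699, -0.112, -0.077]
wrist_force: [-13.2, -7.7, 27.6]
gripper_width: 0.314
```

```bash
python3 m.py; python3 lg.py|grep -v ext
```

```text
26.7167 [0.4662578  0.14797762 0.32121317] [-13.22  -7.73  27.61] 26.65746170608422
lug by tool [-192.53341008   -1.90647911  171.76860976] rot [-0.02406422  0.51231482  0.00510263]
n 2547 tilt back deg 19.229233826934195 yaw rel tile deg -0.5415862184323702 centre tile mm [-1.41052577e+02  1.40773840e-01  8.38744620e+01] size [152.57713199 162.91347146] roll 89.42274475097656 rms 1.5975714824902232
ext y mm [-79.29287676  80.27144033] z mm [ 14.40049142 155.1304448 ]
front bottom edge mid [-1.14705878e+02 -1.08274767e-01  8.33778597e+00] lug [-194.18661068    0.64303627  175.48517193]
n 2553 tilt back deg 19.340222458720685 yaw rel tile deg -0.41156646187700974 centre tile mm [-141.30988086    0.14673008   83.51840649] size [163.76978159 151.98569   ] roll 0.280151903629303 rms 1.580809602932292
front bottom edge mid [-1.14816415e+02 -4.35807902e-02  8.03291104e+00] lug [-194.62227408    0.52968971  175.02601312]
top 159
10 53 [-219.87207738  -12.4464564    22.45390732] [-243.40621651  -25.06612576   10.00580023] [-2.09877951e+02  3.24322760e-02  2.99960458e+01]
30 49 [-223.94657292  -10.51704428   36.15964254] [-243.71248416  -25.50663486   30.0417572 ] [-206.61136838   -0.24548252   48.9836106 ]
50 23 [-203.32420277  -20.01459844   58.77098458] [-207.67749291  -25.12797997   50.18744147] [-199.54674747  -13.67250325   68.63080681]
70 21 [-196.39863281  -20.40371195   80.18232387] [-200.73893095  -25.13024834   70.67300348] [-191.13504271  -13.63711632   89.94665381]
90 8 [-192.68984321  -19.42059747   94.1743539 ] [-194.71945233  -24.56280615   90.49834373] [-191.03211909  -13.99860802  101.67082619]
foot? 16 [-223.15156977  -26.7363307     6.99860145]
scene 0
```

The rail touched down and jammed (28 N), though the foot stayed put; the leg is now ≈0.63 rad. I'll unload, lift, and tilt more so the foot hangs well below the rail for the last bit.

Request:
step_arm(moves=[[-0.01, -0.0005, 0.04, 0, 0, 0, -1], [-0.03, -0.0015, 0.05, 0, 0, 0, -1], [-0.06, -0.003, 0.03, 0.003, -0.059, 0, -1], [-0.06, -0.003, -0.01, 0.003, -0.059, 0, -1], [-0.05, -0.0025, -0.01, 0.003, -0.059, 0, -1], [-0.04, -0.002, -0.012, 0.003, -0.059, 0, -1], [0, 0, 0, 0, 0, 0, -1], [0, 0, 0, 0, 0, 0, -1]])

```text
clock: 27.58
tcp_pos: [0.428, 0.1466, 0.3321]
tcp_rot: [0.697, -0.69, -0.154, -0.119]
wrist_force: [0.0, -0.1, -3.9]
gripper_width: 0.313
```

```bash
python3 m.py; python3 lg.py|grep -v ext
```

```text
27.5833 [0.42795678 0.14659294 0.33209536] [ 0.04 -0.07 -3.95] 26.60202972487883
lug by tool [-213.16743675   -1.12956515  188.68601409] rot [-0.03810795  0.74229636  0.00502553]
n 2678 tilt back deg 27.97460145437933 yaw rel tile deg -0.3335576935676402 centre tile mm [-1.47121875e+02  3.64198461e-02  1.04045487e+02] size [160.39027274 163.05081546] roll 89.14871215820312 rms 1.6352858063213307
ext y mm [-79.57816607  80.49893811] z mm [ 35.32897883 174.64044171]
front bottom edge mid [-109.59610147   -0.18204567   33.39303758] lug [-213.56819329    0.42325342  186.51206884]
n 2742 tilt back deg 28.427575528620267 yaw rel tile deg -0.3119857612552199 centre tile mm [-1.45298697e+02  7.86152215e-02  1.04441665e+02] size [161.77180409 162.26749122] roll 89.7675552368164 rms 1.651723903698859
front bottom edge mid [-107.21546079   -0.12875686   34.0880999 ] lug [-212.39503538    0.44397039  186.3803488 ]
top 92
10 10 [-215.00071448  -16.7989869    24.3846859 ] [-217.77761206  -24.88506498   19.35655877] [-210.19285102   -8.61649764   28.44895038]
30 74 [-224.09978794   -6.82641817   41.5812377 ] [-240.47939999  -24.01168455   30.25114049] [-209.11633955    6.14161351   49.91829014]
50 8 [-220.89998646   -9.8762227    53.01136468] [-237.03058101  -18.33006605   50.15465119] [-208.51585706   -0.58594485   58.34791069]
foot? 20 [-216.00603863  -23.59351946   23.41650953]
scene 0
```

Request:
step_arm(moves=[[0, 0, -0.03, 0, 0, 0, -1], [0, 0, -0.03, 0, 0, 0, -1], [0, 0, -0.015, 0, 0, 0, -1], [0, 0, 0, 0, 0, 0, -1], [0, 0, 0, 0, 0, 0, -1]])

```text
clock: 28.2
tcp_pos: [0.4291, 0.1466, 0.3213]
tcp_rot: [0.697, -0.69, -0.155, -0.12]
wrist_force: [0.4, 0.1, -5.1]
gripper_width: 0.316
```

Request:
step_arm(moves=[[0, 0, -0.008, 0, 0, 0, -1], [0, 0, -0.008, 0, 0, 0, -1], [0, 0, 0, 0, 0, 0, -1]])

```text
clock: 28.45
tcp_pos: [0.4292, 0.1467, 0.3192]
tcp_rot: [0.697, -0.69, -0.156, -0.121]
wrist_force: [-0.5, -0.2, -4.0]
gripper_width: 0.318
```

Request:
step_arm(moves=[[0, 0, -0.008, 0, 0, 0, -1], [0, 0, -0.008, 0, 0, 0, -1], [0, 0, 0, 0, 0, 0, -1]])

```text
clock: 28.7
tcp_pos: [0.4298, 0.1467, 0.3173]
tcp_rot: [0.697, -0.69, -0.156, -0.121]
wrist_force: [0.3, 0.0, -2.1]
gripper_width: 0.315
```

Request:
step_arm(moves=[[0.005, 0.0003, -0.006, 0, 0, 0, -1], [0.015, 0.0008, -0.004, 0, 0, 0, -1], [0.018, 0.0009, -0.003, 0, 0, 0, -1], [0.018, 0.0009, -0.002, 0, 0, 0, -1], [0.018, 0.0009, -0.002, 0, 0, 0, -1], [0.018, 0.0009, -0.002, 0, 0, 0, -1], [0, 0, 0, 0, 0, 0, -1]])

```text
clock: 29.28
tcp_pos: [0.4449, 0.1476, 0.3155]
tcp_rot: [0.697, -0.689, -0.157, -0.122]
wrist_force: [0.4, -0.9, 7.4]
gripper_width: 0.31
```

```bash
python3 m.py; python3 lg.py|grep -v ext
```

```text
29.2833 [0.44491112 0.1476047  0.31547123] [ 0.38 -0.93  7.41] 26.317735650101675
lug by tool [-194.88991596   -0.90004572  172.59900916] rot [-0.04068114  0.75943805  0.00553117]
n 2591 tilt back deg 23.216524918304536 yaw rel tile deg -0.44206251605507535 centre tile mm [-136.49209219   -0.32102912   84.72107447] size [159.0835005  163.78353536] roll 89.28617858886719 rms 1.6278237441493784
ext y mm [-79.50269182  80.57842975] z mm [ 14.49352814 156.80118468]
front bottom edge mid [-104.95647205   -0.56434533   11.19933986] lug [-1.95868285e+02  1.37093806e-01  1.72415190e+02]
n 2564 tilt back deg 23.12029257066459 yaw rel tile deg -0.5327916543325713 centre tile mm [-136.62248586    0.3180436    84.74526468] size [159.00294483 162.34028339] roll 89.32461547851562 rms 1.5756839554919806
front bottom edge mid [-1.05210815e+02  2.59390329e-02  1.11706659e+01] lug [-195.8505129     0.86881904  172.53898575]
top 139
10 65 [-215.67096809   -9.88432625   22.58138007] [-237.40167274  -24.8612216    10.0047204 ] [-202.73883402    3.58794544   29.79628264]
30 58 [-216.12555149   -7.98951541   35.68291788] [-233.80249378  -25.31070445   30.15935859] [-201.05841928    5.6057651    49.32125883]
50 12 [-199.54636547  -20.31568599   59.12179199] [-202.50094974  -25.19721062   50.87789014] [-196.56811242  -15.13106445   68.01618292]
foot? 16 [-215.30384242  -26.69940334    8.48631123]
scene 0
```

Request:
step_arm(moves=[[0.015, 0.0008, 0, 0, 0, 0, -1], [0.018, 0.0009, -0.001, 0, 0, 0, -1], [0.018, 0.0009, 0, 0, 0, 0, -1], [0.018, 0.0009, 0, 0, 0, 0, -1], [0, 0, 0, 0, 0, 0, -1]])

```text
clock: 29.9
tcp_pos: [0.4545, 0.148, 0.3147]
tcp_rot: [0.697, -0.689, -0.156, -0.122]
wrist_force: [-2.1, -1.3, 8.5]
gripper_width: 0.315
```

```bash
cat > la.py <<'E'
from h import *
from bench import *
s=sense();print("F",s["wrist_force"].round(1))
import io,contextlib
f=io.StringIO()
t=[]
for i in range(2):
    with contextlib.redirect_stdout(f): P=guardfit(get_image("scene"))
    c=P.mean(0);n=np.linalg.svd(P-c,full_matrices=False)[2][2];n*=np.sign(n[0]);t.append(np.degrees(np.arcsin(n[2])))
print(f.getvalue().split("\n")[0][:60],f.getvalue().split("\n")[2])
d=get_image("top");W=tf(cloud(d));hsv=cv2.cvtColor(d["color"],cv2.COLOR_RGB2HSV)
y=(W[...,0]>-.34)&(W[...,0]<-.12)&(W[...,1]<-.012)&(W[...,1]>-.026)&(hsv[...,0]>17)&(hsv[...,0]<31)&(hsv[...,1]>190)&(W[...,2]>.01)&(W[...,2]<.2)
Q=W[y]
x,z=Q[:,0],Q[:,2]
for _ in range(4):
    p=np.polyfit(z,x,1);r=abs(x-np.polyval(p,z));k=r<max(.002,2*np.std(r));x,z=x[k],z[k]
a=np.degrees(np.arctan(-p[0]));print("tilt",t,"bar n",len(x),"z",z.min(),z.max(),"bar angle",a,"LEG rad",np.radians(a+np.mean(t)))
E
python3 m.py; python3 la.py
```

```text
29.9 [0.45451155 0.14797917 0.31466966] [-2.06 -1.28  8.5 ] 26.780323293934593
lug by tool [-185.63329962   -1.07959643  171.65066733] rot [-0.04008391  0.75478614  0.00651734]
n 2532 tilt back deg 19.56249212213738 yaw rel tile deg -0.1461897367963549 centre tile mm [-133.30457386    1.12242176   83.92748367] size [152.15937793 162.4328047 ] roll 89.2967758178711 rms 1.5892607951132205
ext y mm [-78.12257143  80.77399466] z mm [ 16.35261928 154.9298664 ]
front bottom edge mid [-106.5178776     1.05407556    8.54533571] lug [-186.97275466    1.259356    175.22758016]
F [-1.3 -1.1  7.1]
n 2539 tilt back deg 19.91811538182814 yaw rel tile deg -0.5 front bottom edge mid [-106.16079189   -0.56229749    8.89471294] lug [-187.64530298    0.20730758  175.07438126]
tilt [np.float64(19.91811538182814), np.float64(19.783049496677197)] bar n 50 z 0.010831581898430587 0.08138432021712205 bar angle -18.604955994444772 LEG rad 0.021740282711809226
```

Both estimates (lean ≈19.8°, bar ≈18.6° behind vertical) put the leg at ≈0.67–0.68 rad, so a little is left. I'll lift, tilt further, and drag once more with only a light foot load so the grip doesn't slip.

Request:
step_arm(moves=[[0, 0, 0.05, 0, 0, 0, -1], [-0.04, -0.002, 0.07, 0, 0, 0, -1], [-0.06, -0.003, 0.03, 0.003, -0.067, 0, -1], [-0.06, -0.003, -0.016, 0.003, -0.067, 0, -1], [-0.06, -0.003, -0.016, 0.003, -0.067, 0, -1], [-0.04, -0.002, -0.016, 0.003, -0.067, 0, -1], [0, 0, 0, 0, 0, 0, -1], [0, 0, 0, 0, 0, 0, -1]])

```text
clock: 30.77
tcp_pos: [0.4132, 0.1457, 0.3284]
tcp_rot: [0.686, -0.678, -0.202, -0.168]
wrist_force: [-0.3, 0.1, -4.9]
gripper_width: 0.317
```

```bash
sed -i 's/arctan(-p\[0\])/arctan(p[0])/' la.py; python3 m.py; python3 la.py
python3 - <<'E'
from bench import *
import cv2
for n,(a,b,c,e) in {"scene":(150,350,240,440),"top":(140,300,180,340)}.items():
    d=get_image(n)
    cv2.imwrite(f"pics/{n}30.png",cv2.resize(d["color"][a:b,c:e,::-1],(600,600),interpolation=cv2.INTER_CUBIC))
E
```

```text
30.7667 [0.41323847 0.14573442 0.32838335] [-0.28  0.09 -4.91] 26.929409255543852
lug by tool [-208.4099568    -1.43547682  194.62190009] rot [-0.04945913  1.0103734   0.00408843]
n 2829 tilt back deg 30.228510174198988 yaw rel tile deg 0.4922831924464313 centre tile mm [-139.20352002   -0.68473632  112.22416001] size [161.66719794 163.24785352] roll 88.6806411743164 rms 1.6132326771706287
ext y mm [-79.95228355  80.2075296 ] z mm [ 43.74187391 181.46335106]
front bottom edge mid [-98.92901109  -0.33869074  43.10220848] lug [-208.84023168   -1.28306707  192.0136981 ]
F [ 0.3 -0.1 -4.9]
n 2790 tilt back deg 30.52538915042983 yaw rel tile deg 0.70 front bottom edge mid [-96.9219191   -0.49031372  44.49822665] lug [-207.59881688   -1.86106095  192.8381921 ]
tilt [np.float64(30.52538915042983), np.float64(30.87735330099598)] bar n 5 z 0.12441099214147022 0.14272465489283048 bar angle -5.71610622454263 LEG rad 0.4360751387537262
```

View pics/scene30.png

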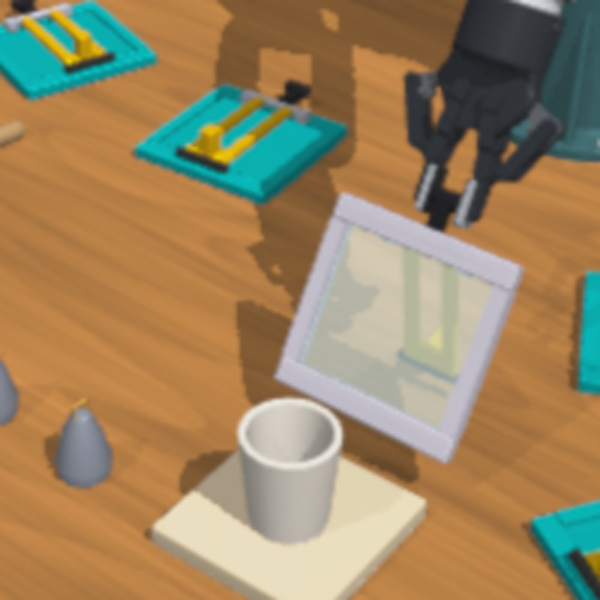

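View pics/top30.png

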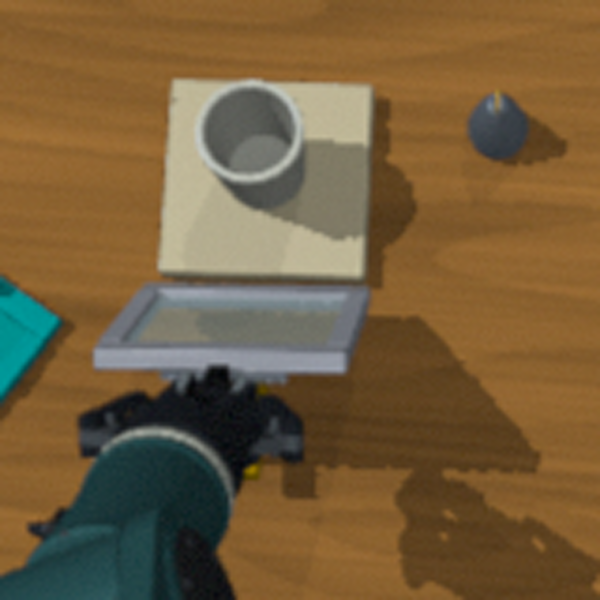

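Request:
step_arm(moves=[[0, 0, -0.04, 0, 0, 0, -1], [0, 0, -0.04, 0, 0, 0, -1], [0, 0, -0.025, 0, 0, 0, -1], [0, 0, -0.01, 0, 0, 0, -1], [0, 0, 0, 0, 0, 0, -1], [0, 0, 0, 0, 0, 0, -1]])

```text
clock: 31.57
tcp_pos: [0.4144, 0.146, 0.3117]
tcp_rot: [0.686, -0.677, -0.203, -0.169]
wrist_force: [-0.5, 0.3, -4.6]
gripper_width: 0.315
```

Request:
step_arm(moves=[[0, 0, -0.007, 0, 0, 0, -1], [0, 0, -0.007, 0, 0, 0, -1], [0, 0, 0, 0, 0, 0, -1]])

```text
clock: 31.82
tcp_pos: [0.4144, 0.146, 0.3098]
tcp_rot: [0.686, -0.677, -0.204, -0.169]
wrist_force: [-0.6, 0.2, -3.8]
gripper_width: 0.315
```

Request:
step_arm(moves=[[0, 0, -0.007, 0, 0, 0, -1], [0, 0, -0.007, 0, 0, 0, -1], [0, 0, 0, 0, 0, 0, -1]])

```text
clock: 32.07
tcp_pos: [0.4148, 0.146, 0.308]
tcp_rot: [0.686, -0.677, -0.204, -0.17]
wrist_force: [-0.2, -0.5, -1.1]
gripper_width: 0.318
```

Light contact (≈3.5 N). Now a short forward drag.

Request:
step_arm(moves=[[0.012, 0.0006, 0, 0, 0, 0, -1], [0.015, 0.0008, -0.001, 0, 0, 0, -1], [0.015, 0.0008, -0.001, 0, 0, 0, -1], [0, 0, 0, 0, 0, 0, -1]])

```text
clock: 32.4
tcp_pos: [0.4215, 0.1464, 0.3078]
tcp_rot: [0.686, -0.677, -0.204, -0.17]
wrist_force: [-0.5, -1.0, 0.0]
gripper_width: 0.315
```

```bash
python3 m.py; python3 la.py
```

```text
32.4 [0.42152378 0.14638386 0.30779202] [-0.48 -1.    0.03] 26.785305912808735
lug by tool [-199.38490042   -1.09312896  174.45253175] rot [-0.05209377  1.02049827  0.00534547]
n 2697 tilt back deg 28.371596107733577 yaw rel tile deg 0.34695572246767026 centre tile mm [-1.32779236e+02  4.45274827e-02  9.07145750e+01] size [160.70044041 163.14688325] roll 89.1180419921875 rms 1.6227405349820747
ext y mm [-79.9248017   80.65037786] z mm [ 21.7326054  161.21549795]
front bottom edge mid [-94.76488722   0.27472694  20.32383493] lug [-199.79525184   -0.36129428  172.71877574]
F [ 0.  -0.5  0.7]
n 2667 tilt back deg 28.52803059299271 yaw rel tile deg 0.30 front bottom edge mid [-94.50463184   0.31619993  20.51430613] lug [-199.9510967    -0.2494039   172.62190995]
tilt [np.float64(28.52803059299271), np.float64(28.450183304362984)] bar n 3 z 0.11325080307132396 0.12415276324246793 bar angle 1.530260842897828 LEG rad 0.5239368073301344
```

Request:
step_arm(moves=[[0.015, 0.0008, -0.001, 0, 0, 0, -1], [0.018, 0.0009, 0, 0, 0, 0, -1], [0.018, 0.0009, 0, 0, 0, 0, -1], [0.018, 0.0009, 0, 0, 0, 0, -1], [0, 0, 0, 0, 0, 0, -1]])

```text
clock: 33.02
tcp_pos: [0.4315, 0.1468, 0.3072]
tcp_rot: [0.686, -0.677, -0.203, -0.169]
wrist_force: [-1.3, -0.8, 1.1]
gripper_width: 0.315
```

```bash
python3 m.py
python3 - <<'E'
from bench import *
import cv2
for n,(a,b,c,e) in {"scene":(180,330,270,420),"top":(200,280,200,280)}.items():
    d=get_image(n)
    cv2.imwrite(f"pics/{n}31.png",cv2.resize(d["color"][a:b,c:e,::-1],(600,600),interpolation=cv2.INTER_CUBIC))
E
```

```text
33.0167 [0.43147443 0.14680094 0.30715829] [-1.25 -0.8   1.15] 26.796317553135502
lug by tool [-189.64006978   -1.25530999  173.69236464] rot [-0.05138035  1.01747083  0.00566914]
n 2666 tilt back deg 25.21018189335766 yaw rel tile deg 0.16924840394711768 centre tile mm [-127.80183327   -0.45034182   86.4234219 ] size [161.40222549 165.05803168] roll 89.33954620361328 rms 1.6316553305942578
ext y mm [-79.5717354   80.56056031] z mm [ 16.2834745  158.77369218]
front bottom edge mid [-93.72677558  -0.34968579  14.04331198] lug [-190.1943568    -0.63464625  171.9987632 ]
```

View pics/scene31.png

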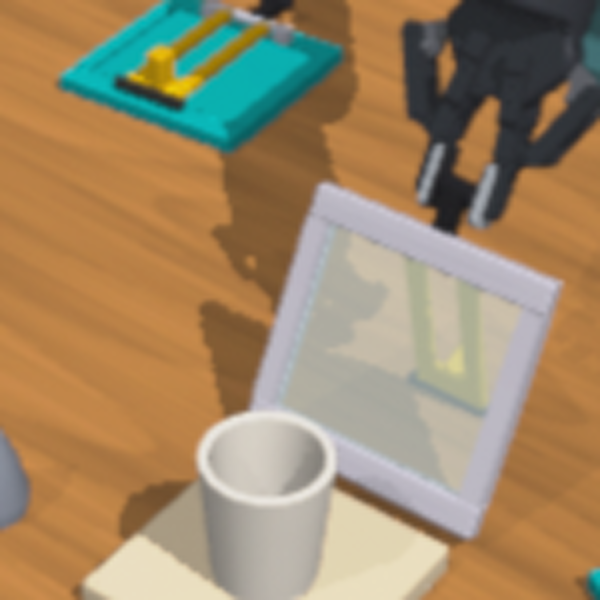

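View pics/top31.png

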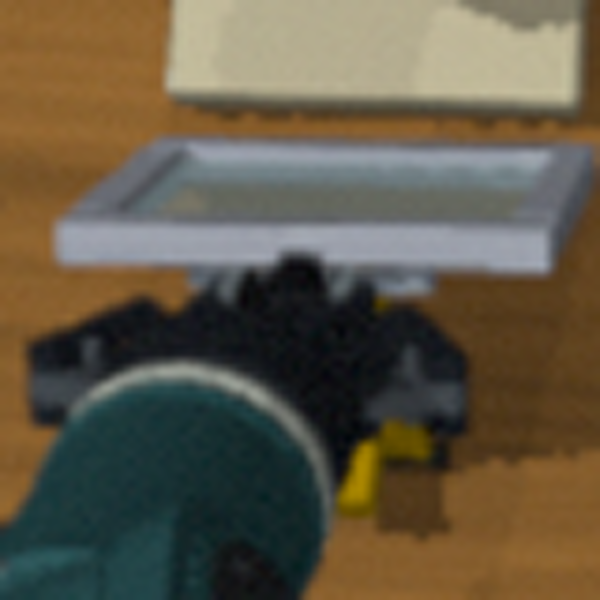

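The last 10 mm of lug travel turned the guard 3.3° rigidly about its foot, against an opening moment of ≈0.3 N m. So the leg is on its stop. Now I lift, set the lean to ≈22°, and place it foot first, only ever moving forward in contact.

Request:
step_arm(moves=[[0, 0, 0.04, 0, 0, 0, -1], [0, 0, 0.06, 0, 0, 0, -1], [-0.013, -0.001, 0.014, -0.003, 0.054, 0, -1], [-0.013, -0.001, 0.014, -0.003, 0.053, 0, -1], [0, 0, 0, 0, 0, 0, -1], [0, 0, 0, 0, 0, 0, -1]])

```text
clock: 33.67
tcp_pos: [0.4268, 0.1464, 0.3264]
tcp_rot: [0.691, -0.683, -0.184, -0.15]
wrist_force: [-0.3, 0.8, -4.1]
gripper_width: 0.313
```

```bash
python3 m.py; python3 la.py
```

```text
33.6667 [0.42678718 0.14643247 0.32640753] [-0.29  0.78 -4.05] 26.602491744641384
lug by tool [-201.93200884   -1.38560363  188.74058795] rot [-0.04535791  0.91071613  0.005439  ]
n 2817 tilt back deg 28.230699636570478 yaw rel tile deg 0.67485999331954 centre tile mm [-135.99155948   -0.59077093  103.82064818] size [161.38502955 164.43432868] roll 88.84674072265625 rms 1.6227832821466013
ext y mm [-79.99836855  80.23787881] z mm [ 35.03973656 174.85371053]
front bottom edge mid [-98.15235178  -0.14506012  33.33663792] lug [-202.80230976   -1.37773968  185.98940336]
F [ 1.   0.2 -4.4]
n 2744 tilt back deg 28.615643765188537 yaw rel tile deg 0.5 front bottom edge mid [-96.82305171  -0.26265422  34.87381978] lug [-202.49827956   -1.3134378   186.82000128]
tilt [np.float64(28.615643765188537), np.float64(28.539909395201832)] bar n 19 z 0.0185162155219023 0.14703947221454494 bar angle 10.793986127385798 LEG rad 0.6871668915612056
```

Leg reads 0.687 rad in the air, which agrees with the stop within error. I'll reduce the lean to ≈21.5° and trim yaw and y.

Request:
step_arm(moves=[[0.037, 0.005, 0.015, -0.004, 0.078, -0.005, -1], [0.038, 0.004, 0.017, -0.004, 0.078, -0.005, -1], [0.04, 0.004, 0.019, -0.004, 0.077, -0.005, -1], [0, 0, 0, 0, 0, 0, -1], [0, 0, 0, 0, 0, 0, -1], [0, 0, 0, 0, 0, 0, -1]])

```text
clock: 34.37
tcp_pos: [0.444, 0.1483, 0.3338]
tcp_rot: [0.698, -0.694, -0.14, -0.11]
wrist_force: [0.2, 0.5, -5.0]
gripper_width: 0.314
```

```bash
python3 m.py; python3 la.py
```

```text
34.3667 [0.44402225 0.14834361 0.33375553] [ 0.2   0.55 -4.96] 26.675849101000686
lug by tool [-201.82732432   -0.88201714  188.47421272] rot [-0.02912203  0.67928685  0.01939069]
n 2711 tilt back deg 22.054435390377222 yaw rel tile deg 0.15634277029127663 centre tile mm [-144.98349048   -0.16775168   97.44379542] size [162.3723805  163.10799122] roll 88.89326477050781 rms 1.6093946071450795
ext y mm [-79.57983244  80.49073964] z mm [ 24.21778663 172.06914825]
front bottom edge mid [-1.14944617e+02 -8.57845205e-02  2.32975929e+01] lug [-202.570508     -0.32488954  186.32411225]
F [-0.7  0.6 -4.4]
n 2623 tilt back deg 22.14211401345101 yaw rel tile deg 0.21 front bottom edge mid [-116.07850271   -0.15930986   23.01311543] lug [-203.95346642   -0.49138402  185.90535122]
tilt [np.float64(22.14211401345101), np.float64(21.656365976644448)] bar n 61 z 0.022184756027653352 0.09839053497800987 bar angle 17.104053471225747 LEG rad 0.6807358901080641
```

Request:
step_arm(moves=[[0.013, 0.001, -0.03, 0, 0, 0, -1], [0, 0, -0.03, 0, 0, 0, -1], [0, 0, -0.02, 0, 0, 0, -1], [0, 0, -0.008, 0, 0, 0, -1], [0, 0, 0, 0, 0, 0, -1], [0, 0, 0, 0, 0, 0, -1]])

```text
clock: 35.07
tcp_pos: [0.4463, 0.1486, 0.3207]
tcp_rot: [0.698, -0.694, -0.14, -0.11]
wrist_force: [0.4, 0.2, -4.6]
gripper_width: 0.314
```

Request:
step_arm(moves=[[0, 0, -0.006, 0, 0, 0, -1], [0.002, 0, -0.006, 0, 0, 0, -1], [0, 0, 0, 0, 0, 0, -1]])

```text
clock: 35.32
tcp_pos: [0.4467, 0.1486, 0.3191]
tcp_rot: [0.698, -0.694, -0.14, -0.11]
wrist_force: [0.3, 0.4, -4.3]
gripper_width: 0.311
```

Request:
step_arm(moves=[[0.003, 0, -0.006, 0, 0, 0, -1], [0.003, 0, -0.006, 0, 0, 0, -1], [0, 0, 0, 0, 0, 0, -1]])

```text
clock: 35.57
tcp_pos: [0.4484, 0.1487, 0.3179]
tcp_rot: [0.698, -0.693, -0.141, -0.111]
wrist_force: [0.1, -0.3, -0.1]
gripper_width: 0.31
```

```bash
python3 m.py
```

```text
35.5667 [0.4483981  0.1486906  0.31791563] [ 0.12 -0.25 -0.12] 26.373585415318814
lug by tool [-197.16841495   -0.70031809  172.73490918] rot [-0.03017392  0.68279194  0.01934206]
n 2526 tilt back deg 21.09190165256029 yaw rel tile deg 0.14872728675888985 centre tile mm [-142.63172953   -0.3824351    84.08330007] size [155.66773713 163.26734424] roll 89.00238037109375 rms 1.6042865736700598
ext y mm [-79.45580499  80.47605701] z mm [ 14.04049593 156.0896432 ]
front bottom edge mid [-113.84263147   -0.30770474    9.44294739] lug [-198.71758232   -0.52802201  173.91845978]
```

Full weight is on the bench (Fz ≈ 0), lean ≈21°, front edge −114 mm. I'll lower the grip force first to relax the twist.

Request:
step_arm(moves=[[0, 0, 0, 0, 0, 0, -1], [0, 0, 0, 0, 0, 0, -1], [0, 0, 0, 0, 0, 0, -1], [0, 0, 0, 0, 0, 0, -1]], force=20)

```text
clock: 35.95
tcp_pos: [0.4481, 0.1487, 0.3179]
tcp_rot: [0.698, -0.693, -0.141, -0.111]
wrist_force: [1.1, -1.0, 3.3]
gripper_width: 0.313
```

```bash
python3 m.py; python3 la.py
```

```text
35.95 [0.44812708 0.14866731 0.31790679] [ 1.14 -1.04  3.26] 26.58771272329865
lug by tool [-197.50235007   -0.71043185  172.70288133] rot [-0.03013466  0.6819768   0.01947487]
n 2528 tilt back deg 21.136998320148138 yaw rel tile deg 0.13656120703123886 centre tile mm [-142.66683946    0.7015348    84.01090646] size [155.39377928 162.60781884] roll 88.65906524658203 rms 1.5790810064607268
ext y mm [-79.05084767  80.70490671] z mm [ 14.10502044 155.92674139]
front bottom edge mid [-113.81898694    0.77029214    9.39323645] lug [-198.82341226    0.56768858  173.80189385]
F [ 1.2 -0.3  3.3]
n 2518 tilt back deg 21.357587258286486 yaw rel tile deg -0. front bottom edge mid [-1.13716258e+02  3.86805809e-02  9.57264902e+00] lug [-1.99353194e+02  1.50885750e-01  1.73652821e+02]
tilt [np.float64(21.357587258286486), np.float64(21.052135350662194)] bar n 57 z 0.010591052154640401 0.07942470286563585 bar angle 18.415803243720095 LEG rad 0.6915110481941845
```

Request:
step_arm(moves=[[0, 0, 0, 0, 0, 0, -0.35], [0, 0, 0, 0, 0, 0, -0.3], [0, 0, 0, 0, 0, 0, -0.25], [0, 0, 0, 0, 0, 0, -0.2], [0, 0, 0, 0, 0, 0, -0.15], [0, 0, 0, 0, 0, 0, -0.1], [0, 0, 0, 0, 0, 0, 0]])

```text
clock: 36.73
tcp_pos: [0.4472, 0.1486, 0.3171]
tcp_rot: [0.698, -0.694, -0.14, -0.11]
wrist_force: [0.4, -0.0, 0.6]
gripper_width: 0.5
```

```bash
python3 m.py; python3 la.py
python3 - <<'E'
from bench import *
import cv2
for n,(a,b,c,e) in {"scene":(180,350,250,420),"top":(150,290,190,330)}.items():
    d=get_image(n)
    cv2.imwrite(f"pics/{n}40.png",cv2.resize(d["color"][a:b,c:e,::-1],(600,600),interpolation=cv2.INTER_CUBIC))
E
```

```text
36.7333 [0.44723423 0.14860471 0.31705714] [ 0.39 -0.04  0.56] 42.460101208937374
lug by tool [-198.81137519   -0.76087459  171.69946158] rot [-0.02938005  0.67656818  0.01950586]
n 2471 tilt back deg 19.704971400689537 yaw rel tile deg -2.3572459855444277 centre tile mm [-143.88360235   -1.4095011    83.4533881 ] size [153.39183807 163.56997192] roll 89.8532943725586 rms 1.5875926104528972
ext y mm [-80.87984443  78.9856104 ] z mm [ 13.74348183 154.39482452]
front bottom edge mid [-116.93227222   -2.51895078    8.13808471] lug [-197.73322442    0.80721493  174.61974359]
F [-1.2  0.1  0.4]
n 2460 tilt back deg 19.66899446031154 yaw rel tile deg -2.5 front bottom edge mid [-116.6798869    -2.21107289    7.88989421] lug [-197.36484137    1.38004453  174.42229946]
tilt [np.float64(19.66899446031154), np.float64(19.46710236207823)] bar n 49 z 0.011369691666046178 0.08178713575612662 bar angle 18.984011982354296 LEG rad 0.6728603872951342
```

View pics/scene40.png

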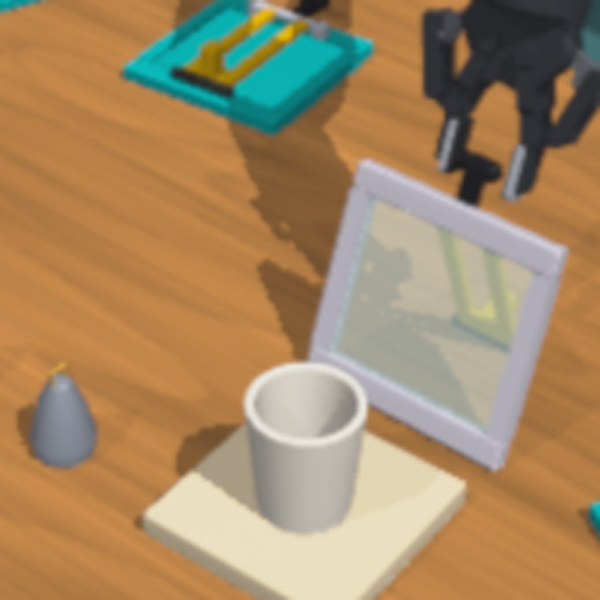

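It stands on its own at ≈19.6°, but the release yawed it ≈ −2.4°. I'll retreat clear and measure properly from both cameras.

Request:
step_arm(moves=[[0, 0, 0, 0, 0, 0, 0.6], [0, 0, 0, 0, 0, 0, 1], [0, 0, 0, 0, 0, 0, 1], [-0.035, -0.002, 0.094, 0, 0, 0, 1], [-0.07, -0.004, 0.187, 0, 0, 0, 1], [-0.07, -0.004, 0.187, 0, 0, 0, 1], [-0.05, 0.1, 0.15, 0, 0, 0, 1], [0, 0.25, 0.05, 0, 0, 0, 1], [0, 0.27, 0, 0, 0, 0, 1], [0, 0.27, 0, 0, 0, 0, 1]])

```text
clock: 37.87
tcp_pos: [0.4138, 0.2819, 0.4192]
tcp_rot: [0.698, -0.693, -0.14, -0.112]
wrist_force: [0.4, 0.1, -0.3]
gripper_width: 0.998
```

Request:
step_arm(moves=[[0, 0.27, 0, 0, 0, 0, 1], [0, 0.27, 0, 0, 0, 0, 1], [0, 0.2, 0, 0, 0, 0, 1], [0, 0, 0, 0, 0, 0, 1]])

```text
clock: 38.2
tcp_pos: [0.414, 0.3969, 0.4178]
tcp_rot: [0.699, -0.692, -0.142, -0.11]
wrist_force: [1.2, 1.0, -0.1]
gripper_width: 1.0
```

```bash
python3 - <<'E'
from h import *
from bench import *
s=sense();print(s["clock"],s["tcp_pos"],s["wrist_force"].round(1))
for n in("scene","top"):
    d=get_image(n);np.savez(n+"50.npz",**d)
    a,b,c,e={"scene":(180,350,250,420),"top":(150,290,190,330)}[n]
    cv2.imwrite(f"pics/{n}50.png",cv2.resize(d["color"][a:b,c:e,::-1],(600,600),interpolation=cv2.INTER_CUBIC))
E
python3 la.py
```

```text
38.2 [0.4140445  0.39685947 0.41784019] [ 1.2  1.  -0.1]
F [-0.8 -0.4 -0.7]
n 2496 tilt back deg 19.6691560400043 yaw rel tile deg -2.77 front bottom edge mid [-116.86879453   -2.48937384    8.28733685] lug [-197.53939476    1.42062898  174.81951433]
tilt [np.float64(19.6691560400043), np.float64(19.67729982478435)] bar n 100 z 0.011025642111694545 0.12615533833172843 bar angle 19.55311895180582 LEG rad 0.6846289066587115
```

View pics/top50.png

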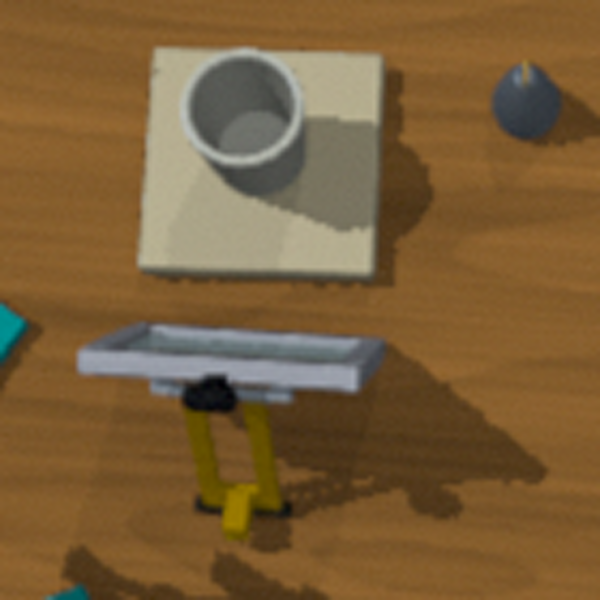

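View pics/scene50.png

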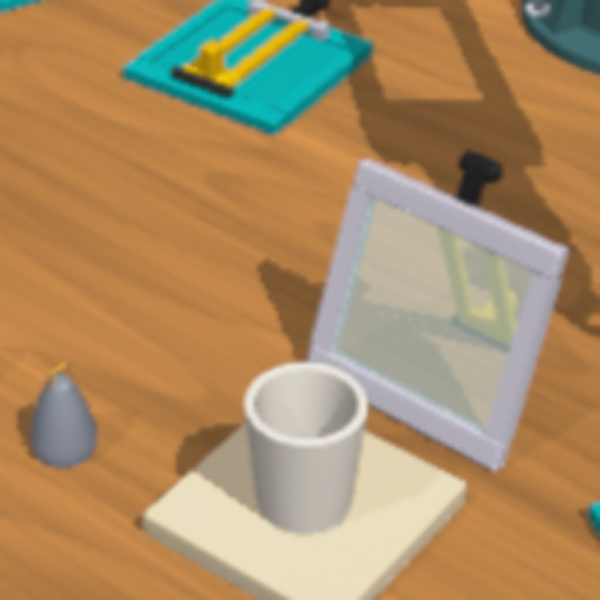

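Run:
```python
from h import *
from bench import *
import io,contextlib
T=[];A=[];Y=[];E=[]
for i in range(4):
    with contextlib.redirect_stdout(io.StringIO()): P=guardfit(get_image("scene"))
    c=P.mean(0);n=np.linalg.svd(P-c,full_matrices=False)[2][2];n*=np.sign(n[0]);T.append(np.degrees(np.arcsin(n[2])));Y.append(np.degrees(np.arctan2(n[1],n[0])))
    d=get_image("top");W=tf(cloud(d));hsv=cv2.cvtColor(d["color"],cv2.COLOR_RGB2HSV)
    yw=np.radians(np.mean(Y));c,s=np.cos(yw),np.sin(yw)
    X=W[...,0]*c+W[...,1]*s;V=-W[...,0]*s+W[...,1]*c;Z=W[...,2]
    y=(X>-.34)&(X<-.12)&(hsv[...,0]>17)&(hsv[...,0]<31)&(hsv[...,1]>190)&(Z>.01)&(Z<.2)
    x,v,z=X[y],V[y],Z[y]
    if i==0: print("yellow v range",v.min(),v.max())
    # bars: fit plane iteratively w/ outliers
    mid=np.median(v); k=abs(v-mid)>.010; x,z,v=x[k],z[k],v[k]
    for _ in range(6):
        M=np.c_[z,np.sign(v-mid),np.ones_like(z)];p=np.linalg.lstsq(M,x,rcond=None)[0];r=abs(M@p-x);q=r<max(.0015,1.5*r.std());x,z,v=x[q],z[q],v[q]
    A.append(np.degrees(np.arctan(p[0])))
    # foot dark
    f=(X>-.26)&(X<-.19)&(abs(V)<.05)&(hsv[...,2]<60)&(Z>.002)&(Z<.016)
    E.append([np.median(X[f]),np.median(V[f]),f.sum()])
print("tilt",T,"yaw",Y,"bar",A,"n",len(x),"LEG",np.radians(np.mean(T)+np.mean(A)));print("foot",E)
```

```text
yellow v range -0.3999719118644593 0.2833698536973797
tilt [np.float64(19.617640147041246), np.float64(19.750109306044134), np.float64(19.652420056306436), np.float64(19.56511737234227)] yaw [np.float64(-2.5746709287650855), np.float64(-2.463967189210926), np.float64(-2.5482964305819222), np.float64(-2.573100960872334)] bar [np.float64(20.74110224382985), np.float64(20.853387185914414), np.float64(20.650520075117043), np.float64(20.994249825738507)] n 70 LEG 0.7060927854877365
foot [[np.float64(-0.22527339643358862), np.float64(-0.025681751974285648), np.int64(24)], [np.float64(-0.22546248824088908), np.float64(-0.025233908013464618), np.int64(27)], [np.float64(-0.22539412393414704), np.float64(-0.02426826754032673), np.int64(26)], [np.float64(-0.22540710268409142), np.float64(-0.02559120001814928), np.int64(23)]]
```

Run:
```python
from h import *
d=np.load("top50.npz")
def pts(phi,yaw,px,py):
    fx=62-133*np.cos(phi);fz=22+133*np.sin(phi)
    t=np.arctan2(fx+80,fz-14)-np.arcsin(5/np.hypot(fx+80,fz-14))
    def g(x,y,z):
        a=(x+80);b=z-14
        fwd=-(a*np.sin(t)+b*np.cos(t)); up=a*np.cos(t)-b*np.sin(t)
        c,s=np.cos(yaw),np.sin(yaw)
        L=np.array([px+fwd*c-y*s, py+fwd*s+y*c, up])/1e3
        return TC+L[0]*ex+L[1]*ey+[0,0,L[2]]
    leg=lambda a,y,o:(62-a*np.cos(phi)+o*np.sin(phi),y,22+a*np.sin(phi)+o*np.cos(phi))
    Q={"lug":(104,0,20),"topL":(80,80,14),"topR":(80,-80,14),"footL":leg(133,30,0),"footR":leg(133,-30,0),"tab":leg(118,0,29)}
    return t,{k:proj(d,g(*v)) for k,v in Q.items()}
for phi in(.6,.65,.7):
    t,q=pts(phi,np.radians(-2.55),-131,-2)
    print(phi,np.degrees(t).round(2),{k:((v-[190,150])*600/140).round(0).tolist() for k,v in q.items()})
```

```text
0.6 17.98 {'lug': [202.0, 399.0], 'topL': [69.0, 376.0], 'topR': [352.0, 394.0], 'footL': [191.0, 497.0], 'footR': [286.0, 503.0], 'tab': [230.0, 531.0]}
0.65 19.21 {'lug': [202.0, 406.0], 'topL': [69.0, 382.0], 'topR': [352.0, 400.0], 'footL': [190.0, 507.0], 'footR': [285.0, 513.0], 'tab': [229.0, 540.0]}
0.7 20.45 {'lug': [202.0, 414.0], 'topL': [69.0, 388.0], 'topR': [351.0, 407.0], 'footL': [189.0, 517.0], 'footR': [285.0, 523.0], 'tab': [228.0, 549.0]}
```

Evidence on the leg: bars give 0.685–0.706 rad, and the top-view foot-to-rail pixel distance (128 px vs 122 predicted at 0.70, 115 at 0.60) agrees it is fully out. The yaw error of −2.5° is worth fixing. I'll pinch the lug again in place and turn it about the vertical without lifting.

```bash
cat > n.py <<'E'
from h import *
from bench import *
import sys
s=sense()
x,y,z,back,dy=map(float,sys.argv[1:6])
ph=-.356; yaw=yt+np.radians(dy)
P=TC+x*ex+y*ey+[0,0,z]; gx=np.array([np.cos(yaw),np.sin(yaw),0]); ax=-(np.sin(ph)*gx+np.cos(ph)*np.array([0,0,1]))
t,r=need(s,P-back*ax,yaw,ph); print(s["clock"],"shift",t.round(3),"rot",r.round(3),"axis/unit",(ax/.15).round(3))
E
python3 n.py -.1965 .0013 .1715 .06 -2.55
```

```text
38.85 shift [ 0.095 -1.593 -0.298] rot [ 0.003 -0.    -0.063] axis/unit [ 2.323  0.02  -6.249]
```

Request:
step_arm(moves=[[0, -0.2, 0, 0, 0, -0.01, 1], [0, -0.25, 0, 0, 0, -0.01, 1], [0.01, -0.25, 0, 0, 0, -0.01, 1], [0.015, -0.25, -0.02, 0, 0, -0.01, 1], [0.02, -0.25, -0.05, 0, 0, -0.01, 1], [0.02, -0.22, -0.08, 0, 0, -0.013, 1], [0.02, -0.12, -0.08, 0, 0, 0, 1], [0.01, -0.053, -0.068, 0, 0, 0, 1], [0, 0, 0, 0, 0, 0, 1], [0, 0, 0, 0, 0, 0, 1]])

```text
clock: 39.68
tcp_pos: [0.428, 0.1522, 0.3727]
tcp_rot: [-0.696, 0.696, 0.128, 0.122]
wrist_force: [-0.6, 1.1, 0.4]
gripper_width: 1.004
```

```bash
python3 n.py -.1965 .0013 .1715 .0 -2.55
python3 - <<'E'
from bench import *
import cv2
d=get_image("scene")
cv2.imwrite("pics/s60.png",cv2.resize(d["color"][150:300,300:450,::-1],(600,600),interpolation=cv2.INTER_CUBIC))
E
```

```text
39.6833 shift [ 0.141  0.001 -0.373] rot [ 0.003 -0.003  0.002] axis/unit [ 2.323  0.02  -6.249]
```

View pics/s60.png

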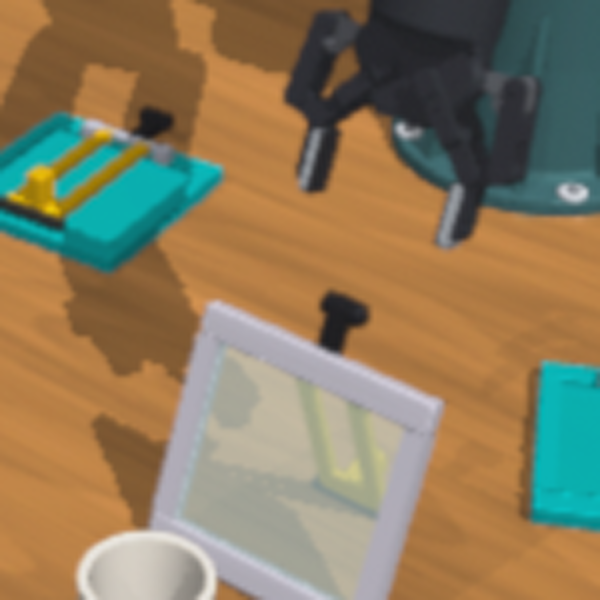

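The lug at (343,308) lies between the fingers' axes. I'll advance along the tool axis.

Request:
step_arm(moves=[[0.035, 0, -0.093, 0, 0, 0, 1], [0.035, 0, -0.093, 0, 0, 0, 1], [0.035, 0, -0.093, 0, 0, 0, 1], [0.025, 0, -0.063, 0, 0, 0, 1], [0.011, 0, -0.03, 0, 0, 0, 1], [0, 0, 0, 0, 0, 0, 1], [0, 0, 0, 0, 0, 0, 1]])

```text
clock: 40.32
tcp_pos: [0.4493, 0.1531, 0.3174]
tcp_rot: [0.696, -0.696, -0.129, -0.121]
wrist_force: [-0.2, 0.5, -0.2]
gripper_width: 0.999
```

```bash
python3 n.py -.1965 .0013 .1715 .0 -2.55
python3 - <<'E'
from bench import *
import cv2
d=get_image("scene")
cv2.imwrite("pics/s61.png",cv2.resize(d["color"][180:280,320:420,::-1],(600,600),interpolation=cv2.INTER_CUBIC))
E
```

```text
40.3167 shift [-0.001 -0.005 -0.004] rot [ 0.003 -0.001 -0.003] axis/unit [ 2.323  0.02  -6.249]
```

View pics/s61.png

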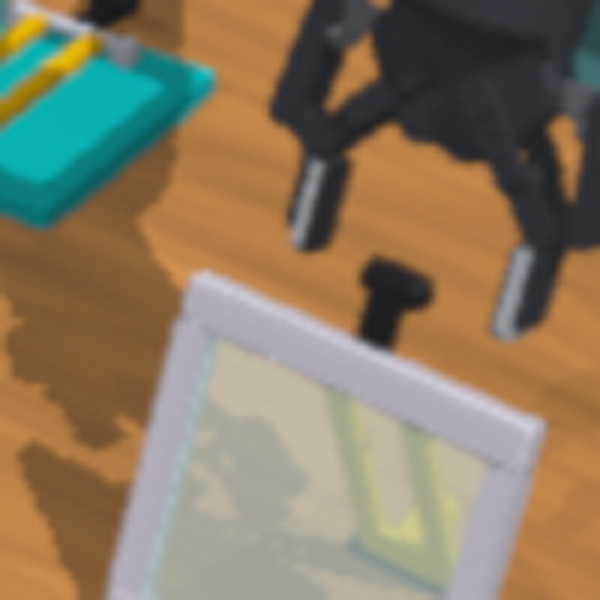

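Request:
step_arm(moves=[[0, 0, 0, 0, 0, 0, 0.3], [0, 0, 0, 0, 0, 0, 0], [0, 0, 0, 0, 0, 0, -0.15], [0, 0, 0, 0, 0, 0, -0.2], [0, 0, 0, 0, 0, 0, -0.25], [0, 0, 0, 0, 0, 0, -0.4], [0, 0, 0, 0, 0, 0, -1], [0, 0, 0, 0, 0, 0, -1]], force=30)

```text
clock: 41.03
tcp_pos: [0.4491, 0.1525, 0.3174]
tcp_rot: [-0.696, 0.696, 0.128, 0.122]
wrist_force: [-2.8, -1.0, 6.2]
gripper_width: 0.345
```

```bash
python3 m.py; python3 la.py
```

```text
41.0333 [0.44906088 0.15250926 0.31736426] [-2.8  -0.98  6.19] 29.318059406042373
lug by tool [-196.6833635     1.23502937  172.06347767] rot [-0.01803357  0.6790329   0.08221025]
n 2488 tilt back deg 19.491570252521672 yaw rel tile deg -4.355010519624931 centre tile mm [-145.01670673   -1.01143677   83.60215091] size [152.8120786  164.85315561] roll 89.61095428466797 rms 1.5975825418833889
ext y mm [-79.95054378  80.5112923 ] z mm [ 15.70397881 154.6443028 ]
front bottom edge mid [-118.4003257    -3.03843363    8.18690349] lug [-198.41737704    3.05534417  174.96860921]
F [-2.7 -1.5  5.8]
n 2426 tilt back deg 19.615648852951146 yaw rel tile deg -4. front bottom edge mid [-118.17412465   -2.0984871     8.23923961] lug [-198.54542408    4.09709873  174.84676929]
tilt [np.float64(19.615648852951146), np.float64(19.672890480607254)] bar n 46 z 0.015056692080290368 0.08255667346335605 bar angle 19.78163020385806 LEG rad 0.6881117633042267
```

Closing nudged the yaw to −4.4°. I'll unload slightly and turn +4.4° about the lug.

Request:
step_arm(moves=[[0, 0, 0.008, 0, 0, 0, -1], [0, -0.009, 0, 0, 0, 0.048, -1], [0, -0.009, 0, 0, 0, 0.048, -1], [0, -0.01, 0, 0, 0, 0.05, -1], [0, 0, 0, 0, 0, 0, -1], [0, 0, 0, 0, 0, 0, -1]])

```text
clock: 41.73
tcp_pos: [0.449, 0.1483, 0.3179]
tcp_rot: [0.7, -0.691, -0.154, -0.095]
wrist_force: [-0.1, 0.5, -4.1]
gripper_width: 0.347
```

```bash
python3 m.py; python3 la.py
```

```text
41.7333 [0.44902046 0.14829402 0.31792426] [-0.11  0.54 -4.12] 29.513885104657366
lug by tool [-197.06331049    1.1249784   172.56484641] rot [-0.0439425   0.67574232 -0.06002147]
n 2505 tilt back deg 19.21193590405078 yaw rel tile deg 0.10476597998448003 centre tile mm [-145.65542024    3.37955134   84.08779918] size [151.58312023 163.90874982] roll 89.62255096435547 rms 1.5843362820882416
ext y mm [-76.08143117  84.40206904] z mm [ 15.33089476 155.19270059]
front bottom edge mid [-119.33039442    3.427687      8.54317198] lug [-198.76407903    3.28244145  175.71454708]
F [ 0.1 -0.1 -4.3]
n 2579 tilt back deg 19.377288976134512 yaw rel tile deg 0.0 front bottom edge mid [-118.71010852    3.59408948    8.01760725] lug [-198.62600455    3.51506508  174.95904404]
tilt [np.float64(19.377288976134512), np.float64(19.04402038265166)] bar n 50 z 0.010240859845483952 0.09281575849389578 bar angle 19.13665347067527 LEG rad 0.6692867864955486
```

Yaw is 0.1° and the guard is barely off the bench. I'll trim y by −3 mm and x by +4 mm, add a small yaw lead, and set it down.

Request:
step_arm(moves=[[0.01, -0.009, 0.004, 0, 0, 0.015, -1], [0.017, -0.014, 0, 0, 0, 0.01, -1], [0, 0, -0.004, 0, 0, 0, -1], [0, 0, -0.006, 0, 0, 0, -1], [0, 0, 0, 0, 0, 0, -1], [0, 0, 0, 0, 0, 0, -1]])

```text
clock: 42.43
tcp_pos: [0.4547, 0.1459, 0.3198]
tcp_rot: [0.701, -0.688, -0.162, -0.093]
wrist_force: [-6.9, 5.2, 16.1]
gripper_width: 0.35
```

```bash
python3 m.py; python3 la.py
```

```text
42.4333 [0.45474671 0.14594933 0.31983704] [-6.94  5.24 16.09] 29.73630299607467
lug by tool [-190.41193258   -0.39653429  174.88940441] rot [-0.05369884  0.68958131 -0.08705697]
n 2507 tilt back deg 16.95099572992813 yaw rel tile deg 0.551649205555922 centre tile mm [-142.67107713    3.18143998   84.59331908] size [164.23156857 152.1615684 ] roll 0.20047901570796967 rms 1.5904011942318956
ext y mm [-75.91626603  84.06880928] z mm [ 14.34202807 156.32440561]
front bottom edge mid [-119.34786348    3.40600504    8.06896167] lug [-192.12145749    2.70531231  178.24391002]
F [-7.6  5.2 15.5]
n 2475 tilt back deg 16.74228800008312 yaw rel tile deg 0.63 front bottom edge mid [-119.65229894    3.59233117    7.71414778] lug [-191.80440669    2.78716404  178.15306661]
tilt [np.float64(16.74228800008312), np.float64(16.78474187592896)] bar n 69 z 0.011837817067988698 0.09271032807178647 bar angle 22.22148997449298 LEG rad 0.6804166946292718
```

The rail stuck and the guard only leaned forward; it did not slide. The present spot is fine (front edge ≈42 mm clear, y ≈ +3 mm, yaw ≈0.6°), so I'll return to the previous lean and let go.

Request:
step_arm(moves=[[-0.008, 0.006, 0.006, 0, 0, 0, -1], [-0.01, 0.007, 0.001, 0, 0, 0, -1], [-0.009, 0.006, -0.001, 0, 0, 0, -1], [0, 0, 0, 0, 0, 0, -1], [0, 0, 0, 0, 0, 0, -1]])

```text
clock: 43.05
tcp_pos: [0.4492, 0.1476, 0.3184]
tcp_rot: [0.701, -0.69, -0.16, -0.09]
wrist_force: [-2.8, -3.6, 4.6]
gripper_width: 0.346
```

```bash
python3 m.py; python3 la.py
```

```text
43.05 [0.4491733  0.14761482 0.31837465] [-2.78 -3.62  4.58] 29.389918452442398
lug by tool [-196.81004445    1.1385739   173.07475849] rot [-0.04783559  0.67762512 -0.08781637]
n 2511 tilt back deg 18.78066585474971 yaw rel tile deg 0.9329167199834849 centre tile mm [-145.84800113    3.52057901   84.10047219] size [152.71797776 163.05728257] roll 89.5091323852539 rms 1.597027753565008
ext y mm [-75.67717615  84.23092318] z mm [ 13.68573143 155.19828502]
front bottom edge mid [-120.09571639    3.93992683    8.35983595] lug [-198.25862038    2.66712934  176.12437459]
F [-3.1 -4.3  6. ]
n 2540 tilt back deg 18.651775417280447 yaw rel tile deg 0.7 front bottom edge mid [-120.21284687    3.83035062    8.27304586] lug [-198.00226234    2.84372424  176.21301552]
tilt [np.float64(18.651775417280447), np.float64(18.683081719812325)] bar n 65 z 0.011769467332835237 0.09021038251175684 bar angle 20.540021834049362 LEG rad 0.6842991008376721
```

Request:
step_arm(moves=[[0, -0.006, 0.003, 0, 0, 0, -1], [-0.004, -0.003, 0, 0, 0, 0, -1], [0, 0, 0, 0, 0, 0, -1], [0, 0, 0, 0, 0, 0, -1]], force=20)

```text
clock: 43.58
tcp_pos: [0.4485, 0.1465, 0.3183]
tcp_rot: [0.701, -0.689, -0.159, -0.09]
wrist_force: [0.2, -0.7, -3.5]
gripper_width: 0.342
```

Request:
step_arm(moves=[[0, 0, 0, 0, 0, 0, -0.33], [0, 0, 0, 0, 0, 0, -0.31], [0, 0, 0, 0, 0, 0, -0.29], [0, 0, 0, 0, 0, 0, -0.27], [0, 0, 0, 0, 0, 0, -0.25], [0, 0, 0, 0, 0, 0, -0.2], [0, 0, 0, 0, 0, 0, -0.1], [0, 0, 0, 0, 0, 0, 0.2]])

```text
clock: 44.25
tcp_pos: [0.4489, 0.1466, 0.319]
tcp_rot: [0.701, -0.689, -0.16, -0.091]
wrist_force: [-0.5, -0.3, 0.6]
gripper_width: 0.575
```

```bash
python3 m.py; python3 la.py
```

```text
44.25 [0.44887091 0.14656741 0.31904298] [-0.5  -0.33  0.61] 48.89322425805466
lug by tool [-197.04183143    0.19729291  173.79124003] rot [-0.04909797  0.67924043 -0.08728034]
n 2548 tilt back deg 19.490461592271302 yaw rel tile deg 0.976694461098611 centre tile mm [-149.39625935    2.88754411   83.81304539] size [152.92993188 163.67657483] roll 89.89540100097656 rms 1.5604336907868135
ext y mm [-76.33809581  83.83428731] z mm [ 14.68421292 154.52624742]
front bottom edge mid [-122.70814324    3.34252807    8.39728146] lug [-202.942012      1.97468619  175.18053995]
F [ 0.5 -0.3  0.3]
n 2480 tilt back deg 19.37276628397967 yaw rel tile deg 0.98 front bottom edge mid [-122.68110612    3.6069228     7.90228448] lug [-202.57216367    2.23961534  174.85002898]
tilt [np.float64(19.37276628397967), np.float64(19.50927607475363)] bar n 64 z 0.010722861926808491 0.09400046072455215 bar angle 18.921694504173914 LEG rad 0.6695556986842499
```

Released with yaw +1° and y ≈ +3 mm, but it settled slightly back: the rail is ≈46 mm clear, and 53 mm measured at the sill. There is time for one more careful move: re-pinch, hold rigidly, hop 9 mm forward, and set down lightly.

Request:
step_arm(moves=[[-0.014, 0, -0.003, 0, 0, 0, 0.2], [-0.014, 0, -0.003, 0, 0, 0, 0.1], [0, 0, 0, 0, 0, 0, -0.1], [0, 0, 0, 0, 0, 0, -0.2], [0, 0, 0, 0, 0, 0, -0.25], [0, 0, 0, 0, 0, 0, -0.3], [0, 0, 0, 0, 0, 0, -1], [0, 0, 0.004, 0, 0, 0, -1]], force=30)

```text
clock: 45.12
tcp_pos: [0.4443, 0.1464, 0.3183]
tcp_rot: [0.701, -0.69, -0.159, -0.09]
wrist_force: [-0.2, -0.3, -3.6]
gripper_width: 0.35
```

Request:
step_arm(moves=[[0, 0, 0, 0, 0, 0, -1], [0, 0, 0, 0, 0, 0, -1], [0, 0, 0, 0, 0, 0, -1]], force=100)

```text
clock: 45.37
tcp_pos: [0.4444, 0.1465, 0.3186]
tcp_rot: [0.701, -0.689, -0.16, -0.09]
wrist_force: [-3.0, -1.4, 5.0]
gripper_width: 0.315
```

```bash
python3 m.py; python3 la.py
```

```text
45.3667 [0.44444123 0.14647525 0.31856762] [-3.01 -1.44  5.05] 26.785643247605545
lug by tool [-201.57520271    0.31154394  173.27636199] rot [-0.04867845  0.67787079 -0.08731407]
n 2532 tilt back deg 19.285945856197124 yaw rel tile deg 0.8228375260468682 centre tile mm [-149.14292606    3.47775009   83.81834417] size [153.81398797 164.89759088] roll 89.87373352050781 rms 1.5973295967022443
ext y mm [-75.52356386  84.15482005] z mm [ 13.43226291 154.82289751]
front bottom edge mid [-122.72302063    3.85719836    8.30778453] lug [-202.36449635    2.71337064  175.37641415]
F [-3.2 -1.2  4.4]
n 2531 tilt back deg 19.297712787551266 yaw rel tile deg 0.9 front bottom edge mid [-122.74862049    4.29998515    8.03303584] lug [-202.42152204    2.97016859  175.08530415]
tilt [np.float64(19.297712787551266), np.float64(19.535112230348194)] bar n 61 z 0.01195671956355615 0.08519857180224877 bar angle 20.019673955420537 LEG rad 0.6882895529044305
```

Request:
step_arm(moves=[[0, 0, 0.02, 0, 0, 0, -1], [0, 0, 0.025, 0, 0, 0, -1], [0.018, -0.006, -0.004, 0.001, -0.025, -0.015, -1], [0.018, -0.006, -0.005, 0.001, -0.025, -0.015, -1], [0, 0, 0, 0, 0, 0, -1], [0, 0, 0, 0, 0, 0, -1]])

```text
clock: 46.07
tcp_pos: [0.4498, 0.1447, 0.3235]
tcp_rot: [0.698, -0.689, -0.163, -0.105]
wrist_force: [0.8, -0.0, -4.8]
gripper_width: 0.311
```

```bash
python3 m.py; python3 la.py
```

```text
46.0667 [0.44984251 0.14465619 0.32348084] [ 0.78 -0.03 -4.76] 26.41961621895167
lug by tool [-192.56925848   -2.73217655  179.60963239] rot [-0.04405624  0.72682238 -0.05771145]
n 2515 tilt back deg 17.90169272159539 yaw rel tile deg -0.20230875927570136 centre tile mm [-142.32010537   -0.32673228   86.40185446] size [157.01973438 164.81897235] roll 89.44137573242188 rms 1.5888690754106627
ext y mm [-80.55403413  80.2218617 ] z mm [ 14.43710216 160.10410105]
front bottom edge mid [-117.72948018   -0.41356101   10.27502861] lug [-1.93319506e+02 -1.46655001e-01  1.79219033e+02]
F [-0.5 -0.8 -4.1]
n 2551 tilt back deg 17.2915191476062 yaw rel tile deg -0.30 front bottom edge mid [-119.75525179   -0.39889359   10.00728261] lug [-1.93541280e+02 -6.99731374e-03  1.79746696e+02]
tilt [np.float64(17.2915191476062), np.float64(17.301360145623136)] bar n 63 z 0.014112960464984114 0.09546139027421097 bar angle 20.666692079498095 LEG rad 0.6625816429889859
```

Request:
step_arm(moves=[[-0.03, -0.0015, 0.02, 0.002, -0.04, 0, -1], [-0.031, -0.0015, -0.002, 0.002, -0.039, 0, -1], [-0.031, -0.0015, -0.008, 0.002, -0.038, 0, -1], [0, 0, 0, 0, 0, 0, -1], [0, 0, 0, 0, 0, 0, -1]])

```text
clock: 46.68
tcp_pos: [0.4353, 0.144, 0.3253]
tcp_rot: [0.694, -0.685, -0.184, -0.126]
wrist_force: [-0.1, 0.3, -3.6]
gripper_width: 0.313
```

```bash
python3 m.py; python3 la.py
```

```text
46.6833 [0.43527612 0.14398125 0.32528341] [-0.09  0.29 -3.62] 26.613211127386453
lug by tool [-198.46947684   -2.63217598  185.20321687] rot [-0.04830596  0.84350075 -0.05882467]
n 2645 tilt back deg 20.600350452237716 yaw rel tile deg 0.06764336637118458 centre tile mm [-1.43471107e+02  5.83366112e-02  9.21138168e+01] size [163.62477839 162.19207644] roll 0.06376657634973526 rms 1.635546100360843
ext y mm [-80.02709732  80.31028758] z mm [ 18.34320482 167.03654762]
front bottom edge mid [-1.15323337e+02  9.15678691e-02  1.72292261e+01] lug [-1.98784343e+02 -6.96619567e-03  1.82426837e+02]
F [ 1.  -0.2 -4.5]
n 2636 tilt back deg 20.52573476126349 yaw rel tile deg 0.06 front bottom edge mid [-1.14091574e+02 -1.03012194e-01  1.68725845e+01] lug [-1.97337380e+02 -1.96222915e-01  1.82178746e+02]
tilt [np.float64(20.52573476126349), np.float64(21.132178187104344)] bar n 51 z 0.015434495917629576 0.07952427168052378 bar angle 16.831255337707372 LEG rad 0.6572946931159623
```

Yaw 0°, y 0, lean ≈20.7°, in the air. I'll add 2° of lean and shift 4 mm back, so the foot lands first and the last few mm are a forward slide that keeps the leg on its stop.

Request:
step_arm(moves=[[-0.03, -0.0015, 0, 0.002, -0.034, 0, -1], [-0.029, -0.0015, -0.016, 0.002, -0.033, 0, -1], [0, 0, -0.02, 0, 0, 0, -1], [0, 0, -0.018, 0, 0, 0, -1], [0, 0, -0.012, 0, 0, 0, -1], [0, 0, 0, 0, 0, 0, -1], [0, 0, 0, 0, 0, 0, -1]])

```text
clock: 47.47
tcp_pos: [0.4276, 0.1436, 0.3153]
tcp_rot: [0.691, -0.681, -0.196, -0.138]
wrist_force: [-0.4, 0.4, -4.2]
gripper_width: 0.314
```

```bash
python3 m.py
```

```text
47.4667 [0.42755029 0.14360845 0.31531504] [-0.39  0.44 -4.18] 26.72246424958867
lug by tool [-201.26679769   -2.56591383  177.68173727] rot [-0.05141754  0.91133309 -0.05817804]
n 2654 tilt back deg 22.535764795083722 yaw rel tile deg 0.02597890019592184 centre tile mm [-142.7621439     0.25260846   86.83601332] size [161.73836589 162.08864748] roll 89.94092559814453 rms 1.6193032875464801
ext y mm [-79.30708096  80.47360628] z mm [ 13.98491533 160.36448142]
front bottom edge mid [-112.10134259    0.2665106    12.94477521] lug [-201.09399323    0.22615978  175.22942175]
```

Request:
step_arm(moves=[[0, 0, -0.01, 0, 0, 0, -1], [0, 0, -0.008, 0, 0, 0, -1], [0, 0, -0.006, 0, 0, 0, -1], [0, 0, 0, 0, 0, 0, -1]])

```text
clock: 47.85
tcp_pos: [0.4271, 0.1436, 0.3116]
tcp_rot: [0.691, -0.681, -0.196, -0.138]
wrist_force: [0.8, -0.8, -4.5]
gripper_width: 0.311
```

Request:
step_arm(moves=[[0, 0, -0.007, 0, 0, 0, -1], [0, 0, -0.007, 0, 0, 0, -1], [0, 0, 0, 0, 0, 0, -1]])

```text
clock: 48.1
tcp_pos: [0.4285, 0.1438, 0.3107]
tcp_rot: [0.691, -0.681, -0.198, -0.14]
wrist_force: [0.7, -0.4, 3.5]
gripper_width: 0.317
```

Foot loaded ≈8 N. I'll slide forward.

Request:
step_arm(moves=[[0.012, 0.0006, 0, 0, 0, 0, -1], [0.014, 0.0007, 0, 0, 0, 0, -1], [0.014, 0.0007, 0, 0, 0, 0, -1], [0, 0, 0, 0, 0, 0, -1]])

```text
clock: 48.43
tcp_pos: [0.4339, 0.144, 0.3101]
tcp_rot: [0.691, -0.681, -0.197, -0.139]
wrist_force: [1.0, -1.1, 4.0]
gripper_width: 0.317
```

```bash
python3 m.py; python3 la.py
```

```text
48.4333 [0.43394535 0.1440056  0.31005092] [ 0.99 -1.11  4.05] 26.96725000964446
lug by tool [-194.64372912   -2.46498869  172.53009768] rot [-0.0521758   0.91430346 -0.05788328]
n 2502 tilt back deg 20.085546268640083 yaw rel tile deg -0.10294781761302756 centre tile mm [-140.75954601   -0.30649819   83.42971923] size [162.89941967 153.83526683] roll 0.25082653760910034 rms 1.61759435091134
ext y mm [-78.55708608  80.23486892] z mm [ 14.21473121 154.94754373]
front bottom edge mid [-113.28576773   -0.35586253    8.29524598] lug [-195.25904577   -0.20857456  174.23607879]
F [ 0.6 -0.9  4. ]
n 2521 tilt back deg 19.88476698993069 yaw rel tile deg -0.0 front bottom edge mid [-113.8026847     0.13549571    8.78745848] lug [-1.95194090e+02  1.58906719e-01  1.75014528e+02]
tilt [np.float64(19.88476698993069), np.float64(20.13972628645336)] bar n 44 z 0.010112528939582033 0.061801236452246 bar angle 19.002210127702593 LEG rad 0.6809307264418397
```

All in place: yaw −0.1°, y 0, lean 20°. I'll ease the force and lighten the load before opening.

Request:
step_arm(moves=[[0, 0, 0.004, 0, 0, 0, -1], [0, 0, 0.002, 0, 0, 0, -1], [0, 0, 0, 0, 0, 0, -1], [0, 0, 0, 0, 0, 0, -1]], force=25)

```text
clock: 48.97
tcp_pos: [0.4329, 0.1439, 0.3104]
tcp_rot: [0.691, -0.681, -0.196, -0.138]
wrist_force: [0.6, 0.4, 2.0]
gripper_width: 0.311
```

```bash
python3 m.py
```

```text
48.9667 [0.43288827 0.14386202 0.31043361] [0.58 0.42 1.98] 26.47347396799141
lug by tool [-195.97640135   -2.59820675  172.77259139] rot [-0.05132559  0.91059443 -0.05836052]
n 2580 tilt back deg 20.38868542603131 yaw rel tile deg -0.03354011189942254 centre tile mm [-141.17885838   -0.68461055   83.51092055] size [154.3007344  164.64117169] roll 89.9942626953125 rms 1.6006432000593915
ext y mm [-79.18814931  80.51238878] z mm [ 14.06594598 154.98504093]
front bottom edge mid [-113.30790722   -0.7009258     8.52285606] lug [-196.15810781   -0.6524265   174.02766539]
```

Request:
step_arm(moves=[[0, 0, 0.005, 0, 0, 0, -1], [0, 0, 0, 0, 0, 0, -1], [0, 0, 0, 0, 0, 0, -0.37]])

```text
clock: 49.27
tcp_pos: [0.4325, 0.1438, 0.3108]
tcp_rot: [0.691, -0.682, -0.196, -0.138]
wrist_force: [0.1, 0.1, -2.0]
gripper_width: 0.315
```

Request:
step_arm(moves=[[0, 0, 0, 0, 0, 0, -0.35], [0, 0, 0, 0, 0, 0, -0.33], [0, 0, 0, 0, 0, 0, -0.31], [0, 0, 0, 0, 0, 0, -0.29], [0, 0, 0, 0, 0, 0, -0.27], [0, 0, 0, 0, 0, 0, -0.24], [0, 0, 0, 0, 0, 0, -0.15], [0, 0, 0, 0, 0, 0, 0.1]])

```text
clock: 49.93
tcp_pos: [0.4337, 0.144, 0.3119]
tcp_rot: [0.691, -0.681, -0.197, -0.139]
wrist_force: [0.3, -0.5, -0.6]
gripper_width: 0.54
```

```bash
python3 m.py; python3 la.py
```

```text
49.9333 [0.43366829 0.14398093 0.31186378] [ 0.29 -0.5  -0.63] 45.87793040200906
lug by tool [-194.86691397   -2.47205409  174.37148227] rot [-0.05212939  0.91506955 -0.05834208]
n 2440 tilt back deg 19.601000218538637 yaw rel tile deg -0.15341318909163582 centre tile mm [-146.86453803   -0.28763671   83.58803278] size [163.64352405 153.08134258] roll 0.16138693690299988 rms 1.6026243794046156
ext y mm [-79.00408385  80.48328452] z mm [ 14.03083607 154.66754179]
front bottom edge mid [-120.02719301   -0.35949562    8.22390505] lug [-2.00594051e+02 -1.43772086e-01  1.74852039e+02]
F [-0.5  0.4  0.7]
n 2540 tilt back deg 19.46945543457445 yaw rel tile deg -0.2 front bottom edge mid [-119.91761368   -1.30152579    7.85435733] lug [-200.10090771   -0.88517934  174.66702476]
tilt [np.float64(19.46945543457445), np.float64(19.558809459369872)] bar n 46 z 0.010134838124645329 0.07369923461849326 bar angle 20.057681283210613 LEG rad 0.6906584405775884
```

Released and standing: yaw −0.2°, y ≈ −0.5 mm, rail ≈44 mm clear. I'll retreat along the tool axis and do the final checks.

Request:
step_arm(moves=[[0, 0, 0, 0, 0, 0, 0.6], [0, 0, 0, 0, 0, 0, 1], [0, 0, 0, 0, 0, 0, 1], [-0.04, -0.002, 0.08, 0, 0, 0, 1], [-0.08, -0.004, 0.16, 0, 0, 0, 1], [-0.08, -0.004, 0.16, 0, 0, 0, 1], [0, 0.05, 0.2, 0, 0, 0, 1], [0, 0.2, 0.05, 0, 0, 0, 1], [0, 0.25, 0, 0, 0, 0, 1], [0, 0.25, 0, 0, 0, 0, 1]])

```text
clock: 50.97
tcp_pos: [0.4033, 0.2558, 0.4106]
tcp_rot: [0.691, -0.681, -0.197, -0.141]
wrist_force: [1.7, 0.9, 0.7]
gripper_width: 0.998
```

Request:
step_arm(moves=[[0, 0.25, 0, 0, 0, 0, 1], [0, 0.25, 0, 0, 0, 0, 1], [0, 0.2, 0, 0, 0, 0, 1], [0, 0, 0, 0, 0, 0, 1]])

```text
clock: 51.3
tcp_pos: [0.4036, 0.365, 0.4094]
tcp_rot: [0.693, -0.68, -0.198, -0.138]
wrist_force: [0.4, 0.4, -0.5]
gripper_width: 0.998
```

```bash
python3 m.py; python3 la.py
python3 - <<'E'
from h import *
from bench import *
for n in("top","scene"):
    d=get_image(n);W=cloud(d);np.savez(n+"F.npz",**d)
    m=(W[...,2]>.03)&(W[...,0]>.6)&(W[...,0]<.85)&(W[...,1]>.08)&(W[...,1]<.26)
    P=W[m];print(n,"cruc",P.min(0).round(4),P.max(0).round(4))
    m=(W[...,2]>.03)&(W[...,0]>.66)&(W[...,0]<.85)&(W[...,1]>-.15)&(W[...,1]<.06)
    P=W[m];print(n,"sinkers",P.min(0).round(4),P.max(0).round(4))
    cv2.imwrite(f"pics/{n}F.png",d["color"][:,:,::-1])
E
```

```text
51.3 [0.40362283 0.36498287 0.40935828] [ 0.36  0.44 -0.48] 84.84052794113383
lug by tool [-213.01270121  220.58658226  271.92700112] rot [-0.06047024  0.9161957  -0.06481911]
n 2505 tilt back deg 19.47156882175445 yaw rel tile deg -0.03481026432901186 centre tile mm [-146.62206964   -0.49822733   83.39142622] size [162.55328059 152.73532271] roll 0.007332162465900183 rms 1.5967523357375204
ext y mm [-80.00019004  80.00615017] z mm [ 14.20995373 154.77907092]
front bottom edge mid [-119.95494954   -0.51442904    7.96686495] lug [-200.14546261   -0.46570899  174.77657461]
F [ 0.1 -0.8  1. ]
n 2467 tilt back deg 19.819035410310363 yaw rel tile deg -0. front bottom edge mid [-1.19764062e+02 -3.87199968e-02  8.28141042e+00] lug [-2.00964368e+02  1.98858704e-01  1.74601745e+02]
tilt [np.float64(19.819035410310363), np.float64(19.771339604660554)] bar n 100 z 0.01114210501545787 0.12454453873978233 bar angle 19.650651511916397 LEG rad 0.6884597671002138
top cruc [0.6301 0.1258 0.03  ] [0.7422 0.2006 0.1107]
top sinkers [ 0.7341 -0.1312  0.0301] [0.7681 0.0126 0.0751]
scene cruc [0.6655 0.1276 0.03  ] [0.7415 0.2027 0.1082]
scene sinkers [ 0.7361 -0.1237  0.03  ] [0.7719 0.0164 0.0738]
```

View pics/sceneF.png

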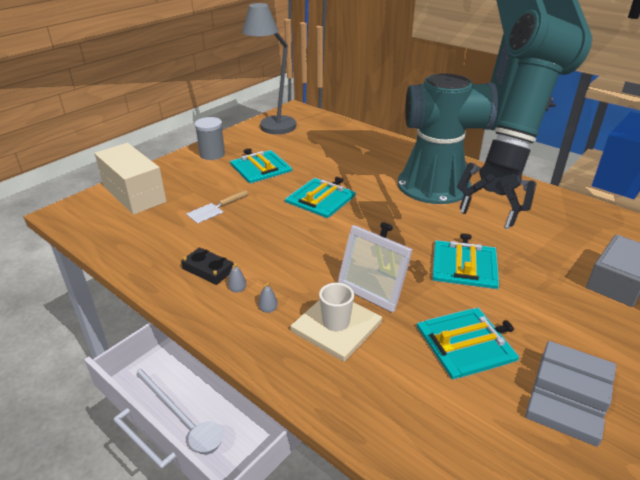

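View pics/topF.png

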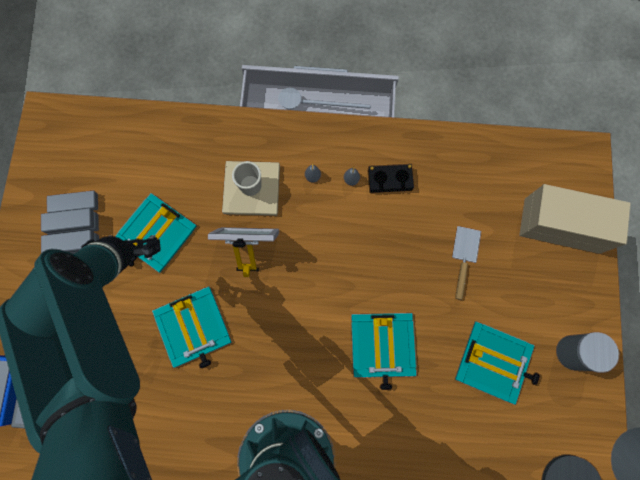

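The guard stands free behind the tile (scene (375,265), top (243,237)), and the other objects are in their original places. Handing in.

Run:
```python
from bench import *
print(close_job())
```

```text
the job is handed in; nothing more can be done
None
```

I opened the leg, and the guard now stands on it by itself on the robot's side of the tile, with the window facing the crucible. The job was handed in at about 51.6 s of the 64 s allowed, with the gripper well clear.

**Last checks (cameras):**

| Check | Measured |
|---|---|
| Yaw to the tile | about 0° |
| Off the tile's centre line | under 1 mm |
| Lean back | about 19.7° |
| Bottom rail to the tile's near edge | about 44 mm at the rail's front edge, about 50 mm at the sill point |
| Leg angle | about 0.69 rad |

The measured positions of the crucible and sinkers match the first pictures. The mould, spatula and turquoise look-alikes look unmoved in the pictures.

**What went wrong or disagreed:**
- **Leg closed partly:** on the first set-down, backing up with the foot planted pushed the leg in to about 0.55 rad. I reopened it by dragging the guard forward with the foot pressed on the bench, until the guard turned rigidly about its foot.
- **Leg angle uncertain:** single readings after that ranged from 0.66 to 0.71 rad. I take the leg to be at its 0.70 stop, but the cameras alone cannot fix it closer than about ±0.02 rad.
- **Jams:** while reopening the leg, the rail jammed on the bench twice, for up to 37 N at the wrist, and I backed off each time. A smaller jam of about 16 N came later, when I tried to slide the guard forward.
- **Settling on release:** the guard shifted a few millimetres back each time I let go. That is why the rail is slightly more than 4 cm clear.

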